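# Pack rough and smooth tile samples with a separator

### The job

Pack the floor-tile samples into the open grey tray. They look alike, but some have a rough hidden underside that drags hard when slid over the desk while the others glide easily: lay all the rough ones flat on the tray's floor, then set the separator card flat on the tray's corner ledges over them, and after that lay all the smooth ones flat on the card, side by side. Leave the tape roll, the stapler and the mug where they are.

Things in the scene. Friction and masses are not known exactly. Their poses are not given: they have to be found in the camera images.
- tray: fixed grey plastic sample tray, open on top, outside 222 (its x) x 192 (its y) x 42 mm high, walls 6 mm, floor 5 mm thick; origin at the centre of its underside, z up. In each inner corner stands a ledge block 20 x 20 mm whose top is 25 mm above the origin.
- tray_in (a point): centre of the tray's inner floor, 5 mm above its origin, axes as the tray's. Each layer has room for four tiles, two by two, long sides along the tray's y: centres 55 mm either side of the middle along x and 43 mm either side along y.
- card_tab (a point): middle of the separator card, 19 mm above its underside, in its pull tab. The card is a loose stiff sheet 200 (its x) x 170 (its y) x 4 mm, 100 g, z up; from its centre rises a tab 10 mm thick (x), 60 mm long (y), 30 mm high above the sheet. In place it rests on the tray's four ledges inside the walls, with 5 mm play each side (this point then 44 mm above the tray's origin).
- mat_corner (a point): near right corner, on top, of the dark writing mat, fixed, 1.6 mm thick, its edges nearly along x and y; it reaches 490 mm away from the robot and 579 mm to the left of here. A tile pushed from the bare desk (z = 0) on to the mat would catch on its edge, so push tiles on the bare strip before it towards the robot or along it.
- tile_a_centre (a point): centre (half-way up) of a floor-tile sample, a flat block 50 (its x) x 80 (its y) x 18 mm high with ridged terracotta back, 300 g, z up, lying face down, hidden face on the desk; all look alike, and which are rough changes from start to start. Pushed slowly along by one edge, a rough tile resists with about 3 to 5.5 N, a smooth one with under 0.5 N.
- tile_b_centre (a point): centre of another such tile, the same in size, looks, axes and weight as tile_a, rough or smooth.
- tile_c_centre (a point): centre of another such tile, the same in size, looks, axes and weight as tile_a, rough or smooth. May be absent.
- tile_d_centre (a point): centre of another such tile, the same in size, looks, axes and weight as tile_a, rough or smooth. May be absent.
- tile_e_centre (a point): centre of another such tile, the same in size, looks, axes and weight as tile_a, rough or smooth. May be absent.
- tile_f_centre (a point): centre of another such tile, the same in size, looks, axes and weight as tile_a, rough or smooth. May be absent.
- tape_roll: bystander: roll of paper tape lying flat, 65 mm across, 19 mm high; origin at the centre of its underside
- stapler: bystander: stapler 36 x 128 x 42 mm; origin at the centre of its underside
- mug: bystander: mug 85 mm across, 118 mm over the handle, 102 mm high; origin at the centre of its underside
There are look-alikes about, which are no part of the job. What is shaped like the part that bears tile_a_centre but turquoise is not meant. Leave any purple look-alike of the part that bears tile_d_centre alone.

How it is judged:
By the outcome, as a careful person would: the job done as asked, in the order asked, and still so for the second after the job is handed in, with the robot touching nothing.
Of tile_c, tile_d, tile_e, tile_f only 2 to 3 are there at a start; the rules pass over those that are not, and their reading is None.
At some moment in a run one of tile_a, tile_b, tile_c, tile_d, tile_e, tile_f may be knocked a few centimetres aside while the robot is not near it.
Once in a run the grip may slacken for a moment while it holds something.
It also fails if it takes over 208 s, if anything falls off the work surface, if the arm or the gripper's body presses on something with over 40 N, if the wrist force passes 120 N, or if a joint passes its speed limit or range.

### The arm

A 7-joint arm with a two-finger parallel gripper is mounted at the origin on a cart in front of the work surface, level with it; the furniture and walls round the work are solid. World frame = base frame: x ahead of the robot, y to its left, z up, the work surface at z = 0. Lengths are in m, angles in rad, forces in N, time in s.
With the tool pointing down it reaches from about 0.425 to 0.925 m from the base axis. Payload 6.8 kg.
Tool frame: the origin (TCP) lies at the very end of the fingers, on their centre line; the grasp point (between the pads) lies 19 mm behind it (r.grip_depth is the distance from the TCP to the grasp point, in m); z points along the fingers, y is the direction in which the jaws open and shut (so a half turn about z gives the same grasp; the last joint's range is limited). The gripper opens to 85 mm and grips with 20 to 120 N. Pads are 22 mm wide; open, the fingers measure 114 mm over their backs; the gripper's body (76 mm by 85 mm) begins 54 mm behind the grasp point. The pads swing forward as they close: fully open they stand 13 mm farther back than shut.
Start: joints at [1.209, 0.477, 0.022, 1.555, -0.011, 1.109, -0.083], TCP at [0.169, -0.653, 0.231] pointing down, gripper open.
Joint ranges: [-2.96, 2.96], [-0.34, 2.1], [-1.41, 1.46], [0.24, 2.44], [-1.37, 4.51], [0.17, 1.92], [-2.96, 2.96]. Speed limits (rad/s): [2.39, 2.39, 3.14, 3.14, 3.14, 3.14, 3.14].

### API

Orientations are given as a rotation vector (axis times angle).
In Python, from bench import status, eyes, workorder, spotter, r gives the robot as it stands.
- The arm moves only by the tool drive_tool, never from a script. Its argument "commands" is a list of rows, each an object of numbers: "rx", "ry", "rz": the turn, a rotation vector about the world's x, y, z normalised to -1 to 1, where 1 is 8 degrees; "tx", "ty", "tz": the shift along the world's x, y, z normalised to -1 to 1, where 1 is 20 mm; "grip": the closure, from -1 (fully open) to 1 (shut). A call has 1 to 10 rows; each row shifts and turns the commanded pose from where the row before left it; what a row does not reach is not made up. A row lasts 1/8 s, in which the tool goes at most 62.5 mm and 10.7 degrees, less where a joint would pass 70% of its speed; a pose out of reach is approached as far as the arm can. A call with a number of a shift or a turn outside -1 to 1 is refused whole. A call with a gripper value outside its range is refused whole. The fingers move at their own pace and stop on an object; "grip_force" is the grip in N (left out, the last holds). Time passes only in rows, so rows that do not move let the fingers close. It gives the time, the measured TCP pose, the force and the opening at its end, in the units of the state.
- status.get_obs(): the state, without advancing time (a new reading comes with each control period).
- eyes.grab_frame(name): name is "side" or "top"; returns a dict with "frame" (480x640x3 uint8, blue, green, red), "range_z" (480x640 float32, m along the optical axis (not along the pixel's ray), 0 where there is no reading), "fx", "fy", "cx", "cy" (pixels), "dist_coeffs" ([k1, k2, p1, p2, k3] as OpenCV has them; the pictures are not rectified), "T" (4x4, takes a point from camera to world coordinates). Camera axes: x right, y down, z forward; pixel columns grow to the right and rows downward; lengths in m; the calibration is good to about 2 mm. A picture is of the moment at which its call begins.
- workorder.hand_in(): hands the job in, once; it reports no verdict.
Trained networks look in the newest picture that a camera, given by its name, has taken for a name from the list of things; names that differ only in an ending like _2 or _b are one class to them, and where a whole thing is asked for, a point or a joint stands for the part that bears it (a point fixed in the world has none). Each returns a list of dicts, best first, with "confidence" (0 to 1); they miss things now and then, are a little off and sometimes report something else, mostly with a low value. They report only what shows in the picture. A call takes as long as a camera call. They do not tell look-alikes from the thing itself.
- spotter.boxes_of(camera, target): "position" ([column, row] as shares, 0 to 1, of the picture: columns of its width, rows of its height, amid what is visible of it).
- spotter.masks_of(camera, target): "mask" (480x640 bool, what is visible of it) and "position" ([column, row] as shares, 0 to 1, of the picture: columns of its width, rows of its height, amid what is visible of it).
The state is a dict: "clock": time; "joints": joint angles; "qvel": joint speeds; "tau": joint torques, N m; "tcp_pos": TCP position; "orientation": TCP orientation; "contact_force": force on the tool from outside, world axes, zero at the start; "moment": the same for the moment, N m; "grip_width": finger opening in m.
Only numpy, scipy, OpenCV 4.12 (cv2) and the standard library are available. Lean on these libraries where they do the work, as an engineer would, in place of code of your own. Each camera call takes 0.05 s, during which the arm holds its last target.

## Working session

There is one attempt and no reset: what is moved stays moved. The work goes in short steps, Python scripts to look and compute and a tool call to move; the robot and the scene stay as the last step left them, time stands still between calls to the robot, and variables do not carry over. Pictures are saved under pics/ and viewed, and the job is handed in when it is done.

Besides the shell and the picture viewer there is one more tool, called after "Request:" in YAML: its name, and indented under it one key for each argument. drive_tool: Moves the arm, as the interface text tells. Scaled input: -1 to 1 covers 20 mm each way for a shift and 8 degrees each way for a turn. Its arguments: {"type":"object","properties":{"commands":{"type":"array","items":{"type":"object","properties":{"rx":{"type":"number"},"ry":{"type":"number"},"rz":{"type":"number"},"tx":{"type":"number"},"ty":{"type":"number"},"tz":{"type":"number"},"grip":{"type":"number"}}}},"grip_force":{"type":"number"}},"required":["commands"]}

```bash
ls; mkdir -p pics; python3 - <<'E'
from bench import status, eyes, workorder, spotter, r
import cv2
o=status.get_obs(); print(o)
for n in("top","side"):
    f=eyes.grab_frame(n); cv2.imwrite(f"pics/{n}0.png",f["frame"]); print(n,f["fx"],f["fy"],f["cx"],f["cy"],f["dist_coeffs"],f["T"])
print(r.grip_depth)
E
```

```text
pics
{'clock': 0.0, 'joints': array([ 1.20894696,  0.47783578,  0.02234533,  1.5564686 , -0.01150575,
        1.10930179, -0.08312988]), 'qvel': array([ 0.00076748, -0.00129958,  0.0003981 ,  0.00015796,  0.00042895,
        0.00011915,  0.00065137]), 'tau': array([-2.17660358e-04, -5.96451259e+01,  1.60761539e+00, -2.81202632e+01,
        1.23947219e-02,  9.42163635e-03, -2.85760552e-05]), 'tcp_pos': array([ 0.16927944, -0.65280433,  0.23029467]), 'orientation': array([-3.11451174e+00, -3.97261398e-01,  5.90246444e-04]), 'contact_force': array([ 0.21483981, -0.84341588,  0.17355447]), 'moment': array([-0.03685901, -0.00691579, -0.02209659]), 'grip_width': 0.08517385361063422}
top 459.0227378034758 459.0227378034758 322.67597639116343 233.16534061023123 [-0.10833219  0.          0.          0.          0.        ] [[-0.01562861 -0.9923402   0.12254256  0.44365611]
 [-0.99956808  0.01855654  0.02278836 -0.06294584]
 [-0.02488777 -0.12213348 -0.9922016   1.23137496]
 [ 0.          0.          0.          1.        ]]
side 443.62622124804966 443.62622124804966 326.446494470914 243.31164979891773 [0.01806829 0.         0.         0.         0.        ] [[-0.89279553 -0.27038513  0.36028882  0.25450884]
 [-0.45045459  0.53124916 -0.71754093  0.63095197]
 [ 0.00260927 -0.80291109 -0.59609309  0.61664845]
 [ 0.          0.          0.          1.        ]]
0.0187
```

View pics/top0.png

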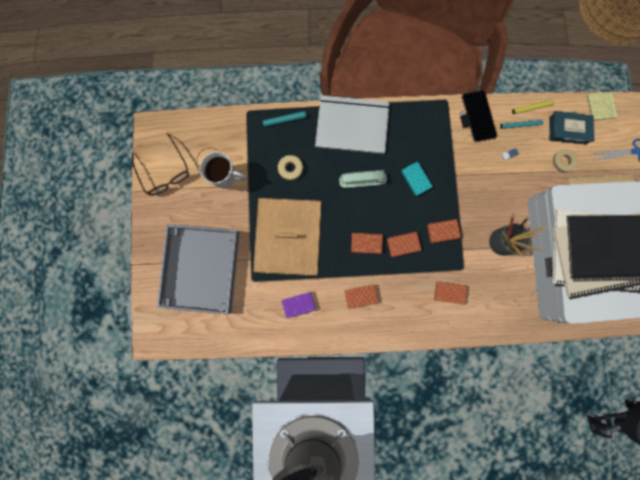

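View pics/side0.png

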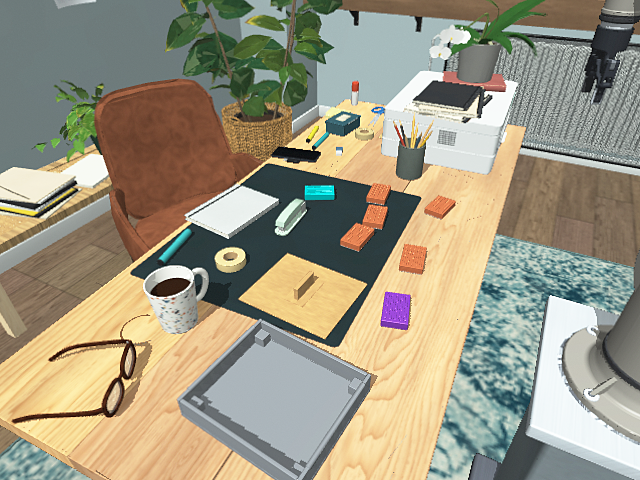

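The top view shows five terracotta tiles, at about (367,243), (404,244), (444,231), (361,296) and (451,293). The purple one at (298,305) and the turquoise one at (417,179) are look-alikes. The card is at (288,236) and the tray at (199,269).

```bash
cat > h.py <<'E'
from bench import status, eyes, workorder, spotter, r
import cv2, numpy as np
def ray(f,px):
    K=np.array([[f["fx"],0,f["cx"]],[0,f["fy"],f["cy"]],[0,0,1.]])
    u=cv2.undistortPoints(np.array(px,float).reshape(-1,1,2),K,np.array(f["dist_coeffs"],float)).reshape(-1,2)
    d=np.c_[u,np.ones(len(u))]@f["T"][:3,:3].T
    return f["T"][:3,3],d
def onplane(f,px,z):
    o,d=ray(f,px); s=(z-o[2])/d[:,2]; return o+d*s[:,None]
def cloud(f,mask):
    v,u=np.nonzero(mask&(f["range_z"]>0)); 
    K=np.array([[f["fx"],0,f["cx"]],[0,f["fy"],f["cy"]],[0,0,1.]])
    p=cv2.undistortPoints(np.c_[u,v].astype(float).reshape(-1,1,2),K,np.array(f["dist_coeffs"],float)).reshape(-1,2)
    z=f["range_z"][v,u]; c=np.c_[p*z[:,None],z]
    return c@f["T"][:3,:3].T+f["T"][:3,3]
def orange(f):
    h=cv2.cvtColor(f["frame"],cv2.COLOR_BGR2HSV)
    return ((h[...,0]<=10)|(h[...,0]>176))&(h[...,1]>140)&(h[...,2]>70)
def rectpose(pts,short):
    (c,(w,h),a)=cv2.minAreaRect((pts[:,:2]*1000).astype(np.float32))
    if w>h: a+=90; w,h=h,w     # a: direction of the short side (w)
    a=(a+90)%180-90
    return np.array(c)/1000,w,h,a   # a: angle of tile x (short) vs world x
def tiles(cam="top",f=None,zt=.019,amin=120):
    f=f or eyes.grab_frame(cam); m=orange(f).astype(np.uint8)
    n,l,s,c=cv2.connectedComponentsWithStats(m)
    out=[]
    for i in range(1,n):
        if s[i,4]<amin: continue
        mk=l==i; P=cloud(f,mk); 
        if P[:,0].max()<.2 : continue
        q=P[P[:,2]>np.percentile(P[:,2],50)-.006]
        ztop=np.median(q[:,2])
        cs,_=cv2.findContours(mk.astype(np.uint8),cv2.RETR_EXTERNAL,cv2.CHAIN_APPROX_NONE)
        W=onplane(f,max(cs,key=len).reshape(-1,2),zt)
        cc,w,h,a=rectpose(W,50); mm=onplane(f,[c[i]],zt)[0]
        out.append((c[i],cc,mm[:2],w,h,a,ztop,s[i,4]))
    return f,out
def show(out):
    for c,cc,mm,w,h,a,z,n in out: print("px",c.round(0),"xy",cc.round(4),"mean",mm.round(4),"wh %.0f %.0f ang %.1f z %.4f n %d"%(w,h,a,z,n))
E
python3 - <<'E'
from h import *
for cam in("top","side"):
    f,o=tiles(cam); print(cam); show(o)
    for t in ("tile_a_centre","tray","card_tab"):
        for d in spotter.boxes_of(cam,t): print(t,np.round(np.array(d["position"])*[640,480]),round(d["confidence"],2))
f=eyes.grab_frame("top")
for t,z in(("tray",.042),("card_tab",.0056)):
    d=spotter.masks_of("top",t)[0]; P=cloud(f,d["mask"])
    print(t,d["confidence"],d["mask"].sum(),np.percentile(P[:,2],[5,20,50,80,95]).round(4))
    cs,_=cv2.findContours(d["mask"].astype(np.uint8),cv2.RETR_EXTERNAL,cv2.CHAIN_APPROX_NONE)
    print(rectpose(onplane(f,max(cs,key=len).reshape(-1,2),z),0))
im=f["frame"]
cv2.imwrite("pics/tray1.png",cv2.resize(im[185:325,150:330],None,fx=4,fy=4,interpolation=cv2.INTER_CUBIC))
cv2.imwrite("pics/tiles1.png",cv2.resize(im[165:325,270:470],None,fx=4,fy=3.7,interpolation=cv2.INTER_CUBIC))
E
```

```text
top
px [489.  11.] xy [ 1.2481 -0.5389] mean [ 1.2426 -0.5353] wh 68 71 ang 9.1 z -0.1144 n 174
px [473.  25.] xy [ 1.2013 -0.4802] mean [ 1.1942 -0.4829] wh 56 128 ang -53.7 z -0.1827 n 199
px [450.  34.] xy [ 1.1735 -0.4032] mean [ 1.1643 -0.41  ] wh 51 121 ang -53.2 z -0.2554 n 185
px [444. 231.] xy [ 0.5935 -0.3583] mean [ 0.5937 -0.3581] wh 50 81 ang 7.5 z 0.0202 n 554
px [366. 243.] xy [ 0.5648 -0.151 ] mean [ 0.5649 -0.1509] wh 50 80 ang -5.2 z 0.0206 n 533
px [404. 244.] xy [ 0.5604 -0.2499] mean [ 0.5601 -0.25  ] wh 50 82 ang 11.4 z 0.0207 n 569
px [450. 293.] xy [ 0.43   -0.3685] mean [ 0.4299 -0.3686] wh 45 78 ang -9.4 z 0.0190 n 494
px [361. 296.] xy [ 0.4252 -0.1332] mean [ 0.4249 -0.1336] wh 45 76 ang 9.2 z 0.0193 n 479
tile_a_centre [417. 176.] 0.88
tile_a_centre [406. 246.] 0.78
tray [199. 270.] 0.72
card_tab [288. 237.] 0.8
side
px [164. 157.] xy [ 1.3522 -0.3813] mean [ 1.2526 -0.256 ] wh 433 1287 ang 51.1 z 0.0156 n 15997
px [378. 194.] xy [ 0.5942 -0.3527] mean [ 0.5931 -0.3488] wh 52 102 ang 8.7 z 0.0219 n 327
px [439. 207.] xy [ 0.4307 -0.3601] mean [ 0.4298 -0.3569] wh 54 100 ang -10.3 z 0.0199 n 399
px [365. 228.] xy [ 0.5601 -0.1957] mean [ 0.5626 -0.1837] wh 68 197 ang -0.7 z 0.0217 n 941
px [412. 259.] xy [ 0.4258 -0.1255] mean [ 0.4249 -0.1224] wh 49 96 ang 11.1 z 0.0200 n 588
tile_a_centre [321. 195.] 0.65
tray [375. 197.] 0.59
tray [278. 404.] 0.56
card_tab [306. 292.] 0.85
tray 0.74 6376 [0.003  0.0053 0.0078 0.0233 0.0437]
(array([0.50238739, 0.29387961]), 205.29359436035156, 225.46888732910156, 84.05857849121094)
card_tab 0.98 4671 [0.0022 0.0042 0.0063 0.0084 0.0109]
(array([0.58744922, 0.0639414 ]), 173.38954162597656, 202.81997680664062, 86.09738159179688)
```

View crops.

View pics/tray1.png

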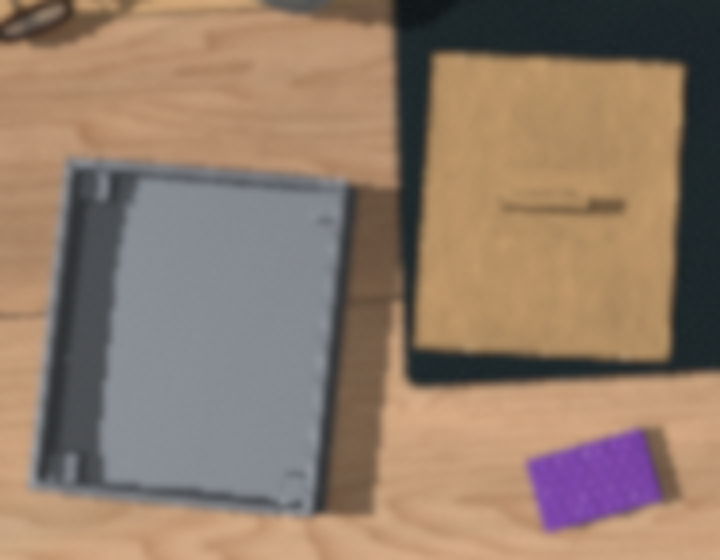

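View pics/tiles1.png

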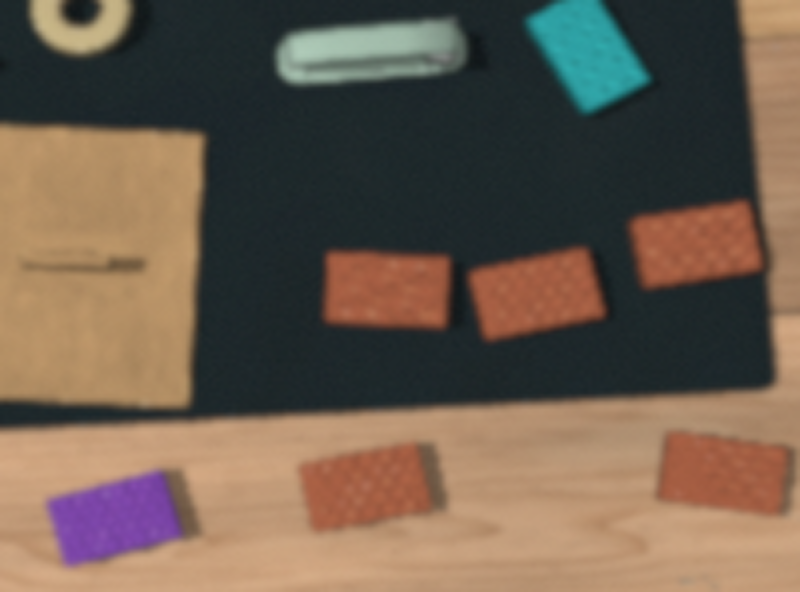

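```bash
python3 - <<'E'
from h import *
P=[];fs=[eyes.grab_frame("top") for _ in range(2)]
f=fs[0]
big=cv2.resize(f["frame"][215:325,150:250],None,fx=6,fy=5.4,interpolation=cv2.INTER_CUBIC)
cv2.imwrite("pics/tray2.png",cv2.convertScaleAbs(big,alpha=1.3))
m=np.zeros((480,640),bool); m[215:325,150:250]=1
for f in fs:
    p=cloud(f,m); q=p[(p[:,2]>.036)&(p[:,2]<.05)]; print(len(q),rectpose(q,0), q[:,2].mean())
s=eyes.grab_frame("side"); m[:]=0; m[310:,170:390]=1
p=cloud(s,m); q=p[(p[:,2]>.036)&(p[:,2]<.05)]; print("side",len(q),rectpose(q,0), q[:,2].mean())
cv2.imwrite("pics/tray2s.png",cv2.resize(s["frame"][310:480,170:390],None,fx=3,fy=3,interpolation=cv2.INTER_CUBIC))
E
```

```text
845 (array([0.50312372, 0.29886584]), 195.77320861816406, 224.5306854248047, 84.18907165527344) 0.04275980166903017
850 (array([0.50320761, 0.29793744]), 196.1824493408203, 224.30905151367188, 84.56635284423828) 0.04272950357875268
side 3070 (array([0.57022021, 0.29211423]), 193.70098876953125, 354.42926025390625, 84.3458480834961) 0.04241737141852855
```

View pics/tray2.png

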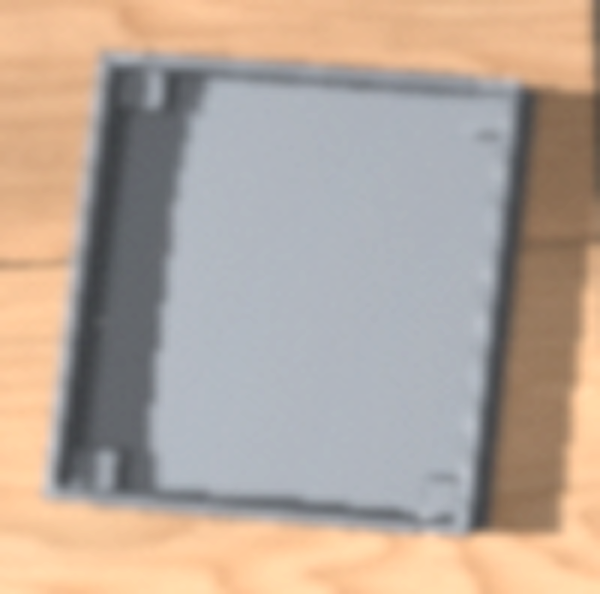

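View pics/tray2s.png

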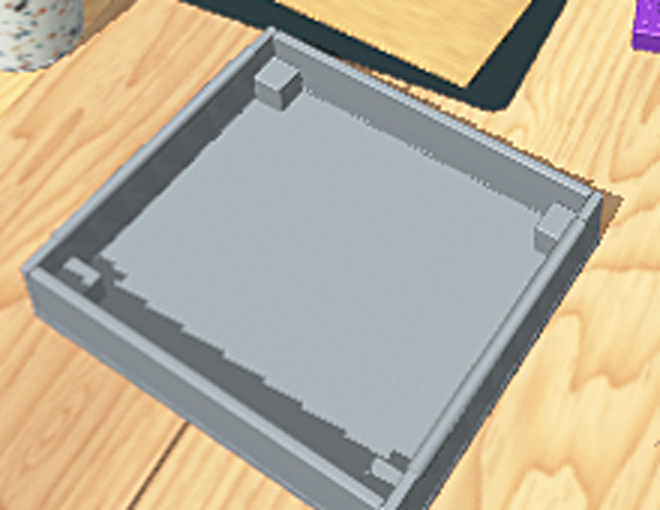

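```bash
python3 - <<'E'
from h import *
f=eyes.grab_frame("top")
c=np.array([[105,52],[526,80],[473,530],[48,497]],float); px=(c+.5)/[6,5.4]+[150,215]-.5
W=onplane(f,px,.042); print(W.round(4),W.mean(0)); e=[W[(i+1)%4]-W[i] for i in range(4)]
for v in e: print(np.linalg.norm(v[:2]),np.degrees(np.arctan2(v[1],v[0])))
s=eyes.grab_frame("side")
c=np.array([[27,271],[271,30],[601,197]],float); px=(c+.5)/3+[170,310]-.5
V=onplane(s,px,.042); print(V.round(4),(V[0]+V[2])/2)
e=[V[(i+1)%3]-V[i] for i in range(2)]
for v in e: print(np.linalg.norm(v[:2]),np.degrees(np.arctan2(v[1],v[0])))
for cam in("top","side"):
    f=eyes.grab_frame(cam)
    # card: wooden, on the mat; use net mask + depth
    d=spotter.masks_of(cam,"card_tab")[0]; P=cloud(f,d["mask"]); q=P[(P[:,2]>.02)&(P[:,2]<.05)]
    print(cam,len(q),q.mean(0),rectpose(q,0), P[:,2].max())
    cs,_=cv2.findContours(d["mask"].astype(np.uint8),cv2.RETR_EXTERNAL,cv2.CHAIN_APPROX_NONE)
    print(rectpose(onplane(f,max(cs,key=len).reshape(-1,2),.0056),0))
    u,v=(np.array(d["position"])*[640,480]).astype(int)
    h=f["frame"][v-60:v+60,u-75:u+75]; cv2.imwrite(f"pics/card_{cam}.png",cv2.resize(h,None,fx=5,fy=5,interpolation=cv2.INTER_CUBIC)); print(u-75,v-60)
E
```

```text
[[0.6224 0.3802 0.042 ]
 [0.6047 0.1895 0.042 ]
 [0.3875 0.2118 0.042 ]
 [0.4041 0.4015 0.042 ]] [0.50468578 0.29575709 0.042     ]
0.19160101986986305 -95.29758685348457
0.2184123656281867 174.13186108711696
0.19045056620820128 84.99572772560136
0.21937888733039237 -5.564497912430973
[[0.6213 0.3818 0.042 ]
 [0.6045 0.1938 0.042 ]
 [0.3871 0.215  0.042 ]] [0.50420527 0.29842297 0.042     ]
0.1887421343276268 -95.1162094565146
0.21847899479383448 174.41993921731668
top 99 [0.58796772 0.0619966  0.03476122] (array([0.58847974, 0.06143132]), 10.780813217163086, 58.59439468383789, -4.6978912353515625) 0.04140860045545747
(array([0.58868024, 0.0630346 ]), 172.0441131591797, 200.38287353515625, 86.1922836303711)
213 176
side 222 [0.5890195  0.06555037 0.03203048] (array([0.59018121, 0.06127327]), 10.671063423156738, 61.29317855834961, -4.290092468261719) 0.039458671507729526
(array([0.59156702, 0.06026649]), 173.6412811279297, 204.24270629882812, 86.01997375488281)
230 233
```

View pics/card_top.png

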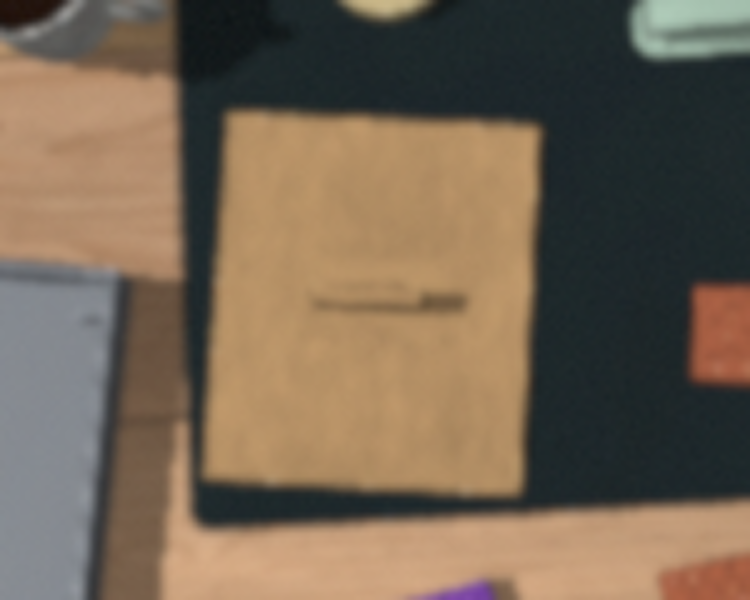

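View pics/card_side.png

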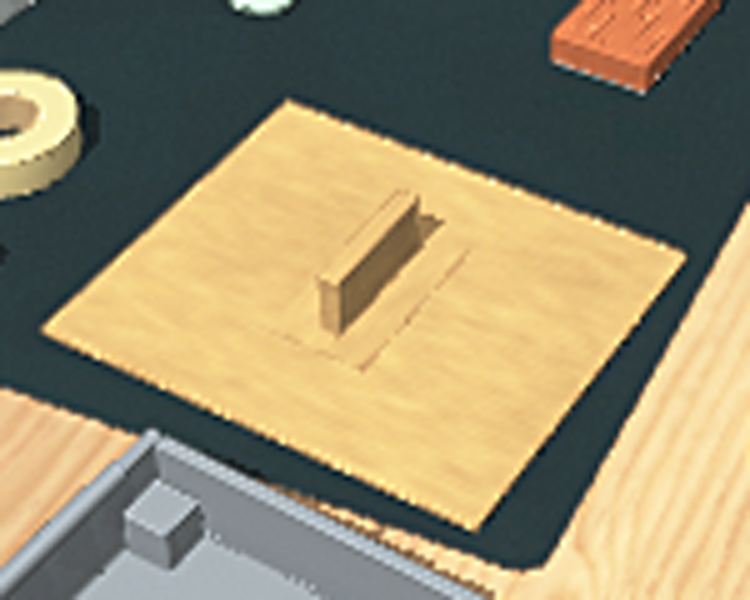

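Tray centre is about (0.504, 0.297) at -5.4°, and the card about (0.589, 0.0625) at -4°. Heights and sizes match the specification. I'll probe each tile by straddling it with the jaws part-closed and pushing slowly along x, starting with the tile at (451,293).

Request:
drive_tool:
  commands:
    - {"tx": 0.87, "ty": 0.95, "tz": -0.3, "rz": 0.55, "grip": -0.55}
    - {"tx": 0.87, "ty": 0.95, "tz": -0.3, "rz": 0.55, "grip": -0.55}
    - {"tx": 0.87, "ty": 0.95, "tz": -0.3, "rz": 0.55, "grip": -0.55}
    - {"tx": 0.87, "ty": 0.95, "tz": -0.3, "rz": 0.55, "grip": -0.55}
    - {"tx": 0.87, "ty": 0.95, "tz": -0.3, "rz": 0.55, "grip": -0.55}
    - {"tx": 0.87, "ty": 0.95, "tz": -0.3, "rz": 0.55, "grip": -0.55}
    - {"tx": 0.87, "ty": 0.95, "tz": -0.3, "rz": 0.55, "grip": -0.55}
    - {"tx": 0.87, "ty": 0.95, "tz": -0.3, "rz": 0.55, "grip": -0.55}
    - {"tx": 0.87, "ty": 0.95, "tz": -0.3, "rz": 0.55, "grip": -0.55}
    - {"tx": 0.87, "ty": 0.95, "tz": -0.3, "rz": 0.55, "grip": -0.55}
  grip_force: 40

```text
validation failed for argument at $.co...
```

Request:
drive_tool:
  commands:
    - {"tx": 0.87, "ty": 0.95, "tz": -0.5, "rz": 0.55, "grip": -0.55}
    - {"tx": 0.87, "ty": 0.95, "tz": -0.5, "rz": 0.55, "grip": -0.55}
    - {"tx": 0.87, "ty": 0.95, "tz": -0.5, "rz": 0.55, "grip": -0.55}
    - {"tx": 0.87, "ty": 0.95, "tz": -0.5, "rz": 0.55, "grip": -0.55}
    - {"tx": 0.87, "ty": 0.95, "tz": -0.5, "rz": 0.55, "grip": -0.55}
    - {"grip": -0.55}

```text
validation failed for argument at $.co...
```

```bash
cat >> h.py <<'E'
from scipy.spatial.transform import Rotation as Ro
def st():
    o=status.get_obs(); R=Ro.from_rotvec(o["orientation"]).as_matrix(); y=R[:,1]; a=np.degrees(np.arctan2(y[1],y[0])); a=(a+90)%180-90
    print("t %.2f tcp"%o["clock"],o["tcp_pos"].round(4),"jaw %.1f"%a,"zax",R[:,2].round(3),"F",o["contact_force"].round(2),"w %.4f"%o["grip_width"],"q7 %.2f"%o["joints"][6])
E
python3 -c "
from h import *
st()"
```

```text
t 1.10 tcp [ 0.1695 -0.6534  0.2313] jaw -75.5 zax [ 0.  0. -1.] F [-0.42 -0.72 -0.41] w 0.0855 q7 -0.08
```

Request:
drive_tool:
  commands:
    - {"tx": 0.87, "ty": 0.95, "tz": -0.3, "rx": 0, "ry": 0, "rz": 0.55, "grip": -0.55}
  grip_force: 40

```text
clock: 1.23
tcp_pos: [0.1849, -0.6357, 0.2256]
orientation: [3.098, 0.513, -0.002]
contact_force: [0.3, 0.8, -0.6]
grip_width: 0.07
```

Request:
drive_tool:
  commands:
    - {"tx": 0.87, "ty": 0.95, "tz": -0.3, "rx": 0, "ry": 0, "rz": 0.55, "grip": -0.55}
    - {"tx": 0.87, "ty": 0.95, "tz": -0.3, "rx": 0, "ry": 0, "rz": 0.55, "grip": -0.55}
    - {"tx": 0.87, "ty": 0.95, "tz": -0.3, "rx": 0, "ry": 0, "rz": 0.55, "grip": -0.55}
    - {"tx": 0.87, "ty": 0.95, "tz": -0.3, "rx": 0, "ry": 0, "rz": 0.55, "grip": -0.55}
    - {"tx": 0.87, "ty": 0.95, "tz": -0.3, "rx": 0, "ry": 0, "rz": 0.55, "grip": -0.55}
    - {"tx": 0.87, "ty": 0.95, "tz": -0.3, "rx": 0, "ry": 0, "rz": 0.55, "grip": -0.55}
    - {"tx": 0.87, "ty": 0.95, "tz": -0.3, "rx": 0, "ry": 0, "rz": 0.55, "grip": -0.55}
    - {"tx": 0.87, "ty": 0.95, "tz": -0.3, "rx": 0, "ry": 0, "rz": 0.55, "grip": -0.55}
    - {"tx": 0.87, "ty": 0.95, "tz": -0.3, "rx": 0, "ry": 0, "rz": 0.55, "grip": -0.55}
    - {"tx": 0.87, "ty": 0.95, "tz": -0.3, "rx": 0, "ry": 0, "rz": 0.55, "grip": -0.55}

```text
clock: 2.48
tcp_pos: [0.362, -0.4431, 0.1649]
orientation: [2.675, 1.647, 0.0]
contact_force: [0.3, 0.2, 0.3]
grip_width: 0.0663
```

Request:
drive_tool:
  commands:
    - {"tx": 0.87, "ty": 0.95, "tz": -0.5, "rx": 0, "ry": 0, "rz": 0.55, "grip": -0.55}
    - {"tx": 0.87, "ty": 0.95, "tz": -0.5, "rx": 0, "ry": 0, "rz": 0.55, "grip": -0.55}
    - {"tx": 0.87, "ty": 0.95, "tz": -0.5, "rx": 0, "ry": 0, "rz": 0.55, "grip": -0.55}
    - {"tx": 0.87, "ty": 0.95, "tz": -0.5, "rx": 0, "ry": 0, "rz": 0.55, "grip": -0.55}
    - {"tx": 0, "ty": 0, "tz": 0, "rx": 0, "ry": 0, "rz": 0, "grip": -0.55}

```text
clock: 3.1
tcp_pos: [0.4322, -0.3655, 0.1243]
orientation: [-2.389, -2.037, -0.002]
contact_force: [-0.2, 0.3, -0.6]
grip_width: 0.0665
```

```bash
python3 -c "
from h import *
st(); f,o=tiles(); show(o); cv2.imwrite('pics/t3.png',f['frame'])"
```

```text
t 3.10 tcp [ 0.4322 -0.3655  0.1243] jaw -9.1 zax [-0.     0.002 -1.   ] F [-0.19  0.27 -0.56] w 0.0665 q7 0.26
px [444.   8.] xy [ 1.2471 -0.408 ] mean [ 1.2508 -0.4008] wh 70 89 ang 7.1 z -0.1718 n 149
px [444. 231.] xy [ 0.5936 -0.3583] mean [ 0.5936 -0.3582] wh 49 82 ang 8.3 z 0.0207 n 552
px [404. 244.] xy [ 0.5602 -0.2498] mean [ 0.56   -0.2499] wh 50 82 ang 11.4 z 0.0205 n 568
px [367. 243.] xy [ 0.565  -0.1523] mean [ 0.5649 -0.1512] wh 48 80 ang -1.1 z 0.0206 n 535
px [448. 292.] xy [ 0.4307 -0.3642] mean [ 0.4305 -0.3628] wh 45 69 ang -9.4 z 0.0192 n 414
px [361. 296.] xy [ 0.4247 -0.1331] mean [ 0.4249 -0.1335] wh 45 76 ang 10.2 z 0.0194 n 479
```

Request:
drive_tool:
  commands:
    - {"tx": -0.1, "ty": -0.15, "tz": -1, "rx": 0, "ry": 0, "rz": 0, "grip": -0.55}
    - {"tx": 0, "ty": 0, "tz": -1, "rx": 0, "ry": 0, "rz": 0, "grip": -0.55}
    - {"tx": 0, "ty": 0, "tz": -1, "rx": 0, "ry": 0, "rz": 0, "grip": -0.55}
    - {"tx": 0, "ty": 0, "tz": -1, "rx": 0, "ry": 0, "rz": 0, "grip": -0.55}
    - {"tx": 0, "ty": 0, "tz": -1, "rx": 0, "ry": 0, "rz": 0, "grip": -0.55}
    - {"tx": 0, "ty": 0, "tz": -0.9, "rx": 0, "ry": 0, "rz": 0, "grip": -0.55}
    - {"tx": 0, "ty": 0, "tz": 0, "rx": 0, "ry": 0, "rz": 0, "grip": -0.55}

```text
clock: 4.03
tcp_pos: [0.4275, -0.3709, 0.0058]
orientation: [-2.395, -2.029, 0.001]
contact_force: [-0.4, 0.6, 0.6]
grip_width: 0.0661
```

Request:
drive_tool:
  commands:
    - {"tx": -0.15, "ty": 0, "tz": 0, "rx": 0, "ry": 0, "rz": 0, "grip": -0.55}
    - {"tx": -0.15, "ty": 0, "tz": 0, "rx": 0, "ry": 0, "rz": 0, "grip": -0.55}
    - {"tx": -0.15, "ty": 0, "tz": 0, "rx": 0, "ry": 0, "rz": 0, "grip": -0.55}
    - {"tx": -0.15, "ty": 0, "tz": 0, "rx": 0, "ry": 0, "rz": 0, "grip": -0.55}
    - {"tx": -0.15, "ty": 0, "tz": 0, "rx": 0, "ry": 0, "rz": 0, "grip": -0.55}

```text
clock: 4.65
tcp_pos: [0.4136, -0.3715, 0.0076]
orientation: [2.397, 2.03, 0.0]
contact_force: [0.6, -0.8, 1.8]
grip_width: 0.0662
```

Request:
drive_tool:
  commands:
    - {"tx": -0.15, "ty": 0, "tz": 0, "rx": 0, "ry": 0, "rz": 0, "grip": -0.55}

```text
clock: 4.78
tcp_pos: [0.4104, -0.3714, 0.0074]
orientation: [2.397, 2.031, 0.0]
contact_force: [0.1, -0.1, -0.2]
grip_width: 0.066
```

Request:
drive_tool:
  commands:
    - {"tx": -0.15, "ty": 0, "tz": 0, "rx": 0, "ry": 0, "rz": 0, "grip": -0.55}

```text
clock: 4.9
tcp_pos: [0.4073, -0.3714, 0.0073]
orientation: [2.397, 2.031, 0.0]
contact_force: [0.8, 0.1, 1.5]
grip_width: 0.066
```

```bash
python3 -c "
from h import *
st(); f,o=tiles(); show(o); cv2.imwrite('pics/t4.png',f['frame']);s=eyes.grab_frame('side');cv2.imwrite('pics/s4.png',cv2.resize(s['frame'][130:290,340:540],None,fx=4,fy=3.7));st()"
```

```text
t 4.90 tcp [ 0.4073 -0.3714  0.0073] jaw -9.5 zax [ 0.  0. -1.] F [0.79 0.11 1.48] w 0.0660 q7 0.21
px [444. 231.] xy [ 0.5938 -0.358 ] mean [ 0.5937 -0.3579] wh 50 81 ang 8.3 z 0.0205 n 552
px [404. 244.] xy [ 0.5605 -0.2499] mean [ 0.5601 -0.2501] wh 50 82 ang 11.4 z 0.0207 n 568
px [367. 243.] xy [ 0.565  -0.1523] mean [ 0.5649 -0.1511] wh 48 80 ang -1.1 z 0.0205 n 535
px [361. 296.] xy [ 0.4247 -0.1331] mean [ 0.4248 -0.1335] wh 45 76 ang 10.2 z 0.0194 n 478
px [443. 297.] xy [ 0.4179 -0.35  ] mean [ 0.4187 -0.3491] wh 41 45 ang 79.3 z 0.0191 n 250
t 5.00 tcp [ 0.4068 -0.3714  0.0072] jaw -9.5 zax [-0.001  0.    -1.   ] F [ 1.03 -0.29 -0.21] w 0.0664 q7 0.21
```

View pics/s4.png

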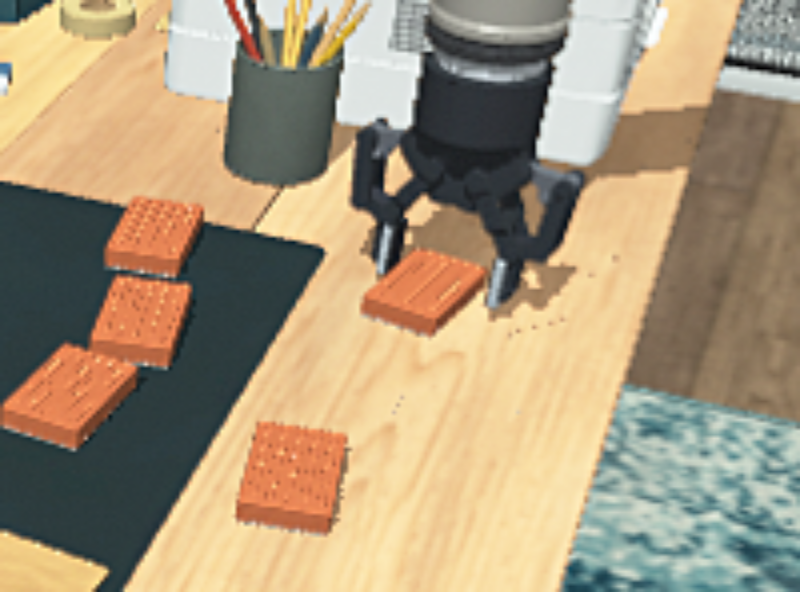

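The side view shows the tile dragged along by the outer finger. It moved about 12 mm with a force under 1 N, so tile (451,293) is smooth. Next is the tile at (444,231).

Request:
drive_tool:
  commands:
    - {"tx": 0.1, "ty": 0, "tz": 1, "rx": 0, "ry": 0, "rz": 0, "grip": -0.55}
    - {"tx": 0.4, "ty": 0, "tz": 1, "rx": 0, "ry": 0, "rz": 0.2, "grip": -0.55}
    - {"tx": 1, "ty": 0.1, "tz": 0.5, "rx": 0, "ry": 0, "rz": 0.3, "grip": -0.55}
    - {"tx": 1, "ty": 0.1, "tz": 0, "rx": 0, "ry": 0, "rz": 0.3, "grip": -0.55}
    - {"tx": 1, "ty": 0.1, "tz": 0, "rx": 0, "ry": 0, "rz": 0.3, "grip": -0.55}
    - {"tx": 1, "ty": 0.1, "tz": 0, "rx": 0, "ry": 0, "rz": 0.3, "grip": -0.55}
    - {"tx": 1, "ty": 0.1, "tz": 0, "rx": 0, "ry": 0, "rz": 0.3, "grip": -0.55}
    - {"tx": 1, "ty": 0.1, "tz": 0, "rx": 0, "ry": 0, "rz": 0.3, "grip": -0.55}
    - {"tx": 1, "ty": 0.07, "tz": 0, "rx": 0, "ry": 0, "rz": 0.2, "grip": -0.55}
    - {"tx": 1, "ty": 0, "tz": 0, "rx": 0, "ry": 0, "rz": 0, "grip": -0.55}

```text
clock: 6.25
tcp_pos: [0.5786, -0.3574, 0.0564]
orientation: [-2.055, -2.375, -0.0]
contact_force: [0.3, -0.6, 0.5]
grip_width: 0.0661
```

Request:
drive_tool:
  commands:
    - {"tx": 0.85, "ty": 0, "tz": 0, "rx": 0, "ry": 0, "rz": 0, "grip": -0.55}
    - {"tx": 0, "ty": 0, "tz": 0, "rx": 0, "ry": 0, "rz": 0, "grip": -0.55}

```text
clock: 6.5
tcp_pos: [0.596, -0.3568, 0.0566]
orientation: [-2.055, -2.376, -0.001]
contact_force: [0.1, 0.9, -0.2]
grip_width: 0.0661
```

```bash
python3 -c "
from h import *
st(); f,o=tiles(); show(o)"
```

```text
t 6.50 tcp [ 0.596  -0.3568  0.0566] jaw 8.3 zax [ 0.     0.001 -1.   ] F [ 0.14  0.92 -0.16] w 0.0661 q7 0.36
px [483.  18.] xy [ 1.2193 -0.5176] mean [ 1.2181 -0.5149] wh 45 88 ang 21.6 z -0.1436 n 130
px [438. 232.] xy [ 0.5916 -0.3446] mean [ 0.5909 -0.3434] wh 49 54 ang 8.3 z 0.0207 n 346
px [404. 244.] xy [ 0.5598 -0.2497] mean [ 0.5598 -0.2498] wh 50 81 ang 11.5 z 0.0204 n 563
px [367. 243.] xy [ 0.565  -0.1523] mean [ 0.565  -0.1513] wh 48 80 ang -1.1 z 0.0208 n 539
px [361. 296.] xy [ 0.4249 -0.1331] mean [ 0.4249 -0.1335] wh 45 76 ang 9.9 z 0.0193 n 478
px [450. 299.] xy [ 0.4138 -0.3673] mean [ 0.4139 -0.3675] wh 45 78 ang -9.0 z 0.0186 n 490
```

Request:
drive_tool:
  commands:
    - {"tx": -0.1, "ty": -0.05, "tz": -0.8, "rx": 0, "ry": 0, "rz": 0, "grip": -0.55}
    - {"tx": 0, "ty": 0, "tz": -0.8, "rx": 0, "ry": 0, "rz": 0, "grip": -0.55}
    - {"tx": 0, "ty": 0, "tz": -0.8, "rx": 0, "ry": 0, "rz": 0, "grip": -0.55}
    - {"tx": -0.15, "ty": 0, "tz": 0, "rx": 0, "ry": 0, "rz": 0, "grip": -0.55}
    - {"tx": -0.15, "ty": 0, "tz": 0, "rx": 0, "ry": 0, "rz": 0, "grip": -0.55}
    - {"tx": -0.15, "ty": 0, "tz": 0, "rx": 0, "ry": 0, "rz": 0, "grip": -0.55}
    - {"tx": -0.15, "ty": 0, "tz": 0, "rx": 0, "ry": 0, "rz": 0, "grip": -0.55}
    - {"tx": -0.15, "ty": 0, "tz": 0, "rx": 0, "ry": 0, "rz": 0, "grip": -0.55}

```text
clock: 7.55
tcp_pos: [0.5776, -0.3591, 0.0098]
orientation: [2.058, 2.373, 0.0]
contact_force: [2.1, -1.6, -0.2]
grip_width: 0.0661
```

Request:
drive_tool:
  commands:
    - {"tx": -0.15, "ty": 0, "tz": 0, "rx": 0, "ry": 0, "rz": 0, "grip": -0.55}

```text
clock: 7.68
tcp_pos: [0.5744, -0.3591, 0.0095]
orientation: [2.058, 2.373, 0.0]
contact_force: [2.3, 0.1, -0.3]
grip_width: 0.066
```

Request:
drive_tool:
  commands:
    - {"tx": -0.15, "ty": 0, "tz": 0, "rx": 0, "ry": 0, "rz": 0, "grip": -0.55}

```text
clock: 7.8
tcp_pos: [0.5713, -0.3591, 0.0094]
orientation: [2.058, 2.373, 0.0]
contact_force: [2.1, 0.1, -0.3]
grip_width: 0.0663
```

```bash
python3 -c "
from h import *
st(); f,o=tiles(); show(o)"
```

```text
t 7.80 tcp [ 0.5713 -0.3591  0.0094] jaw 8.1 zax [ 0. -0. -1.] F [ 2.13  0.14 -0.29] w 0.0663 q7 0.35
px [484.  15.] xy [ 1.2238 -0.5181] mean [ 1.2282 -0.519 ] wh 73 90 ang 33.7 z -0.1272 n 162
px [436. 239.] xy [ 0.574  -0.3375] mean [ 0.5732 -0.3371] wh 38 50 ang -79.8 z 0.0212 n 245
px [404. 244.] xy [ 0.5602 -0.2504] mean [ 0.5601 -0.25  ] wh 50 82 ang 11.5 z 0.0207 n 566
px [367. 243.] xy [ 0.565  -0.1523] mean [ 0.565  -0.1511] wh 48 80 ang -1.1 z 0.0206 n 535
px [361. 296.] xy [ 0.425  -0.1333] mean [ 0.425  -0.1336] wh 45 76 ang 10.2 z 0.0193 n 477
px [450. 299.] xy [ 0.4139 -0.3674] mean [ 0.4139 -0.3675] wh 45 78 ang -9.4 z 0.0187 n 492
```

The reading on the mat is a steady 2.1 N, which fits neither class, so the mat probably sets its own friction (0.7 × 2.9 N ≈ 2.1 N). I'll test mat tiles on the bare desk instead, so I'm gripping this one and carrying it to the free strip near (0.42, -0.25).

Request:
drive_tool:
  commands:
    - {"tx": 0.15, "ty": 0, "tz": -0.25, "rx": 0, "ry": 0, "rz": 0, "grip": -0.3}
    - {"tx": 0.1, "ty": 0, "tz": 0, "rx": 0, "ry": 0, "rz": 0, "grip": 0.3}
    - {"tx": 0, "ty": 0, "tz": 0, "rx": 0, "ry": 0, "rz": 0, "grip": 0.3}
    - {"tx": 0, "ty": 0, "tz": 0, "rx": 0, "ry": 0, "rz": 0, "grip": 0.3}
    - {"tx": 0, "ty": 0, "tz": 0, "rx": 0, "ry": 0, "rz": 0, "grip": 0.3}
    - {"tx": 0, "ty": 0, "tz": 1, "rx": 0, "ry": 0, "rz": 0, "grip": 0.3}
    - {"tx": 0, "ty": 0, "tz": 1, "rx": 0, "ry": 0, "rz": 0, "grip": 0.3}

```text
clock: 8.72
tcp_pos: [0.5755, -0.359, 0.0449]
orientation: [-2.057, -2.372, 0.002]
contact_force: [-0.0, -0.4, -2.2]
grip_width: 0.0489
```

```bash
python3 -c "
from h import *
st(); f,o=tiles(); show(o)
s=eyes.grab_frame('side');cv2.imwrite('pics/s5.png',cv2.resize(s['frame'][130:290,340:540],None,fx=4,fy=3.7))"
```

```text
t 8.72 tcp [ 0.5755 -0.359   0.0449] jaw 8.1 zax [-0.002  0.001 -1.   ] F [-0.05 -0.36 -2.21] w 0.0489 q7 0.36
px [440. 238.] xy [ 0.5747 -0.3474] mean [ 0.5744 -0.346 ] wh 39 51 ang -81.2 z 0.0606 n 253
px [404. 244.] xy [ 0.5601 -0.2501] mean [ 0.5602 -0.2501] wh 50 81 ang 11.8 z 0.0205 n 566
px [367. 243.] xy [ 0.565  -0.1523] mean [ 0.5651 -0.1513] wh 48 80 ang -1.1 z 0.0205 n 536
px [361. 296.] xy [ 0.4248 -0.1333] mean [ 0.4247 -0.1334] wh 45 77 ang 10.2 z 0.0195 n 481
px [450. 299.] xy [ 0.4139 -0.3674] mean [ 0.4139 -0.3675] wh 45 78 ang -9.4 z 0.0192 n 491
```

View pics/s5.png

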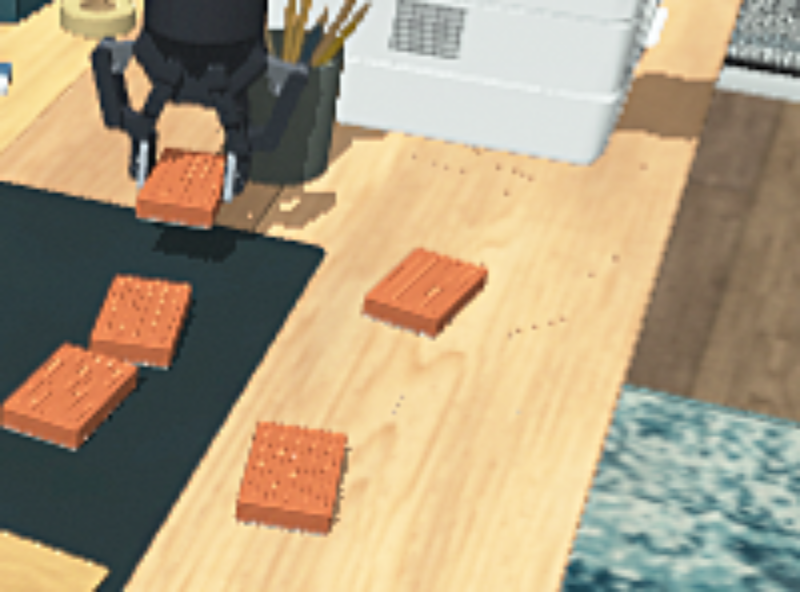

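Request:
drive_tool:
  commands:
    - {"tx": -0.97, "ty": 0.68, "tz": 0, "rx": 0, "ry": 0, "rz": -0.12, "grip": 0.3}
    - {"tx": -0.97, "ty": 0.68, "tz": 0, "rx": 0, "ry": 0, "rz": -0.12, "grip": 0.3}
    - {"tx": -0.97, "ty": 0.68, "tz": 0, "rx": 0, "ry": 0, "rz": -0.12, "grip": 0.3}
    - {"tx": -0.97, "ty": 0.68, "tz": 0, "rx": 0, "ry": 0, "rz": -0.12, "grip": 0.3}
    - {"tx": -0.97, "ty": 0.68, "tz": 0, "rx": 0, "ry": 0, "rz": -0.12, "grip": 0.3}
    - {"tx": -0.97, "ty": 0.68, "tz": 0, "rx": 0, "ry": 0, "rz": -0.12, "grip": 0.3}
    - {"tx": -0.97, "ty": 0.68, "tz": 0, "rx": 0, "ry": 0, "rz": -0.12, "grip": 0.3}
    - {"tx": -0.97, "ty": 0.68, "tz": 0, "rx": 0, "ry": 0, "rz": -0.12, "grip": 0.3}
    - {"tx": 0, "ty": 0, "tz": -0.8, "rx": 0, "ry": 0, "rz": 0, "grip": 0.3}
    - {"tx": 0, "ty": 0, "tz": -0.8, "rx": 0, "ry": 0, "rz": 0, "grip": 0.3}

```text
clock: 10.07
tcp_pos: [0.422, -0.2507, 0.0117]
orientation: [2.212, 2.229, 0.001]
contact_force: [-0.1, 0.4, -2.9]
grip_width: 0.0488
```

```bash
python3 -c "
from h import *
st(); f,o=tiles(); show(o)"
```

```text
t 10.07 tcp [ 0.422  -0.2507  0.0117] jaw 0.5 zax [ 0.001 -0.001 -1.   ] F [-0.09  0.38 -2.91] w 0.0488 q7 0.11
px [464.  18.] xy [ 1.2135 -0.4616] mean [ 1.2168 -0.4563] wh 88 129 ang 89.4 z -0.1678 n 250
px [404. 244.] xy [ 0.56   -0.2499] mean [ 0.56   -0.2499] wh 49 82 ang 11.0 z 0.0205 n 566
px [367. 243.] xy [ 0.565  -0.1523] mean [ 0.565  -0.1511] wh 48 80 ang -1.3 z 0.0205 n 531
px [361. 296.] xy [ 0.4249 -0.1331] mean [ 0.425  -0.1336] wh 45 76 ang 11.5 z 0.0192 n 477
px [396. 297.] xy [ 0.4201 -0.2245] mean [ 0.4219 -0.2236] wh 21 44 ang 88.3 z 0.0277 n 128
```

Request:
drive_tool:
  commands:
    - {"tx": 0, "ty": 0, "tz": -0.3, "rx": 0, "ry": 0, "rz": 0, "grip": 0.3}
    - {"tx": 0, "ty": 0, "tz": -0.05, "rx": 0, "ry": 0, "rz": 0, "grip": -0.5}
    - {"tx": 0, "ty": 0, "tz": 0, "rx": 0, "ry": 0, "rz": 0, "grip": -0.5}
    - {"tx": -0.15, "ty": 0, "tz": 0, "rx": 0, "ry": 0, "rz": 0, "grip": -0.5}
    - {"tx": -0.15, "ty": 0, "tz": 0, "rx": 0, "ry": 0, "rz": 0, "grip": -0.5}
    - {"tx": -0.15, "ty": 0, "tz": 0, "rx": 0, "ry": 0, "rz": 0, "grip": -0.5}
    - {"tx": -0.15, "ty": 0, "tz": 0, "rx": 0, "ry": 0, "rz": 0, "grip": -0.5}
    - {"tx": -0.15, "ty": 0, "tz": 0, "rx": 0, "ry": 0, "rz": 0, "grip": -0.5}

```text
clock: 11.12
tcp_pos: [0.4069, -0.2503, 0.0056]
orientation: [2.211, 2.23, 0.001]
contact_force: [3.4, 0.3, 0.5]
grip_width: 0.0642
```

Request:
drive_tool:
  commands:
    - {"tx": -0.15, "ty": 0, "tz": 0, "rx": 0, "ry": 0, "rz": 0, "grip": -0.5}

```text
clock: 11.25
tcp_pos: [0.4038, -0.2503, 0.0055]
orientation: [2.211, 2.23, 0.001]
contact_force: [3.5, -0.3, 0.2]
grip_width: 0.0638
```

Request:
drive_tool:
  commands:
    - {"tx": -0.15, "ty": 0, "tz": 0, "rx": 0, "ry": 0, "rz": 0, "grip": -0.5}

```text
clock: 11.38
tcp_pos: [0.4008, -0.2503, 0.0055]
orientation: [2.212, 2.23, 0.001]
contact_force: [4.1, -0.5, 1.1]
grip_width: 0.0642
```

```bash
python3 -c "
from h import *
st(); f,o=tiles(amin=60); show(o)"
```

```text
t 11.38 tcp [ 0.4008 -0.2503  0.0055] jaw 0.5 zax [ 0.001 -0.    -1.   ] F [ 4.14 -0.45  1.06] w 0.0642 q7 0.12
px [451.  11.] xy [ 1.2435 -0.4119] mean [ 1.2409 -0.4207] wh 49 76 ang 20.9 z -0.1709 n 89
px [483.  18.] xy [ 1.2139 -0.512 ] mean [ 1.2192 -0.5141] wh 55 123 ang 20.4 z -0.1370 n 177
px [459.  34.] xy [ 1.1646 -0.4366] mean [ 1.1637 -0.4379] wh 39 57 ang -13.9 z -0.2419 n 88
px [404. 244.] xy [ 0.5601 -0.2499] mean [ 0.56 -0.25] wh 50 81 ang 11.4 z 0.0205 n 566
px [367. 243.] xy [ 0.565  -0.1523] mean [ 0.565 -0.151] wh 48 80 ang -1.1 z 0.0205 n 536
px [361. 296.] xy [ 0.4247 -0.1331] mean [ 0.4248 -0.1336] wh 45 76 ang 10.2 z 0.0190 n 477
px [396. 302.] xy [ 0.4057 -0.2254] mean [ 0.4071 -0.2229] wh 24 42 ang 88.3 z 0.0196 n 130
```

On bare desk the drag is 3.4–4.1 N, so this tile is rough. It goes to the tray's far-left slot.

Request:
drive_tool:
  commands:
    - {"tx": 0.35, "ty": 0, "tz": -0.1, "rx": 0, "ry": 0, "rz": 0, "grip": 0}
    - {"tx": 0, "ty": 0, "tz": 0, "rx": 0, "ry": 0, "rz": 0, "grip": 0.3}
    - {"tx": 0, "ty": 0, "tz": 0, "rx": 0, "ry": 0, "rz": 0, "grip": 0.3}
    - {"tx": 0, "ty": 0, "tz": 0, "rx": 0, "ry": 0, "rz": 0, "grip": 0.3}
    - {"tx": 0, "ty": 0, "tz": 1, "rx": 0, "ry": 0, "rz": 0, "grip": 0.3}
    - {"tx": 0, "ty": 0, "tz": 1, "rx": 0, "ry": 0, "rz": 0, "grip": 0.3}
    - {"tx": 0.2, "ty": 0.8, "tz": 1, "rx": 0, "ry": 0, "rz": 0, "grip": 0.3}
    - {"tx": 0.26, "ty": 1, "tz": 0, "rx": 0, "ry": 0, "rz": -0.04, "grip": 0.3}
    - {"tx": 0.26, "ty": 1, "tz": 0, "rx": 0, "ry": 0, "rz": -0.04, "grip": 0.3}
    - {"tx": 0.26, "ty": 1, "tz": 0, "rx": 0, "ry": 0, "rz": -0.04, "grip": 0.3}
  grip_force: 60

```text
clock: 12.68
tcp_pos: [0.4248, -0.1734, 0.0623]
orientation: [-2.229, -2.208, 0.005]
contact_force: [0.1, -0.7, -2.0]
grip_width: 0.0483
```

Request:
drive_tool:
  commands:
    - {"tx": 0.26, "ty": 1, "tz": 0, "rx": 0, "ry": 0, "rz": -0.04, "grip": 0.3}
    - {"tx": 0.26, "ty": 1, "tz": 0, "rx": 0, "ry": 0, "rz": -0.04, "grip": 0.3}
    - {"tx": 0.26, "ty": 1, "tz": 0, "rx": 0, "ry": 0, "rz": -0.04, "grip": 0.3}
    - {"tx": 0.26, "ty": 1, "tz": 0, "rx": 0, "ry": 0, "rz": -0.04, "grip": 0.3}
    - {"tx": 0.26, "ty": 1, "tz": 0, "rx": 0, "ry": 0, "rz": -0.04, "grip": 0.3}
    - {"tx": 0.26, "ty": 1, "tz": 0, "rx": 0, "ry": 0, "rz": -0.04, "grip": 0.3}
    - {"tx": 0.26, "ty": 1, "tz": 0, "rx": 0, "ry": 0, "rz": -0.04, "grip": 0.3}
    - {"tx": 0.26, "ty": 1, "tz": 0, "rx": 0, "ry": 0, "rz": -0.04, "grip": 0.3}
    - {"tx": 0.26, "ty": 1, "tz": 0, "rx": 0, "ry": 0, "rz": -0.04, "grip": 0.3}
    - {"tx": 0.26, "ty": 1, "tz": 0, "rx": 0, "ry": 0, "rz": -0.04, "grip": 0.3}

```text
clock: 13.92
tcp_pos: [0.4769, 0.0257, 0.0621]
orientation: [-2.291, -2.146, 0.007]
contact_force: [0.2, 0.7, -4.0]
grip_width: 0.0483
```

Request:
drive_tool:
  commands:
    - {"tx": 0.26, "ty": 1, "tz": 0, "rx": 0, "ry": 0, "rz": -0.04, "grip": 0.3}
    - {"tx": 0.26, "ty": 1, "tz": 0, "rx": 0, "ry": 0, "rz": -0.04, "grip": 0.3}
    - {"tx": 0.26, "ty": 1, "tz": 0, "rx": 0, "ry": 0, "rz": -0.04, "grip": 0.3}
    - {"tx": 0.26, "ty": 1, "tz": 0, "rx": 0, "ry": 0, "rz": -0.04, "grip": 0.3}
    - {"tx": 0.26, "ty": 1, "tz": 0, "rx": 0, "ry": 0, "rz": -0.04, "grip": 0.3}
    - {"tx": 0.26, "ty": 1, "tz": 0, "rx": 0, "ry": 0, "rz": -0.04, "grip": 0.3}
    - {"tx": 0.26, "ty": 1, "tz": 0, "rx": 0, "ry": 0, "rz": -0.02, "grip": 0.3}

```text
clock: 14.8
tcp_pos: [0.5147, 0.1662, 0.0626]
orientation: [-2.331, -2.106, 0.004]
contact_force: [0.0, -0.4, -2.4]
grip_width: 0.0486
```

```bash
python3 -c "
from h import *
st(); f,o=tiles(amin=60); show(o); cv2.imwrite('pics/t6.png',f['frame'])"
```

```text
t 14.80 tcp [0.5147 0.1662 0.0626] jaw -5.8 zax [-0.002 -0.001 -1.   ] F [ 0.03 -0.4  -2.43] w 0.0486 q7 -0.79
px [404. 244.] xy [ 0.5602 -0.2499] mean [ 0.5602 -0.2499] wh 50 81 ang 11.0 z 0.0204 n 564
px [367. 243.] xy [ 0.5646 -0.1514] mean [ 0.5648 -0.1513] wh 49 80 ang -4.4 z 0.0208 n 531
px [254. 264.] xy [0.5143 0.1495] mean [0.5146 0.1489] wh 29 48 ang 85.7 z 0.0771 n 183
px [361. 296.] xy [ 0.4248 -0.1328] mean [ 0.4246 -0.1333] wh 45 76 ang 11.5 z 0.0195 n 472
px [450. 299.] xy [ 0.4136 -0.3672] mean [ 0.4138 -0.367 ] wh 45 78 ang -8.9 z 0.0188 n 491
```

View pics/t6.png

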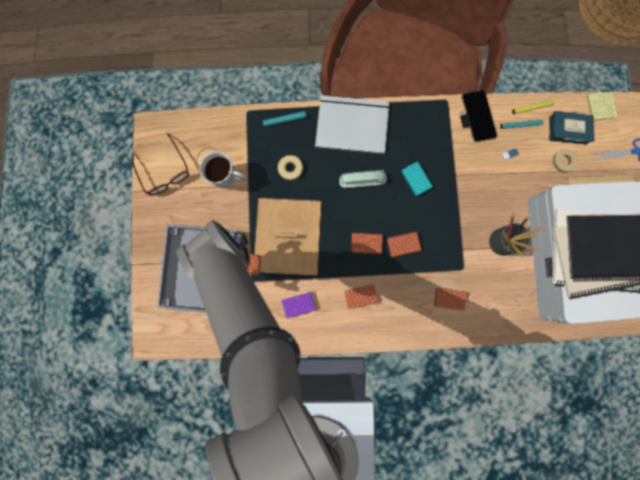

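Request:
drive_tool:
  commands:
    - {"tx": 0.27, "ty": 0.94, "tz": 0, "rx": 0, "ry": 0, "rz": 0, "grip": 0.3}
    - {"tx": 0.27, "ty": 0.94, "tz": 0, "rx": 0, "ry": 0, "rz": 0, "grip": 0.3}
    - {"tx": 0.27, "ty": 0.94, "tz": 0, "rx": 0, "ry": 0, "rz": 0, "grip": 0.3}
    - {"tx": 0.27, "ty": 0.94, "tz": 0, "rx": 0, "ry": 0, "rz": 0, "grip": 0.3}
    - {"tx": 0.27, "ty": 0.94, "tz": 0, "rx": 0, "ry": 0, "rz": 0, "grip": 0.3}
    - {"tx": 0.27, "ty": 0.94, "tz": 0, "rx": 0, "ry": 0, "rz": 0, "grip": 0.3}
    - {"tx": 0.27, "ty": 0.94, "tz": 0, "rx": 0, "ry": 0, "rz": 0, "grip": 0.3}
    - {"tx": 0.27, "ty": 0.94, "tz": 0, "rx": 0, "ry": 0, "rz": 0, "grip": 0.3}
    - {"tx": 0.27, "ty": 0.8, "tz": 0, "rx": 0, "ry": 0, "rz": 0, "grip": 0.3}
    - {"tx": 0, "ty": 0, "tz": -0.5, "rx": 0, "ry": 0, "rz": 0, "grip": 0.3}

```text
clock: 16.1
tcp_pos: [0.5645, 0.3347, 0.0538]
orientation: [-2.329, -2.108, -0.005]
contact_force: [-0.3, -0.3, -4.0]
grip_width: 0.0482
```

Request:
drive_tool:
  commands:
    - {"tx": 0, "ty": 0, "tz": -0.8, "rx": 0, "ry": 0, "rz": 0, "grip": 0.3}
    - {"tx": 0, "ty": 0, "tz": -0.8, "rx": 0, "ry": 0, "rz": 0, "grip": 0.3}
    - {"tx": 0, "ty": 0, "tz": -0.2, "rx": 0, "ry": 0, "rz": 0, "grip": 0.3}
    - {"tx": 0, "ty": 0, "tz": 0, "rx": 0, "ry": 0, "rz": 0, "grip": 0.3}

```text
clock: 16.6
tcp_pos: [0.5637, 0.3317, 0.0167]
orientation: [-2.331, -2.106, 0.002]
contact_force: [0.5, 0.5, -2.4]
grip_width: 0.0484
```

Request:
drive_tool:
  commands:
    - {"tx": -0.05, "ty": 0.12, "tz": -0.25, "rx": 0, "ry": 0, "rz": 0, "grip": 0.3}
    - {"tx": 0, "ty": 0, "tz": -0.12, "rx": 0, "ry": 0, "rz": 0, "grip": 0.3}
    - {"tx": 0, "ty": 0, "tz": 0, "rx": 0, "ry": 0, "rz": 0, "grip": 0.3}

```text
clock: 16.98
tcp_pos: [0.5628, 0.3353, 0.0107]
orientation: [-2.33, -2.107, -0.001]
contact_force: [-2.0, 0.8, 2.1]
grip_width: 0.0482
```

Contact with the floor shows (+2 N). Releasing, retreating and going to the strip tile at (361,296), about (0.425, -0.133), 10°.

Request:
drive_tool:
  commands:
    - {"tx": 0, "ty": 0, "tz": 0, "rx": 0, "ry": 0, "rz": 0, "grip": -0.5}
    - {"tx": 0, "ty": 0, "tz": 0, "rx": 0, "ry": 0, "rz": 0, "grip": -0.5}
    - {"tx": 0, "ty": 0, "tz": 0.7, "rx": 0, "ry": 0, "rz": 0, "grip": -0.5}
    - {"tx": 0, "ty": 0, "tz": 1, "rx": 0, "ry": 0, "rz": 0, "grip": -0.55}
    - {"tx": 0, "ty": -0.2, "tz": 1, "rx": 0, "ry": 0, "rz": 0, "grip": -0.55}
    - {"tx": -0.2, "ty": -1, "tz": 0, "rx": 0, "ry": 0, "rz": 0.08, "grip": -0.55}
    - {"tx": -0.2, "ty": -1, "tz": 0, "rx": 0, "ry": 0, "rz": 0.08, "grip": -0.55}
    - {"tx": -0.3, "ty": -1, "tz": 0, "rx": 0, "ry": 0, "rz": 0.08, "grip": -0.55}
    - {"tx": -0.3, "ty": -1, "tz": 0, "rx": 0, "ry": 0, "rz": 0.08, "grip": -0.55}
    - {"tx": -0.3, "ty": -1, "tz": 0, "rx": 0, "ry": 0, "rz": 0.08, "grip": -0.55}

```text
clock: 18.23
tcp_pos: [0.5362, 0.2289, 0.0636]
orientation: [-2.27, -2.171, 0.001]
contact_force: [-0.0, 0.3, -0.2]
grip_width: 0.0661
```

Request:
drive_tool:
  commands:
    - {"tx": -0.3, "ty": -1, "tz": 0, "rx": 0, "ry": 0, "rz": 0.1, "grip": -0.55}
    - {"tx": -0.3, "ty": -1, "tz": 0, "rx": 0, "ry": 0, "rz": 0.1, "grip": -0.55}
    - {"tx": -0.3, "ty": -1, "tz": 0, "rx": 0, "ry": 0, "rz": 0.1, "grip": -0.55}
    - {"tx": -0.3, "ty": -1, "tz": 0, "rx": 0, "ry": 0, "rz": 0.1, "grip": -0.55}
    - {"tx": -0.3, "ty": -1, "tz": 0, "rx": 0, "ry": 0, "rz": 0.1, "grip": -0.55}
    - {"tx": -0.3, "ty": -1, "tz": 0, "rx": 0, "ry": 0, "rz": 0.1, "grip": -0.55}
    - {"tx": -0.3, "ty": -1, "tz": 0, "rx": 0, "ry": 0, "rz": 0.1, "grip": -0.55}
    - {"tx": -0.3, "ty": -1, "tz": 0, "rx": 0, "ry": 0, "rz": 0.1, "grip": -0.55}
    - {"tx": -0.3, "ty": -1, "tz": 0, "rx": 0, "ry": 0, "rz": 0.1, "grip": -0.55}
    - {"tx": -0.3, "ty": -1, "tz": 0, "rx": 0, "ry": 0, "rz": 0.1, "grip": -0.55}

```text
clock: 19.48
tcp_pos: [0.4764, 0.0294, 0.064]
orientation: [2.113, 2.325, 0.0]
contact_force: [-0.3, -0.1, -0.6]
grip_width: 0.0663
```

```bash
python3 -c "
from h import *
st(); f,o=tiles(amin=60); show(o); cv2.imwrite('pics/t7.png',f['frame'])"
```

```text
t 19.48 tcp [0.4764 0.0294 0.064 ] jaw 5.5 zax [ 0. -0. -1.] F [-0.25 -0.13 -0.65] w 0.0663 q7 -0.39
px [457.  13.] xy [ 1.2311 -0.4317] mean [ 1.2328 -0.4361] wh 41 83 ang -64.4 z -0.1846 n 76
px [489.  19.] xy [ 1.2134 -0.5311] mean [ 1.2159 -0.5307] wh 40 57 ang 45.3 z -0.1377 n 69
px [466.  36.] xy [ 1.1572 -0.4517] mean [ 1.1593 -0.4582] wh 44 67 ang -17.5 z -0.2349 n 78
px [404. 244.] xy [ 0.5605 -0.2499] mean [ 0.56   -0.2499] wh 50 82 ang 11.4 z 0.0207 n 564
px [367. 243.] xy [ 0.565  -0.1523] mean [ 0.5649 -0.1509] wh 48 80 ang -1.1 z 0.0205 n 531
px [186. 247.] xy [0.5623 0.3341] mean [0.5615 0.3343] wh 44 77 ang -6.0 z 0.0252 n 432
px [361. 296.] xy [ 0.4251 -0.1331] mean [ 0.4249 -0.133 ] wh 45 76 ang 9.5 z 0.0193 n 481
px [450. 299.] xy [ 0.4134 -0.3668] mean [ 0.4137 -0.3667] wh 44 77 ang -9.4 z 0.0191 n 487
```

View pics/t7.png

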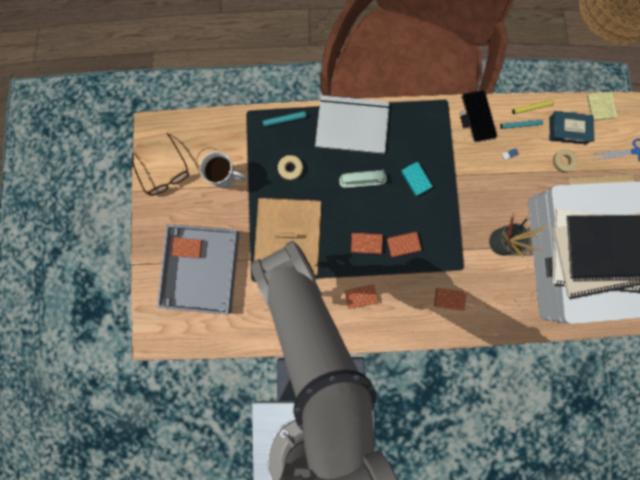

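Request:
drive_tool:
  commands:
    - {"tx": -0.28, "ty": -0.9, "tz": 0, "rx": 0, "ry": 0, "rz": 0.06, "grip": -0.55}
    - {"tx": -0.28, "ty": -0.9, "tz": 0, "rx": 0, "ry": 0, "rz": 0.06, "grip": -0.55}
    - {"tx": -0.28, "ty": -0.9, "tz": 0, "rx": 0, "ry": 0, "rz": 0.06, "grip": -0.55}
    - {"tx": -0.28, "ty": -0.9, "tz": 0, "rx": 0, "ry": 0, "rz": 0.06, "grip": -0.55}
    - {"tx": -0.28, "ty": -0.9, "tz": 0, "rx": 0, "ry": 0, "rz": 0.06, "grip": -0.55}
    - {"tx": -0.28, "ty": -0.9, "tz": 0, "rx": 0, "ry": 0, "rz": 0.06, "grip": -0.55}
    - {"tx": -0.28, "ty": -0.9, "tz": 0, "rx": 0, "ry": 0, "rz": 0.06, "grip": -0.55}
    - {"tx": -0.28, "ty": -0.9, "tz": 0, "rx": 0, "ry": 0, "rz": 0.06, "grip": -0.55}
    - {"tx": -0.28, "ty": -0.8, "tz": 0, "rx": 0, "ry": 0, "rz": 0.06, "grip": -0.55}
    - {"tx": 0, "ty": 0, "tz": 0, "rx": 0, "ry": 0, "rz": 0, "grip": -0.55}

```text
clock: 20.78
tcp_pos: [0.426, -0.1304, 0.0639]
orientation: [2.028, 2.4, -0.0]
contact_force: [0.6, -0.3, 1.2]
grip_width: 0.0665
```

```bash
python3 -c "
from h import *
st(); f,o=tiles(amin=60); show(o); print(onplane(f,[[462,268],[252,277]],.0016))"
```

```text
t 20.77 tcp [ 0.426  -0.1304  0.0639] jaw 9.6 zax [-0. -0. -1.] F [ 0.62 -0.32  1.24] w 0.0665 q7 0.04
px [489.  12.] xy [ 1.2462 -0.5252] mean [ 1.2391 -0.5328] wh 82 84 ang 75.5 z -0.1155 n 193
px [466.  37.] xy [ 1.161  -0.4582] mean [ 1.156  -0.4582] wh 40 43 ang -28.2 z -0.2367 n 76
px [367. 243.] xy [ 0.5649 -0.151 ] mean [ 0.565 -0.151] wh 49 80 ang -5.7 z 0.0206 n 534
px [404. 244.] xy [ 0.5604 -0.25  ] mean [ 0.5602 -0.2499] wh 50 81 ang 11.4 z 0.0206 n 569
px [186. 247.] xy [0.5627 0.3341] mean [0.5616 0.3346] wh 44 77 ang -5.3 z 0.0251 n 429
px [450. 299.] xy [ 0.4136 -0.3666] mean [ 0.4137 -0.3666] wh 45 76 ang -9.4 z 0.0189 n 487
[[ 0.49436549 -0.40719238  0.0016    ]
 [ 0.48036607  0.15720004  0.0016    ]]
```

Request:
drive_tool:
  commands:
    - {"tx": 0, "ty": -0.1, "tz": -1, "rx": 0, "ry": 0, "rz": 0, "grip": -0.55}
    - {"tx": 0, "ty": 0, "tz": -1, "rx": 0, "ry": 0, "rz": 0, "grip": -0.55}
    - {"tx": 0, "ty": 0, "tz": -0.9, "rx": 0, "ry": 0, "rz": 0, "grip": -0.55}
    - {"tx": 0.15, "ty": 0, "tz": 0, "rx": 0, "ry": 0, "rz": 0, "grip": -0.55}
    - {"tx": 0.15, "ty": 0, "tz": 0, "rx": 0, "ry": 0, "rz": 0, "grip": -0.55}
    - {"tx": 0.15, "ty": 0, "tz": 0, "rx": 0, "ry": 0, "rz": 0, "grip": -0.55}
    - {"tx": 0.15, "ty": 0, "tz": 0, "rx": 0, "ry": 0, "rz": 0, "grip": -0.55}
    - {"tx": 0.15, "ty": 0, "tz": 0, "rx": 0, "ry": 0, "rz": 0, "grip": -0.55}

```text
clock: 21.82
tcp_pos: [0.439, -0.1316, 0.0058]
orientation: [-2.023, -2.399, 0.005]
contact_force: [-6.9, 0.3, 5.4]
grip_width: 0.066
```

Request:
drive_tool:
  commands:
    - {"tx": 0.15, "ty": 0, "tz": 0, "rx": 0, "ry": 0, "rz": 0, "grip": -0.55}

```text
clock: 21.95
tcp_pos: [0.4421, -0.1316, 0.0058]
orientation: [-2.024, -2.399, 0.005]
contact_force: [-5.6, 0.3, 2.7]
grip_width: 0.0662
```

Request:
drive_tool:
  commands:
    - {"tx": 0.15, "ty": 0, "tz": 0, "rx": 0, "ry": 0, "rz": 0, "grip": -0.55}

```text
clock: 22.08
tcp_pos: [0.4453, -0.1316, 0.0059]
orientation: [-2.024, -2.399, 0.005]
contact_force: [-6.1, 0.5, 3.1]
grip_width: 0.0664
```

```bash
python3 -c "
from h import *
st(); f,o=tiles(amin=60); show(o)
s=eyes.grab_frame('side');cv2.imwrite('pics/s8.png',cv2.resize(s['frame'][160:320,330:530],None,fx=4,fy=3.7))"
```

```text
t 22.07 tcp [ 0.4453 -0.1316  0.0059] jaw 9.7 zax [-0.004 -0.    -1.   ] F [-6.1   0.5   3.09] w 0.0664 q7 -0.05
px [476.  19.] xy [ 1.2183 -0.4885] mean [ 1.213  -0.4916] wh 48 97 ang 10.8 z -0.1554 n 123
px [467.  36.] xy [ 1.1566 -0.4553] mean [ 1.1598 -0.4599] wh 49 69 ang -13.6 z -0.2324 n 103
px [404. 244.] xy [ 0.5603 -0.2503] mean [ 0.5602 -0.2501] wh 50 82 ang 10.8 z 0.0205 n 568
px [367. 243.] xy [ 0.565  -0.1523] mean [ 0.5649 -0.151 ] wh 48 80 ang -1.1 z 0.0206 n 532
px [186. 247.] xy [0.5623 0.3341] mean [0.5616 0.3344] wh 44 77 ang -6.0 z 0.0251 n 433
px [450. 299.] xy [ 0.4136 -0.3666] mean [ 0.4136 -0.3667] wh 45 77 ang -9.4 z 0.0191 n 486
```

View pics/s8.png

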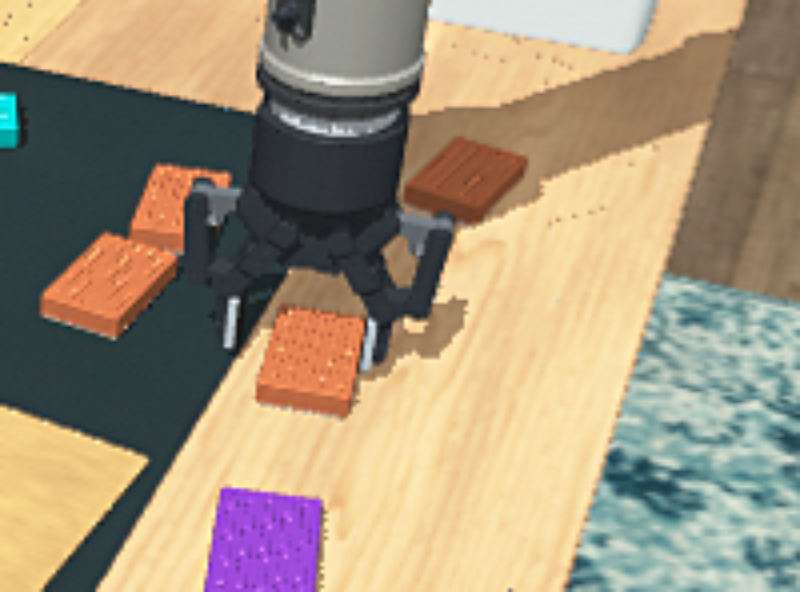

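About 6 N, but with +3 N vertical, so the reading isn't clean. I'm repeating it in the -x direction at a slightly higher z.

Request:
drive_tool:
  commands:
    - {"tx": -0.4, "ty": 0, "tz": 0.05, "rx": 0, "ry": 0, "rz": 0, "grip": -0.55}
    - {"tx": -0.25, "ty": 0, "tz": 0, "rx": 0, "ry": 0, "rz": 0, "grip": -0.55}
    - {"tx": -0.15, "ty": 0, "tz": 0, "rx": 0, "ry": 0, "rz": 0, "grip": -0.55}
    - {"tx": -0.15, "ty": 0, "tz": 0, "rx": 0, "ry": 0, "rz": 0, "grip": -0.55}
    - {"tx": -0.15, "ty": 0, "tz": 0, "rx": 0, "ry": 0, "rz": 0, "grip": -0.55}

```text
clock: 22.8
tcp_pos: [0.4266, -0.1314, 0.0072]
orientation: [2.024, 2.401, 0.002]
contact_force: [2.3, 0.5, -0.4]
grip_width: 0.0661
```

Request:
drive_tool:
  commands:
    - {"tx": -0.15, "ty": 0, "tz": 0, "rx": 0, "ry": 0, "rz": 0, "grip": -0.55}

```text
clock: 22.92
tcp_pos: [0.4232, -0.1313, 0.0071]
orientation: [2.024, 2.401, 0.002]
contact_force: [2.5, -0.3, 0.6]
grip_width: 0.0663
```

Request:
drive_tool:
  commands:
    - {"tx": -0.15, "ty": 0, "tz": 0, "rx": 0, "ry": 0, "rz": 0, "grip": -0.55}

```text
clock: 23.05
tcp_pos: [0.4201, -0.1314, 0.0071]
orientation: [2.024, 2.401, 0.001]
contact_force: [3.3, -0.1, 1.1]
grip_width: 0.066
```

Request:
drive_tool:
  commands:
    - {"tx": -0.12, "ty": 0, "tz": 0, "rx": 0, "ry": 0, "rz": 0, "grip": -0.55}

```text
clock: 23.18
tcp_pos: [0.4175, -0.1314, 0.0071]
orientation: [2.024, 2.401, 0.001]
contact_force: [3.3, 0.7, 0.3]
grip_width: 0.0667
```

Request:
drive_tool:
  commands:
    - {"tx": -0.12, "ty": 0, "tz": 0, "rx": 0, "ry": 0, "rz": 0, "grip": -0.55}

```text
clock: 23.3
tcp_pos: [0.415, -0.1314, 0.007]
orientation: [2.024, 2.402, 0.001]
contact_force: [2.6, -0.0, 1.3]
grip_width: 0.0662
```

Steady at about 3 N, so this tile is rough too (the smooth one read about 0.5 N). Taking it to the far-right slot at (0.555, 0.249).

Request:
drive_tool:
  commands:
    - {"tx": 0.38, "ty": 0, "tz": -0.15, "rx": 0, "ry": 0, "rz": 0, "grip": 0}
    - {"tx": 0, "ty": 0, "tz": 0, "rx": 0, "ry": 0, "rz": 0, "grip": 0.3}
    - {"tx": 0, "ty": 0, "tz": 0, "rx": 0, "ry": 0, "rz": 0, "grip": 0.3}
    - {"tx": 0, "ty": 0, "tz": 0, "rx": 0, "ry": 0, "rz": 0, "grip": 0.3}
    - {"tx": 0, "ty": 0, "tz": 1, "rx": 0, "ry": 0, "rz": 0, "grip": 0.3}
    - {"tx": 0, "ty": 0, "tz": 1, "rx": 0, "ry": 0, "rz": 0, "grip": 0.3}
    - {"tx": 0.33, "ty": 0.95, "tz": 1, "rx": 0, "ry": 0, "rz": -0.1, "grip": 0.3}
    - {"tx": 0.33, "ty": 0.95, "tz": 0, "rx": 0, "ry": 0, "rz": -0.1, "grip": 0.3}
    - {"tx": 0.33, "ty": 0.95, "tz": 0, "rx": 0, "ry": 0, "rz": -0.1, "grip": 0.3}
    - {"tx": 0.33, "ty": 0.95, "tz": 0, "rx": 0, "ry": 0, "rz": -0.1, "grip": 0.3}

```text
clock: 24.55
tcp_pos: [0.4468, -0.0551, 0.0628]
orientation: [-2.09, -2.341, 0.005]
contact_force: [-0.2, -0.3, -3.1]
grip_width: 0.0484
```

Request:
drive_tool:
  commands:
    - {"tx": 0.33, "ty": 0.95, "tz": 0, "rx": 0, "ry": 0, "rz": -0.1, "grip": 0.3}
    - {"tx": 0.33, "ty": 0.95, "tz": 0, "rx": 0, "ry": 0, "rz": -0.1, "grip": 0.3}
    - {"tx": 0.33, "ty": 0.95, "tz": 0, "rx": 0, "ry": 0, "rz": -0.1, "grip": 0.3}
    - {"tx": 0.33, "ty": 0.95, "tz": 0, "rx": 0, "ry": 0, "rz": -0.1, "grip": 0.3}
    - {"tx": 0.33, "ty": 0.95, "tz": 0, "rx": 0, "ry": 0, "rz": -0.1, "grip": 0.3}
    - {"tx": 0.33, "ty": 0.95, "tz": 0, "rx": 0, "ry": 0, "rz": -0.1, "grip": 0.3}
    - {"tx": 0.33, "ty": 0.95, "tz": 0, "rx": 0, "ry": 0, "rz": -0.1, "grip": 0.3}
    - {"tx": 0.33, "ty": 0.95, "tz": 0, "rx": 0, "ry": 0, "rz": -0.1, "grip": 0.3}
    - {"tx": 0.33, "ty": 0.95, "tz": 0, "rx": 0, "ry": 0, "rz": -0.1, "grip": 0.3}
    - {"tx": 0.33, "ty": 0.95, "tz": 0, "rx": 0, "ry": 0, "rz": -0.1, "grip": 0.3}

```text
clock: 25.8
tcp_pos: [0.5129, 0.1341, 0.0624]
orientation: [-2.249, -2.191, 0.008]
contact_force: [0.1, -0.6, -2.6]
grip_width: 0.0483
```

Request:
drive_tool:
  commands:
    - {"tx": 0.33, "ty": 0.95, "tz": 0, "rx": 0, "ry": 0, "rz": -0.1, "grip": 0.3}
    - {"tx": 0.33, "ty": 0.95, "tz": 0, "rx": 0, "ry": 0, "rz": -0.1, "grip": 0.3}
    - {"tx": 0.33, "ty": 0.95, "tz": 0, "rx": 0, "ry": 0, "rz": -0.1, "grip": 0.3}
    - {"tx": 0.33, "ty": 0.95, "tz": 0, "rx": 0, "ry": 0, "rz": -0.1, "grip": 0.3}
    - {"tx": 0.33, "ty": 0.95, "tz": 0, "rx": 0, "ry": 0, "rz": -0.1, "grip": 0.3}
    - {"tx": 0.33, "ty": 0.9, "tz": 0, "rx": 0, "ry": 0, "rz": 0, "grip": 0.3}
    - {"tx": 0, "ty": 0, "tz": 0, "rx": 0, "ry": 0, "rz": 0, "grip": 0.3}

```text
clock: 26.68
tcp_pos: [0.5545, 0.2501, 0.0641]
orientation: [-2.322, -2.115, -0.002]
contact_force: [-0.5, 0.3, -3.1]
grip_width: 0.0482
```

```bash
python3 -c "
from h import *
st()"
```

```text
t 26.68 tcp [0.5545 0.2501 0.0641] jaw -5.3 zax [ 0.     0.002 -1.   ] F [-0.46  0.27 -3.06] w 0.0482 q7 -0.88
```

Request:
drive_tool:
  commands:
    - {"tx": 0, "ty": -0.05, "tz": -0.9, "rx": 0, "ry": 0, "rz": 0, "grip": 0.3}
    - {"tx": 0, "ty": 0, "tz": -0.9, "rx": 0, "ry": 0, "rz": 0, "grip": 0.3}
    - {"tx": 0, "ty": 0, "tz": -0.7, "rx": 0, "ry": 0, "rz": 0, "grip": 0.3}
    - {"tx": 0, "ty": 0, "tz": -0.2, "rx": 0, "ry": 0, "rz": 0, "grip": 0.3}
    - {"tx": 0, "ty": 0, "tz": 0, "rx": 0, "ry": 0, "rz": 0, "grip": 0.3}

```text
clock: 27.3
tcp_pos: [0.5535, 0.2458, 0.0103]
orientation: [2.325, 2.112, -0.004]
contact_force: [-5.2, -2.1, 9.4]
grip_width: 0.0483
```

Request:
drive_tool:
  commands:
    - {"tx": 0.05, "ty": 0.2, "tz": 0.07, "rx": 0, "ry": 0, "rz": 0, "grip": 0.3}
    - {"tx": 0, "ty": 0, "tz": 0, "rx": 0, "ry": 0, "rz": 0, "grip": 0.3}

```text
clock: 27.55
tcp_pos: [0.5552, 0.2503, 0.0108]
orientation: [2.325, 2.113, -0.001]
contact_force: [0.4, 0.3, -2.3]
grip_width: 0.0482
```

Request:
drive_tool:
  commands:
    - {"tx": 0, "ty": 0, "tz": 0, "rx": 0, "ry": 0, "rz": 0, "grip": -0.5}
    - {"tx": 0, "ty": 0, "tz": 0, "rx": 0, "ry": 0, "rz": 0, "grip": -0.5}
    - {"tx": 0, "ty": 0, "tz": 0.7, "rx": 0, "ry": 0, "rz": 0, "grip": -0.5}
    - {"tx": 0, "ty": 0, "tz": 1, "rx": 0, "ry": 0, "rz": 0, "grip": -0.55}
    - {"tx": 0, "ty": -0.2, "tz": 1, "rx": 0, "ry": 0, "rz": 0, "grip": -0.55}
    - {"tx": 0, "ty": -1, "tz": 0, "rx": 0, "ry": 0, "rz": 0, "grip": -0.55}
    - {"tx": 0, "ty": -1, "tz": 0, "rx": 0, "ry": 0, "rz": 0, "grip": -0.55}
    - {"tx": 0, "ty": -1, "tz": 0, "rx": 0, "ry": 0, "rz": 0, "grip": -0.55}
    - {"tx": 0, "ty": -1, "tz": 0, "rx": 0, "ry": 0, "rz": 0, "grip": -0.55}
    - {"tx": 0, "ty": -1, "tz": 0, "rx": 0, "ry": 0, "rz": 0, "grip": -0.55}

```text
clock: 28.8
tcp_pos: [0.5551, 0.1449, 0.065]
orientation: [-2.325, -2.112, 0.001]
contact_force: [0.1, -0.0, -0.0]
grip_width: 0.0667
```

Request:
drive_tool:
  commands:
    - {"tx": 0, "ty": -1, "tz": 0, "rx": 0, "ry": 0, "rz": 0, "grip": -0.55}
    - {"tx": 0, "ty": -1, "tz": 0, "rx": 0, "ry": 0, "rz": 0, "grip": -0.55}
    - {"tx": 0, "ty": -1, "tz": 0, "rx": 0, "ry": 0, "rz": 0, "grip": -0.55}
    - {"tx": 0, "ty": -1, "tz": 0, "rx": 0, "ry": 0, "rz": 0, "grip": -0.55}
    - {"tx": 0, "ty": -1, "tz": 0, "rx": 0, "ry": 0, "rz": 0, "grip": -0.55}
    - {"tx": 0, "ty": -1, "tz": 0, "rx": 0, "ry": 0, "rz": 0, "grip": -0.55}
    - {"tx": 0, "ty": -1, "tz": 0, "rx": 0, "ry": 0, "rz": 0, "grip": -0.55}
    - {"tx": 0, "ty": -1, "tz": 0, "rx": 0, "ry": 0, "rz": 0, "grip": -0.55}
    - {"tx": 0, "ty": -1, "tz": 0, "rx": 0, "ry": 0, "rz": 0, "grip": -0.55}
    - {"tx": 0, "ty": -1, "tz": 0, "rx": 0, "ry": 0, "rz": 0, "grip": -0.55}

```text
clock: 30.05
tcp_pos: [0.5553, -0.0547, 0.0653]
orientation: [2.325, 2.113, 0.0]
contact_force: [0.8, -0.3, 0.4]
grip_width: 0.0661
```

```bash
python3 -c "
from h import *
st(); f,o=tiles(amin=60); show(o); cv2.imwrite('pics/t9.png',f['frame'])"
```

```text
t 30.05 tcp [ 0.5553 -0.0547  0.0653] jaw -5.5 zax [ 0.  0. -1.] F [ 0.77 -0.31  0.4 ] w 0.0661 q7 -0.36
px [460.  14.] xy [ 1.2325 -0.4453] mean [ 1.2303 -0.445 ] wh 39 49 ang -56.2 z -0.1807 n 70
px [481.  20.] xy [ 1.2133 -0.5072] mean [ 1.2129 -0.5069] wh 34 65 ang -4.6 z -0.1576 n 85
px [469.  38.] xy [ 1.1542 -0.4643] mean [ 1.1523 -0.4655] wh 29 37 ang 0.4 z -0.2346 n 63
px [404. 244.] xy [ 0.5603 -0.2495] mean [ 0.5599 -0.2494] wh 49 80 ang 11.4 z 0.0204 n 541
px [372. 243.] xy [ 0.5647 -0.1629] mean [ 0.5646 -0.1645] wh 48 53 ang -1.5 z 0.0206 n 328
px [186. 247.] xy [0.5626 0.3341] mean [0.5616 0.3345] wh 44 78 ang -5.4 z 0.0252 n 436
px [217. 250.] xy [0.5539 0.25  ] mean [0.5538 0.2499] wh 42 74 ang -5.7 z 0.0252 n 418
px [450. 299.] xy [ 0.4138 -0.3673] mean [ 0.4141 -0.3672] wh 45 78 ang -9.8 z 0.0188 n 489
```

View pics/t9.png

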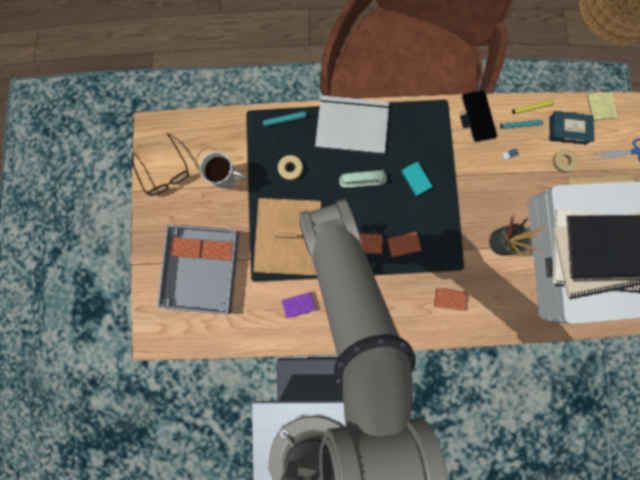

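Both rough tiles lie flat in the tray at (186,247) and (217,250). Next is the mat tile at (367,243), carried to the strip for its test.

Request:
drive_tool:
  commands:
    - {"tx": 0.1, "ty": -0.96, "tz": 0, "rx": 0, "ry": 0, "rz": 0.03, "grip": -0.5}
    - {"tx": 0.1, "ty": -0.96, "tz": 0, "rx": 0, "ry": 0, "rz": 0.03, "grip": -0.5}
    - {"tx": 0.1, "ty": -0.96, "tz": 0, "rx": 0, "ry": 0, "rz": 0.03, "grip": -0.5}
    - {"tx": 0.1, "ty": -0.96, "tz": 0, "rx": 0, "ry": 0, "rz": 0.03, "grip": -0.5}
    - {"tx": 0.1, "ty": -0.96, "tz": 0, "rx": 0, "ry": 0, "rz": 0.03, "grip": -0.5}
    - {"tx": 0, "ty": 0, "tz": -1, "rx": 0, "ry": 0, "rz": 0, "grip": -0.5}
    - {"tx": 0, "ty": 0, "tz": -1, "rx": 0, "ry": 0, "rz": 0, "grip": -0.5}
    - {"tx": 0, "ty": 0, "tz": -0.9, "rx": 0, "ry": 0, "rz": 0, "grip": -0.5}
    - {"tx": 0, "ty": 0, "tz": -0.1, "rx": 0, "ry": 0, "rz": 0, "grip": -0.5}

```text
clock: 31.22
tcp_pos: [0.5638, -0.1482, 0.0031]
orientation: [-2.299, -2.137, 0.003]
contact_force: [-0.2, 0.5, 0.5]
grip_width: 0.0642
```

Request:
drive_tool:
  commands:
    - {"tx": 0, "ty": 0, "tz": 0, "rx": 0, "ry": 0, "rz": 0, "grip": 0}
    - {"tx": 0, "ty": 0, "tz": 0, "rx": 0, "ry": 0, "rz": 0, "grip": 0.3}
    - {"tx": 0, "ty": 0, "tz": 0, "rx": 0, "ry": 0, "rz": 0, "grip": 0.3}
    - {"tx": 0, "ty": 0, "tz": 0, "rx": 0, "ry": 0, "rz": 0, "grip": 0.3}
    - {"tx": 0, "ty": 0, "tz": 1, "rx": 0, "ry": 0, "rz": 0, "grip": 0.3}
    - {"tx": 0, "ty": 0, "tz": 1, "rx": 0, "ry": 0, "rz": 0, "grip": 0.3}

```text
clock: 31.98
tcp_pos: [0.5653, -0.1496, 0.0468]
orientation: [2.302, 2.137, -0.0]
contact_force: [-0.0, -0.4, -2.9]
grip_width: 0.0485
```

```bash
python3 -c "
from h import *
st(); f,o=tiles(amin=60); show(o)"
```

```text
t 31.98 tcp [ 0.5653 -0.1496  0.0468] jaw -4.3 zax [ 0. -0. -1.] F [-0.   -0.37 -2.93] w 0.0485 q7 -0.19
px [481.   5.] xy [ 1.2564 -0.5082] mean [ 1.2613 -0.5113] wh 44 74 ang 0.9 z -0.1207 n 114
px [434.  14.] xy [ 1.2267 -0.3664] mean [ 1.2299 -0.3691] wh 50 61 ang 13.0 z -0.2189 n 90
px [476.  19.] xy [ 1.2089 -0.4919] mean [ 1.2142 -0.4937] wh 55 83 ang 52.3 z -0.1548 n 95
px [469.  38.] xy [ 1.1488 -0.4642] mean [ 1.1512 -0.4652] wh 38 55 ang 84.9 z -0.2343 n 80
px [416. 242.] xy [ 0.5663 -0.2816] mean [ 0.5649 -0.2825] wh 14 48 ang -78.2 z 0.0208 n 88
px [186. 247.] xy [0.5626 0.3341] mean [0.5616 0.3345] wh 44 77 ang -5.4 z 0.0252 n 432
px [217. 250.] xy [0.5539 0.2501] mean [0.5538 0.25  ] wh 42 74 ang -5.5 z 0.0250 n 420
px [450. 299.] xy [ 0.4137 -0.3672] mean [ 0.4139 -0.3676] wh 45 78 ang -9.4 z 0.0190 n 488
```

Request:
drive_tool:
  commands:
    - {"tx": -0.96, "ty": 0, "tz": 0, "rx": 0, "ry": 0, "rz": 0.05, "grip": 0.3}
    - {"tx": -0.96, "ty": 0, "tz": 0, "rx": 0, "ry": 0, "rz": 0.05, "grip": 0.3}
    - {"tx": -0.96, "ty": 0, "tz": 0, "rx": 0, "ry": 0, "rz": 0.05, "grip": 0.3}
    - {"tx": -0.96, "ty": 0, "tz": 0, "rx": 0, "ry": 0, "rz": 0.05, "grip": 0.3}
    - {"tx": -0.96, "ty": 0, "tz": 0, "rx": 0, "ry": 0, "rz": 0.05, "grip": 0.3}
    - {"tx": -0.96, "ty": 0, "tz": 0, "rx": 0, "ry": 0, "rz": 0.05, "grip": 0.3}
    - {"tx": -0.96, "ty": 0, "tz": 0, "rx": 0, "ry": 0, "rz": 0.05, "grip": 0.3}
    - {"tx": 0, "ty": 0, "tz": -0.9, "rx": 0, "ry": 0, "rz": 0, "grip": 0.3}
    - {"tx": 0, "ty": 0, "tz": -0.9, "rx": 0, "ry": 0, "rz": 0, "grip": 0.3}
    - {"tx": 0, "ty": 0, "tz": 0, "rx": 0, "ry": 0, "rz": 0, "grip": 0.3}

```text
clock: 33.28
tcp_pos: [0.4305, -0.1494, 0.0093]
orientation: [-2.249, -2.193, 0.001]
contact_force: [-0.0, 0.5, -2.8]
grip_width: 0.0479
```

Request:
drive_tool:
  commands:
    - {"tx": 0, "ty": 0, "tz": -0.2, "rx": 0, "ry": 0, "rz": 0, "grip": 0.3}
    - {"tx": 0, "ty": 0, "tz": 0, "rx": 0, "ry": 0, "rz": 0, "grip": -0.5}
    - {"tx": 0, "ty": 0, "tz": 0, "rx": 0, "ry": 0, "rz": 0, "grip": -0.5}
    - {"tx": -0.15, "ty": 0, "tz": 0, "rx": 0, "ry": 0, "rz": 0, "grip": -0.5}
    - {"tx": -0.15, "ty": 0, "tz": 0, "rx": 0, "ry": 0, "rz": 0, "grip": -0.5}
    - {"tx": -0.15, "ty": 0, "tz": 0, "rx": 0, "ry": 0, "rz": 0, "grip": -0.5}
    - {"tx": -0.15, "ty": 0, "tz": 0, "rx": 0, "ry": 0, "rz": 0, "grip": -0.5}
    - {"tx": -0.15, "ty": 0, "tz": 0, "rx": 0, "ry": 0, "rz": 0, "grip": -0.5}

```text
clock: 34.28
tcp_pos: [0.4163, -0.1494, 0.0054]
orientation: [2.249, 2.193, 0.001]
contact_force: [3.2, -0.7, 0.4]
grip_width: 0.0638
```

Request:
drive_tool:
  commands:
    - {"tx": -0.15, "ty": 0, "tz": 0, "rx": 0, "ry": 0, "rz": 0, "grip": -0.5}

```text
clock: 34.4
tcp_pos: [0.4132, -0.1494, 0.0054]
orientation: [2.249, 2.193, 0.001]
contact_force: [3.1, 0.1, 0.0]
grip_width: 0.0644
```

Request:
drive_tool:
  commands:
    - {"tx": -0.12, "ty": 0, "tz": 0, "rx": 0, "ry": 0, "rz": 0, "grip": -0.5}

```text
clock: 34.52
tcp_pos: [0.4107, -0.1494, 0.0054]
orientation: [2.249, 2.193, 0.001]
contact_force: [3.0, 0.6, -0.1]
grip_width: 0.0645
```

```bash
python3 -c "
from h import *
st(); f,o=tiles(amin=60); show(o)
s=eyes.grab_frame('side');cv2.imwrite('pics/s10.png',cv2.resize(s['frame'][160:320,330:530],None,fx=4,fy=3.7))"
```

```text
t 34.52 tcp [ 0.4107 -0.1494  0.0054] jaw -1.5 zax [ 0.001 -0.    -1.   ] F [ 2.97  0.57 -0.06] w 0.0645 q7 -0.18
px [491.  12.] xy [ 1.2394 -0.5414] mean [ 1.2373 -0.5411] wh 39 79 ang 84.2 z -0.1156 n 110
px [404. 244.] xy [ 0.5602 -0.2501] mean [ 0.5601 -0.2499] wh 50 82 ang 10.8 z 0.0203 n 566
px [186. 247.] xy [0.5626 0.3341] mean [0.5614 0.3344] wh 44 78 ang -5.4 z 0.0253 n 430
px [217. 250.] xy [0.5538 0.25  ] mean [0.5539 0.25  ] wh 42 74 ang -5.6 z 0.0252 n 421
px [450. 299.] xy [ 0.4135 -0.3666] mean [ 0.4133 -0.3667] wh 44 77 ang -8.9 z 0.0191 n 482
```

View pics/s10.png

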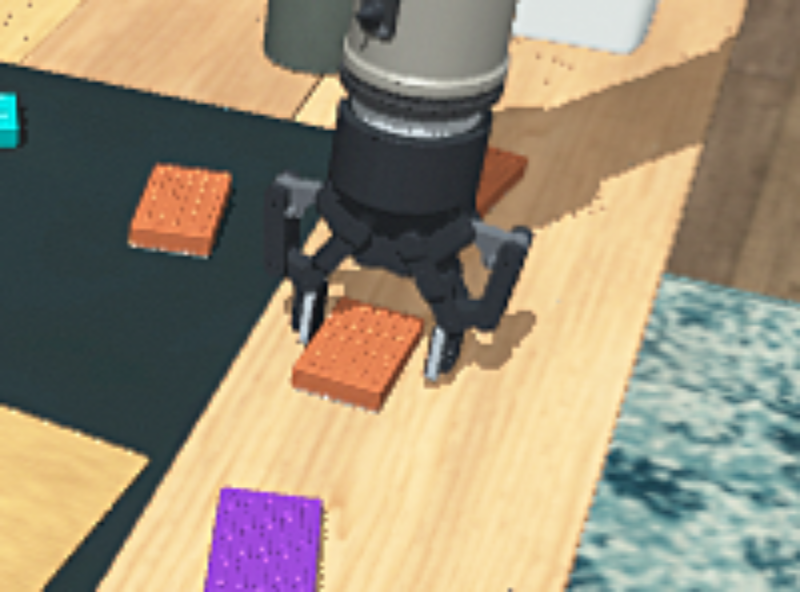

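A steady 3.0–3.2 N, so this one is rough too. Taking it to the near-left slot at (0.453, 0.345).

Request:
drive_tool:
  commands:
    - {"tx": 0.35, "ty": 0, "tz": -0.1, "rx": 0, "ry": 0, "rz": 0, "grip": 0}
    - {"tx": 0, "ty": 0, "tz": 0, "rx": 0, "ry": 0, "rz": 0, "grip": 0.3}
    - {"tx": 0, "ty": 0, "tz": 0, "rx": 0, "ry": 0, "rz": 0, "grip": 0.3}
    - {"tx": 0, "ty": 0, "tz": 0, "rx": 0, "ry": 0, "rz": 0, "grip": 0.3}
    - {"tx": 0, "ty": 0, "tz": 1, "rx": 0, "ry": 0, "rz": 0, "grip": 0.3}
    - {"tx": 0.3, "ty": 0, "tz": 1, "rx": 0, "ry": 0, "rz": 0, "grip": 0.3}
    - {"tx": 0.3, "ty": 1, "tz": 1, "rx": 0, "ry": 0, "rz": -0.02, "grip": 0.3}
    - {"tx": 0.3, "ty": 1, "tz": 0, "rx": 0, "ry": 0, "rz": -0.02, "grip": 0.3}
    - {"tx": 0.3, "ty": 1, "tz": 0, "rx": 0, "ry": 0, "rz": -0.02, "grip": 0.3}
    - {"tx": 0.3, "ty": 1, "tz": 0, "rx": 0, "ry": 0, "rz": -0.02, "grip": 0.3}

```text
clock: 35.88
tcp_pos: [0.4457, -0.069, 0.0624]
orientation: [-2.26, -2.178, 0.005]
contact_force: [-0.2, -0.0, -3.4]
grip_width: 0.0482
```

Request:
drive_tool:
  commands:
    - {"tx": 0.3, "ty": 1, "tz": 0, "rx": 0, "ry": 0, "rz": -0.02, "grip": 0.3}
    - {"tx": 0.3, "ty": 1, "tz": 0, "rx": 0, "ry": 0, "rz": -0.02, "grip": 0.3}
    - {"tx": 0.3, "ty": 1, "tz": 0, "rx": 0, "ry": 0, "rz": -0.02, "grip": 0.3}
    - {"tx": 0.2, "ty": 1, "tz": 0, "rx": 0, "ry": 0, "rz": -0.02, "grip": 0.3}
    - {"tx": 0.1, "ty": 1, "tz": 0, "rx": 0, "ry": 0, "rz": -0.02, "grip": 0.3}
    - {"tx": 0, "ty": 1, "tz": 0, "rx": 0, "ry": 0, "rz": -0.02, "grip": 0.3}
    - {"tx": 0, "ty": 1, "tz": 0, "rx": 0, "ry": 0, "rz": -0.02, "grip": 0.3}
    - {"tx": 0, "ty": 1, "tz": 0, "rx": 0, "ry": 0, "rz": -0.02, "grip": 0.3}
    - {"tx": -0.1, "ty": 1, "tz": 0, "rx": 0, "ry": 0, "rz": -0.02, "grip": 0.3}
    - {"tx": -0.1, "ty": 1, "tz": 0, "rx": 0, "ry": 0, "rz": -0.02, "grip": 0.3}

```text
clock: 37.12
tcp_pos: [0.4657, 0.1303, 0.0621]
orientation: [-2.291, -2.147, 0.007]
contact_force: [-0.5, 0.4, -3.2]
grip_width: 0.0485
```

Request:
drive_tool:
  commands:
    - {"tx": -0.1, "ty": 1, "tz": 0, "rx": 0, "ry": 0, "rz": -0.03, "grip": 0.3}
    - {"tx": -0.1, "ty": 1, "tz": 0, "rx": 0, "ry": 0, "rz": -0.03, "grip": 0.3}
    - {"tx": -0.1, "ty": 1, "tz": 0, "rx": 0, "ry": 0, "rz": -0.03, "grip": 0.3}
    - {"tx": -0.1, "ty": 1, "tz": 0, "rx": 0, "ry": 0, "rz": -0.03, "grip": 0.3}
    - {"tx": -0.2, "ty": 1, "tz": 0, "rx": 0, "ry": 0, "rz": 0, "grip": 0.3}
    - {"tx": -0.2, "ty": 1, "tz": 0, "rx": 0, "ry": 0, "rz": 0, "grip": 0.3}
    - {"tx": -0.2, "ty": 1, "tz": 0, "rx": 0, "ry": 0, "rz": 0, "grip": 0.3}
    - {"tx": -0.2, "ty": 1, "tz": 0, "rx": 0, "ry": 0, "rz": 0, "grip": 0.3}
    - {"tx": -0.2, "ty": 1, "tz": 0, "rx": 0, "ry": 0, "rz": 0, "grip": 0.3}

```text
clock: 38.25
tcp_pos: [0.439, 0.3115, 0.063]
orientation: [2.31, 2.129, -0.001]
contact_force: [0.9, 0.2, -2.4]
grip_width: 0.0483
```

```bash
python3 -c "
from h import *
st()"
```

```text
t 38.25 tcp [0.439  0.3115 0.063 ] jaw -4.7 zax [-0.001 -0.001 -1.   ] F [ 0.9   0.18 -2.39] w 0.0483 q7 -1.11
```

Request:
drive_tool:
  commands:
    - {"tx": 0.35, "ty": 0.8, "tz": 0, "rx": 0, "ry": 0, "rz": -0.08, "grip": 0.3}
    - {"tx": 0.35, "ty": 0.8, "tz": 0, "rx": 0, "ry": 0, "rz": 0, "grip": 0.3}
    - {"tx": 0, "ty": 0, "tz": -0.6, "rx": 0, "ry": 0, "rz": 0, "grip": 0.3}
    - {"tx": 0, "ty": 0, "tz": -0.6, "rx": 0, "ry": 0, "rz": 0, "grip": 0.3}
    - {"tx": 0, "ty": 0, "tz": 0, "rx": 0, "ry": 0, "rz": 0, "grip": 0.3}

```text
clock: 38.88
tcp_pos: [0.4525, 0.3406, 0.0375]
orientation: [2.322, 2.115, -0.006]
contact_force: [1.0, -0.8, -3.0]
grip_width: 0.0485
```

Request:
drive_tool:
  commands:
    - {"tx": 0.05, "ty": 0.15, "tz": -0.7, "rx": 0, "ry": 0, "rz": 0, "grip": 0.3}
    - {"tx": 0, "ty": 0, "tz": -0.5, "rx": 0, "ry": 0, "rz": 0, "grip": 0.3}
    - {"tx": 0, "ty": 0, "tz": 0, "rx": 0, "ry": 0, "rz": 0, "grip": 0.3}
    - {"tx": 0, "ty": 0, "tz": 0, "rx": 0, "ry": 0, "rz": 0, "grip": 0.3}

```text
clock: 39.38
tcp_pos: [0.4545, 0.3457, 0.0154]
orientation: [2.322, 2.116, 0.0]
contact_force: [-0.3, 0.3, -2.6]
grip_width: 0.0481
```

Request:
drive_tool:
  commands:
    - {"tx": 0, "ty": 0, "tz": -0.28, "rx": 0, "ry": 0, "rz": 0, "grip": 0.3}
    - {"tx": 0, "ty": 0, "tz": -0.05, "rx": 0, "ry": 0, "rz": 0, "grip": 0.3}

```text
clock: 39.62
tcp_pos: [0.4551, 0.3462, 0.0102]
orientation: [2.322, 2.116, 0.002]
contact_force: [-5.0, -4.1, 19.2]
grip_width: 0.0482
```

Request:
drive_tool:
  commands:
    - {"tx": 0, "ty": 0, "tz": 0, "rx": 0, "ry": 0, "rz": 0, "grip": -0.5}
    - {"tx": 0, "ty": 0, "tz": 0, "rx": 0, "ry": 0, "rz": 0, "grip": -0.5}
    - {"tx": 0, "ty": 0, "tz": 0.7, "rx": 0, "ry": 0, "rz": 0, "grip": -0.5}
    - {"tx": 0, "ty": 0, "tz": 1, "rx": 0, "ry": 0, "rz": 0, "grip": -0.55}
    - {"tx": 0.2, "ty": -0.2, "tz": 1, "rx": 0, "ry": 0, "rz": 0, "grip": -0.55}
    - {"tx": 0.17, "ty": -1, "tz": 0, "rx": 0, "ry": 0, "rz": 0.07, "grip": -0.55}
    - {"tx": 0.17, "ty": -1, "tz": 0, "rx": 0, "ry": 0, "rz": 0.07, "grip": -0.55}
    - {"tx": 0.17, "ty": -1, "tz": 0, "rx": 0, "ry": 0, "rz": 0.07, "grip": -0.55}
    - {"tx": 0.17, "ty": -1, "tz": 0, "rx": 0, "ry": 0, "rz": 0.07, "grip": -0.55}
    - {"tx": 0.17, "ty": -1, "tz": 0, "rx": 0, "ry": 0, "rz": 0.07, "grip": -0.55}

```text
clock: 40.88
tcp_pos: [0.4764, 0.2408, 0.0642]
orientation: [2.269, 2.172, 0.002]
contact_force: [0.3, -0.1, -0.3]
grip_width: 0.0663
```

Request:
drive_tool:
  commands:
    - {"tx": 0.17, "ty": -1, "tz": 0, "rx": 0, "ry": 0, "rz": 0.07, "grip": -0.55}
    - {"tx": 0.17, "ty": -1, "tz": 0, "rx": 0, "ry": 0, "rz": 0.07, "grip": -0.55}
    - {"tx": 0.17, "ty": -1, "tz": 0, "rx": 0, "ry": 0, "rz": 0.07, "grip": -0.55}
    - {"tx": 0.17, "ty": -1, "tz": 0, "rx": 0, "ry": 0, "rz": 0.07, "grip": -0.55}
    - {"tx": 0.17, "ty": -1, "tz": 0, "rx": 0, "ry": 0, "rz": 0.07, "grip": -0.55}
    - {"tx": 0.17, "ty": -1, "tz": 0, "rx": 0, "ry": 0, "rz": 0.07, "grip": -0.55}
    - {"tx": 0.17, "ty": -1, "tz": 0, "rx": 0, "ry": 0, "rz": 0.07, "grip": -0.55}
    - {"tx": 0.17, "ty": -1, "tz": 0, "rx": 0, "ry": 0, "rz": 0.07, "grip": -0.55}
    - {"tx": 0.17, "ty": -1, "tz": 0, "rx": 0, "ry": 0, "rz": 0.07, "grip": -0.55}
    - {"tx": 0.17, "ty": -1, "tz": 0, "rx": 0, "ry": 0, "rz": 0.07, "grip": -0.55}

```text
clock: 42.12
tcp_pos: [0.5103, 0.0405, 0.0642]
orientation: [2.16, 2.279, 0.002]
contact_force: [-0.1, -0.1, -0.0]
grip_width: 0.0664
```

Request:
drive_tool:
  commands:
    - {"tx": 0.17, "ty": -1, "tz": 0, "rx": 0, "ry": 0, "rz": 0.07, "grip": -0.55}
    - {"tx": 0.17, "ty": -1, "tz": 0, "rx": 0, "ry": 0, "rz": 0.07, "grip": -0.55}
    - {"tx": 0.17, "ty": -1, "tz": 0, "rx": 0, "ry": 0, "rz": 0.07, "grip": -0.55}
    - {"tx": 0.17, "ty": -1, "tz": 0, "rx": 0, "ry": 0, "rz": 0.07, "grip": -0.55}
    - {"tx": 0.17, "ty": -1, "tz": 0, "rx": 0, "ry": 0, "rz": 0.07, "grip": -0.55}
    - {"tx": 0.17, "ty": -1, "tz": 0, "rx": 0, "ry": 0, "rz": 0.07, "grip": -0.55}
    - {"tx": 0.17, "ty": -1, "tz": 0, "rx": 0, "ry": 0, "rz": 0.07, "grip": -0.55}
    - {"tx": 0.17, "ty": -1, "tz": 0, "rx": 0, "ry": 0, "rz": 0.07, "grip": -0.55}
    - {"tx": 0.17, "ty": -1, "tz": 0, "rx": 0, "ry": 0, "rz": 0.07, "grip": -0.55}
    - {"tx": 0.17, "ty": -1, "tz": 0, "rx": 0, "ry": 0, "rz": 0.07, "grip": -0.55}

```text
clock: 43.38
tcp_pos: [0.544, -0.1598, 0.0643]
orientation: [2.046, 2.382, 0.001]
contact_force: [-0.6, 0.7, 0.4]
grip_width: 0.0662
```

```bash
python3 -c "
from h import *
st(); f,o=tiles(amin=60); show(o); cv2.imwrite('pics/t11.png',f['frame'])"
```

```text
t 43.38 tcp [ 0.544  -0.1598  0.0643] jaw 8.7 zax [ 0.001 -0.001 -1.   ] F [-0.58  0.73  0.38] w 0.0662 q7 0.02
px [460.  12.] xy [ 1.2361 -0.4468] mean [ 1.2369 -0.4466] wh 30 51 ang 85.2 z -0.1713 n 65
px [487.  15.] xy [ 1.2293 -0.5216] mean [ 1.2267 -0.5252] wh 74 96 ang -0.6 z -0.1264 n 228
px [186. 247.] xy [0.5626 0.334 ] mean [0.5616 0.3343] wh 44 78 ang -5.4 z 0.0255 n 435
px [217. 250.] xy [0.5538 0.2502] mean [0.5537 0.2499] wh 42 74 ang -4.9 z 0.0252 n 419
px [182. 288.] xy [0.4541 0.3443] mean [0.4539 0.3445] wh 43 77 ang -3.6 z 0.0252 n 438
px [451. 298.] xy [ 0.4136 -0.3672] mean [ 0.4143 -0.3704] wh 45 78 ang -9.0 z 0.0192 n 455
```

View pics/t11.png

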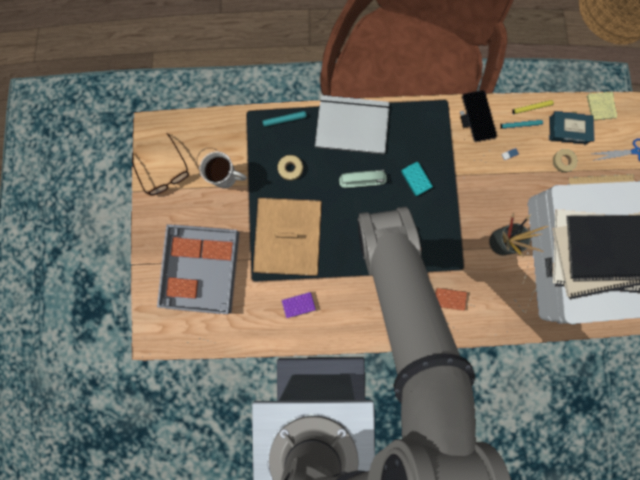

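Request:
drive_tool:
  commands:
    - {"tx": 0.16, "ty": -0.9, "tz": 0, "rx": 0, "ry": 0, "rz": 0.06, "grip": -0.5}
    - {"tx": 0.16, "ty": -0.9, "tz": 0, "rx": 0, "ry": 0, "rz": 0.06, "grip": -0.5}
    - {"tx": 0.16, "ty": -0.9, "tz": 0, "rx": 0, "ry": 0, "rz": 0.06, "grip": -0.5}
    - {"tx": 0.16, "ty": -0.9, "tz": 0, "rx": 0, "ry": 0, "rz": 0.06, "grip": -0.5}
    - {"tx": 0.16, "ty": -0.9, "tz": 0, "rx": 0, "ry": 0, "rz": 0.06, "grip": -0.5}
    - {"tx": 0, "ty": 0, "tz": -0.9, "rx": 0, "ry": 0, "rz": 0, "grip": -0.5}
    - {"tx": 0, "ty": 0, "tz": -0.9, "rx": 0, "ry": 0, "rz": 0, "grip": -0.5}
    - {"tx": 0, "ty": 0, "tz": -0.9, "rx": 0, "ry": 0, "rz": 0, "grip": -0.5}
    - {"tx": 0, "ty": 0, "tz": -0.25, "rx": 0, "ry": 0, "rz": 0, "grip": -0.5}

```text
clock: 44.55
tcp_pos: [0.5582, -0.2471, 0.0015]
orientation: [-1.992, -2.424, 0.001]
contact_force: [-0.4, 0.6, 0.2]
grip_width: 0.0638
```

Request:
drive_tool:
  commands:
    - {"tx": 0, "ty": 0, "tz": 0, "rx": 0, "ry": 0, "rz": 0, "grip": 0}
    - {"tx": 0, "ty": 0, "tz": 0, "rx": 0, "ry": 0, "rz": 0, "grip": 0.3}
    - {"tx": 0, "ty": 0, "tz": 0, "rx": 0, "ry": 0, "rz": 0, "grip": 0.3}
    - {"tx": 0, "ty": 0, "tz": 0, "rx": 0, "ry": 0, "rz": 0, "grip": 0.3}
    - {"tx": 0, "ty": 0, "tz": 1, "rx": 0, "ry": 0, "rz": 0, "grip": 0.3}
    - {"tx": 0, "ty": 0, "tz": 1, "rx": 0, "ry": 0, "rz": 0, "grip": 0.3}

```text
clock: 45.3
tcp_pos: [0.5598, -0.2485, 0.0454]
orientation: [1.996, 2.425, 0.0]
contact_force: [0.5, -0.1, -2.4]
grip_width: 0.0482
```

```bash
python3 -c "
from h import *
st(); f,o=tiles(amin=60); show(o)"
```

```text
t 45.30 tcp [ 0.5598 -0.2485  0.0454] jaw 11.1 zax [ 0.001 -0.    -1.   ] F [ 0.47 -0.08 -2.44] w 0.0482 q7 0.20
px [444.  10.] xy [ 1.2469 -0.4037] mean [ 1.2448 -0.4001] wh 40 59 ang -58.0 z -0.1900 n 76
px [470.   6.] xy [ 1.257  -0.4806] mean [ 1.2569 -0.4774] wh 45 56 ang -16.4 z -0.1389 n 71
px [486.  15.] xy [ 1.2231 -0.5274] mean [ 1.2279 -0.5249] wh 70 114 ang 47.4 z -0.1226 n 234
px [465.  34.] xy [ 1.1797 -0.4565] mean [ 1.1668 -0.4566] wh 56 71 ang 79.8 z -0.2260 n 102
px [396. 246.] xy [ 0.5564 -0.2277] mean [ 0.5556 -0.2282] wh 28 52 ang -68.3 z 0.0624 n 162
px [186. 247.] xy [0.5627 0.3342] mean [0.5617 0.3347] wh 44 77 ang -5.4 z 0.0251 n 436
px [217. 250.] xy [0.5539 0.25  ] mean [0.5539 0.2499] wh 42 74 ang -5.5 z 0.0250 n 417
px [182. 288.] xy [0.4541 0.3444] mean [0.4538 0.3445] wh 44 77 ang -3.4 z 0.0251 n 444
```

Request:
drive_tool:
  commands:
    - {"tx": -0.96, "ty": 0.35, "tz": 0, "rx": 0, "ry": 0, "rz": -0.18, "grip": 0.3}
    - {"tx": -0.96, "ty": 0.35, "tz": 0, "rx": 0, "ry": 0, "rz": -0.18, "grip": 0.3}
    - {"tx": -0.96, "ty": 0.35, "tz": 0, "rx": 0, "ry": 0, "rz": -0.18, "grip": 0.3}
    - {"tx": -0.96, "ty": 0.35, "tz": 0, "rx": 0, "ry": 0, "rz": -0.18, "grip": 0.3}
    - {"tx": -0.96, "ty": 0.35, "tz": 0, "rx": 0, "ry": 0, "rz": -0.18, "grip": 0.3}
    - {"tx": -0.96, "ty": 0.35, "tz": 0, "rx": 0, "ry": 0, "rz": -0.18, "grip": 0.3}
    - {"tx": -0.96, "ty": 0.35, "tz": 0, "rx": 0, "ry": 0, "rz": -0.18, "grip": 0.3}
    - {"tx": 0, "ty": 0, "tz": -0.9, "rx": 0, "ry": 0, "rz": 0, "grip": 0.3}
    - {"tx": 0, "ty": 0, "tz": -0.9, "rx": 0, "ry": 0, "rz": 0, "grip": 0.3}
    - {"tx": 0, "ty": 0, "tz": 0, "rx": 0, "ry": 0, "rz": 0, "grip": 0.3}

```text
clock: 46.6
tcp_pos: [0.425, -0.1993, 0.0078]
orientation: [-2.201, -2.241, 0.001]
contact_force: [0.1, 0.2, -2.6]
grip_width: 0.0486
```

Request:
drive_tool:
  commands:
    - {"tx": 0, "ty": 0, "tz": -0.18, "rx": 0, "ry": 0, "rz": 0, "grip": 0.3}
    - {"tx": 0, "ty": 0, "tz": 0, "rx": 0, "ry": 0, "rz": 0, "grip": -0.5}
    - {"tx": 0, "ty": 0, "tz": 0, "rx": 0, "ry": 0, "rz": 0, "grip": -0.5}
    - {"tx": -0.15, "ty": 0, "tz": 0, "rx": 0, "ry": 0, "rz": 0, "grip": -0.5}
    - {"tx": -0.15, "ty": 0, "tz": 0, "rx": 0, "ry": 0, "rz": 0, "grip": -0.5}
    - {"tx": -0.15, "ty": 0, "tz": 0, "rx": 0, "ry": 0, "rz": 0, "grip": -0.5}
    - {"tx": -0.15, "ty": 0, "tz": 0, "rx": 0, "ry": 0, "rz": 0, "grip": -0.5}
    - {"tx": -0.15, "ty": 0, "tz": 0, "rx": 0, "ry": 0, "rz": 0, "grip": -0.5}

```text
clock: 47.6
tcp_pos: [0.4104, -0.1995, 0.0043]
orientation: [2.201, 2.241, 0.001]
contact_force: [2.1, 0.2, -0.3]
grip_width: 0.0642
```

Request:
drive_tool:
  commands:
    - {"tx": -0.15, "ty": 0, "tz": 0, "rx": 0, "ry": 0, "rz": 0, "grip": -0.5}

```text
clock: 47.72
tcp_pos: [0.4074, -0.1994, 0.0042]
orientation: [2.201, 2.241, 0.001]
contact_force: [2.9, -1.2, -0.2]
grip_width: 0.0639
```

Request:
drive_tool:
  commands:
    - {"tx": -0.15, "ty": 0, "tz": 0, "rx": 0, "ry": 0, "rz": 0, "grip": -0.5}

```text
clock: 47.85
tcp_pos: [0.4043, -0.1994, 0.0042]
orientation: [2.201, 2.241, 0.001]
contact_force: [2.9, 0.3, 0.3]
grip_width: 0.0643
```

```bash
python3 -c "
from h import *
st(); f,o=tiles(amin=60); show(o)
s=eyes.grab_frame('side');cv2.imwrite('pics/s12.png',cv2.resize(s['frame'][160:320,330:530],None,fx=4,fy=3.7))"
```

```text
t 47.85 tcp [ 0.4043 -0.1994  0.0042] jaw 1.0 zax [ 0.001 -0.    -1.   ] F [2.93 0.29 0.27] w 0.0643 q7 -0.04
px [487.   8.] xy [ 1.2528 -0.5307] mean [ 1.2502 -0.5287] wh 32 57 ang -77.2 z -0.1177 n 62
px [480.  19.] xy [ 1.2133 -0.5068] mean [ 1.2159 -0.5032] wh 36 63 ang -21.3 z -0.1575 n 81
px [462.  35.] xy [ 1.1576 -0.443 ] mean [ 1.1605 -0.4472] wh 41 46 ang 85.1 z -0.2439 n 62
px [186. 247.] xy [0.5626 0.3341] mean [0.5616 0.3345] wh 44 77 ang -5.4 z 0.0252 n 432
px [217. 250.] xy [0.5538 0.25  ] mean [0.5537 0.2498] wh 42 74 ang -4.9 z 0.0253 n 418
px [182. 288.] xy [0.4541 0.3443] mean [0.4539 0.3444] wh 43 77 ang -3.6 z 0.0255 n 440
px [450. 299.] xy [ 0.4135 -0.3669] mean [ 0.4136 -0.367 ] wh 45 76 ang -9.8 z 0.0190 n 479
px [375. 301.] xy [ 0.4094 -0.1705] mean [ 0.4117 -0.1695] wh 13 42 ang 88.5 z 0.0200 n 76
```

View pics/s12.png

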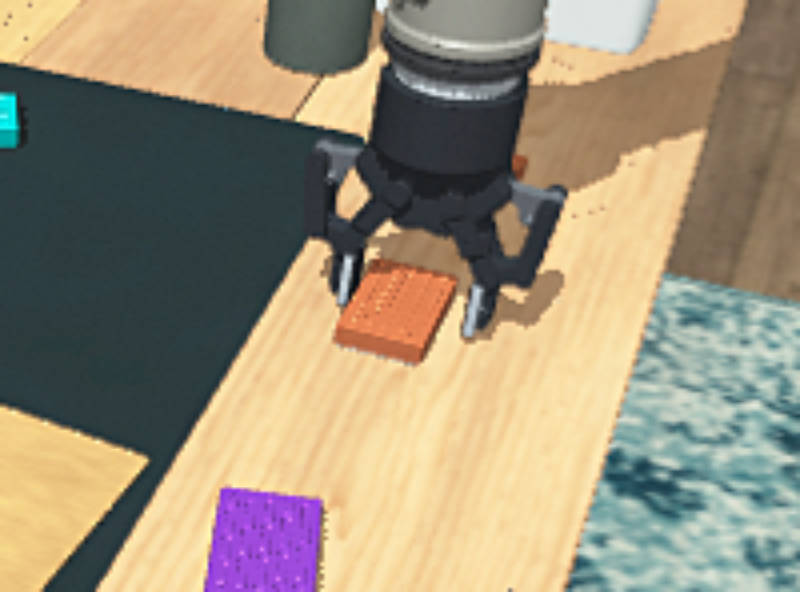

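A steady 2.9 N, which is clearly the rough class (the smooth tile read about 0.5 N). This fourth rough tile goes to the near-right slot at (0.445, 0.259).

Request:
drive_tool:
  commands:
    - {"tx": 0.35, "ty": 0, "tz": 0, "rx": 0, "ry": 0, "rz": 0, "grip": 0}
    - {"tx": 0, "ty": 0, "tz": 0, "rx": 0, "ry": 0, "rz": 0, "grip": 0.3}
    - {"tx": 0, "ty": 0, "tz": 0, "rx": 0, "ry": 0, "rz": 0, "grip": 0.3}
    - {"tx": 0, "ty": 0, "tz": 0, "rx": 0, "ry": 0, "rz": 0, "grip": 0.3}
    - {"tx": 0, "ty": 0, "tz": 1, "rx": 0, "ry": 0, "rz": 0, "grip": 0.3}
    - {"tx": 0.3, "ty": 0, "tz": 1, "rx": 0, "ry": 0, "rz": 0, "grip": 0.3}
    - {"tx": 0.3, "ty": 1, "tz": 1, "rx": 0, "ry": 0, "rz": -0.04, "grip": 0.3}
    - {"tx": 0.3, "ty": 1, "tz": 0, "rx": 0, "ry": 0, "rz": -0.04, "grip": 0.3}
    - {"tx": 0.3, "ty": 1, "tz": 0, "rx": 0, "ry": 0, "rz": -0.04, "grip": 0.3}
    - {"tx": 0.3, "ty": 1, "tz": 0, "rx": 0, "ry": 0, "rz": -0.04, "grip": 0.3}

```text
clock: 49.2
tcp_pos: [0.4395, -0.1188, 0.0633]
orientation: [-2.225, -2.214, 0.004]
contact_force: [1.0, 0.4, -3.5]
grip_width: 0.0481
```

Request:
drive_tool:
  commands:
    - {"tx": 0.3, "ty": 1, "tz": 0, "rx": 0, "ry": 0, "rz": -0.04, "grip": 0.3}
    - {"tx": 0.3, "ty": 1, "tz": 0, "rx": 0, "ry": 0, "rz": -0.04, "grip": 0.3}
    - {"tx": 0.3, "ty": 1, "tz": 0, "rx": 0, "ry": 0, "rz": -0.04, "grip": 0.3}
    - {"tx": 0.2, "ty": 1, "tz": 0, "rx": 0, "ry": 0, "rz": -0.04, "grip": 0.3}
    - {"tx": 0.1, "ty": 1, "tz": 0, "rx": 0, "ry": 0, "rz": -0.04, "grip": 0.3}
    - {"tx": 0, "ty": 1, "tz": 0, "rx": 0, "ry": 0, "rz": -0.04, "grip": 0.3}
    - {"tx": 0, "ty": 1, "tz": 0, "rx": 0, "ry": 0, "rz": -0.04, "grip": 0.3}
    - {"tx": 0, "ty": 1, "tz": 0, "rx": 0, "ry": 0, "rz": -0.04, "grip": 0.3}
    - {"tx": -0.1, "ty": 1, "tz": 0, "rx": 0, "ry": 0, "rz": -0.04, "grip": 0.3}
    - {"tx": -0.1, "ty": 1, "tz": 0, "rx": 0, "ry": 0, "rz": -0.04, "grip": 0.3}

```text
clock: 50.45
tcp_pos: [0.4594, 0.0805, 0.0632]
orientation: [-2.287, -2.152, 0.006]
contact_force: [0.4, -0.4, -2.4]
grip_width: 0.0484
```

Request:
drive_tool:
  commands:
    - {"tx": -0.1, "ty": 1, "tz": 0, "rx": 0, "ry": 0, "rz": -0.04, "grip": 0.3}
    - {"tx": -0.1, "ty": 1, "tz": 0, "rx": 0, "ry": 0, "rz": -0.04, "grip": 0.3}
    - {"tx": -0.1, "ty": 1, "tz": 0, "rx": 0, "ry": 0, "rz": -0.04, "grip": 0.3}
    - {"tx": -0.1, "ty": 1, "tz": 0, "rx": 0, "ry": 0, "rz": 0, "grip": 0.3}
    - {"tx": 0, "ty": 1, "tz": 0, "rx": 0, "ry": 0, "rz": 0, "grip": 0.3}
    - {"tx": 0, "ty": 1, "tz": 0, "rx": 0, "ry": 0, "rz": 0, "grip": 0.3}
    - {"tx": 0, "ty": 1, "tz": 0, "rx": 0, "ry": 0, "rz": 0, "grip": 0.3}
    - {"tx": 0, "ty": 0, "tz": 0, "rx": 0, "ry": 0, "rz": 0, "grip": 0.3}
    - {"tx": 0, "ty": 0, "tz": 0, "rx": 0, "ry": 0, "rz": 0, "grip": 0.3}

```text
clock: 51.58
tcp_pos: [0.4527, 0.2196, 0.0637]
orientation: [2.306, 2.133, -0.003]
contact_force: [-0.1, -0.1, -2.1]
grip_width: 0.048
```

```bash
python3 -c "
from h import *
st()"
```

```text
t 51.58 tcp [0.4527 0.2196 0.0637] jaw -4.4 zax [-0.001 -0.001 -1.   ] F [-0.08 -0.07 -2.06] w 0.0480 q7 -0.97
```

Request:
drive_tool:
  commands:
    - {"tx": -0.19, "ty": 1, "tz": 0, "rx": 0, "ry": 0, "rz": -0.12, "grip": 0.3}
    - {"tx": -0.19, "ty": 1, "tz": 0, "rx": 0, "ry": 0, "rz": 0, "grip": 0.3}
    - {"tx": 0, "ty": 0.03, "tz": -0.7, "rx": 0, "ry": 0, "rz": 0, "grip": 0.3}
    - {"tx": 0, "ty": 0, "tz": -0.8, "rx": 0, "ry": 0, "rz": 0, "grip": 0.3}
    - {"tx": 0, "ty": 0, "tz": -0.7, "rx": 0, "ry": 0, "rz": 0, "grip": 0.3}
    - {"tx": 0, "ty": 0, "tz": 0, "rx": 0, "ry": 0, "rz": 0, "grip": 0.3}
    - {"tx": 0, "ty": 0, "tz": 0, "rx": 0, "ry": 0, "rz": 0, "grip": 0.3}

```text
clock: 52.45
tcp_pos: [0.4456, 0.261, 0.0201]
orientation: [2.324, 2.114, -0.0]
contact_force: [-0.3, 0.7, -2.6]
grip_width: 0.0483
```

Request:
drive_tool:
  commands:
    - {"tx": 0, "ty": 0, "tz": -0.35, "rx": 0, "ry": 0, "rz": 0, "grip": 0.3}
    - {"tx": 0, "ty": 0, "tz": -0.15, "rx": 0, "ry": 0, "rz": 0, "grip": 0.3}
    - {"tx": 0, "ty": 0, "tz": 0, "rx": 0, "ry": 0, "rz": 0, "grip": 0.3}

```text
clock: 52.82
tcp_pos: [0.4456, 0.2612, 0.0108]
orientation: [2.323, 2.114, 0.0]
contact_force: [-1.4, -2.0, 6.1]
grip_width: 0.0483
```

Request:
drive_tool:
  commands:
    - {"tx": 0, "ty": 0, "tz": 0, "rx": 0, "ry": 0, "rz": 0, "grip": -0.5}
    - {"tx": 0, "ty": 0, "tz": 0, "rx": 0, "ry": 0, "rz": 0, "grip": -0.5}
    - {"tx": 0, "ty": 0, "tz": 0.7, "rx": 0, "ry": 0, "rz": 0, "grip": -0.5}
    - {"tx": 0, "ty": 0, "tz": 1, "rx": 0, "ry": 0, "rz": 0, "grip": -0.5}
    - {"tx": 0.2, "ty": -0.2, "tz": 1, "rx": 0, "ry": 0, "rz": 0, "grip": -0.3}
    - {"tx": 0.7, "ty": -1, "tz": 0, "rx": 0, "ry": 0, "rz": 0, "grip": -0.3}
    - {"tx": 0.7, "ty": -1, "tz": 0, "rx": 0, "ry": 0, "rz": 0, "grip": -0.3}
    - {"tx": 0.7, "ty": -1, "tz": 0, "rx": 0, "ry": 0, "rz": 0, "grip": -0.3}
    - {"tx": 0.7, "ty": -1, "tz": 0, "rx": 0, "ry": 0, "rz": 0, "grip": -0.3}
    - {"tx": 0.7, "ty": -1, "tz": 0, "rx": 0, "ry": 0, "rz": 0, "grip": -0.3}

```text
clock: 54.08
tcp_pos: [0.5202, 0.1567, 0.0651]
orientation: [2.323, 2.115, 0.002]
contact_force: [-0.3, -0.8, -0.3]
grip_width: 0.0555
```

Request:
drive_tool:
  commands:
    - {"tx": 0.7, "ty": -1, "tz": 0, "rx": 0, "ry": 0, "rz": 0, "grip": -0.3}
    - {"tx": 0.7, "ty": -1, "tz": 0, "rx": 0, "ry": 0, "rz": 0, "grip": -0.3}
    - {"tx": 0.7, "ty": -1, "tz": 0, "rx": 0, "ry": 0, "rz": 0, "grip": -0.3}
    - {"tx": 0.7, "ty": -1, "tz": 0, "rx": 0, "ry": 0, "rz": 0, "grip": -0.3}
    - {"tx": 0.6, "ty": -0.65, "tz": 0, "rx": 0, "ry": 0, "rz": 0.05, "grip": -0.3}
    - {"tx": 0, "ty": 0, "tz": 0, "rx": 0, "ry": 0, "rz": 0, "grip": -0.3}

```text
clock: 54.82
tcp_pos: [0.5884, 0.0631, 0.0645]
orientation: [2.318, 2.12, 0.001]
contact_force: [-0.2, 0.4, -0.3]
grip_width: 0.0555
```

```bash
python3 -c "
from h import *
st(); f,o=tiles(amin=60); show(o)
s=eyes.grab_frame('side')
a=cv2.resize(s['frame'][200:480,160:440],None,fx=2,fy=2); b=cv2.resize(f['frame'][190:330,140:340],(560*200//140,560))
cv2.imwrite('pics/s13.png',a);cv2.imwrite('pics/t13.png',b)"
```

```text
t 54.83 tcp [0.5884 0.0631 0.0645] jaw -5.1 zax [ 0.001 -0.    -1.   ] F [-0.16  0.45 -0.28] w 0.0555 q7 -0.59
px [186. 247.] xy [0.5623 0.3341] mean [0.5617 0.3344] wh 44 77 ang -6.0 z 0.0251 n 432
px [217. 250.] xy [0.5539 0.2501] mean [0.5538 0.2499] wh 41 74 ang -4.6 z 0.0254 n 419
px [182. 288.] xy [0.4541 0.3443] mean [0.4539 0.3444] wh 43 77 ang -3.4 z 0.0255 n 439
px [213. 291.] xy [0.4447 0.2601] mean [0.4445 0.2598] wh 43 72 ang -5.3 z 0.0254 n 419
px [450. 299.] xy [ 0.4137 -0.3672] mean [ 0.4137 -0.367 ] wh 44 78 ang -9.4 z 0.0188 n 482
```

View pics/s13.png

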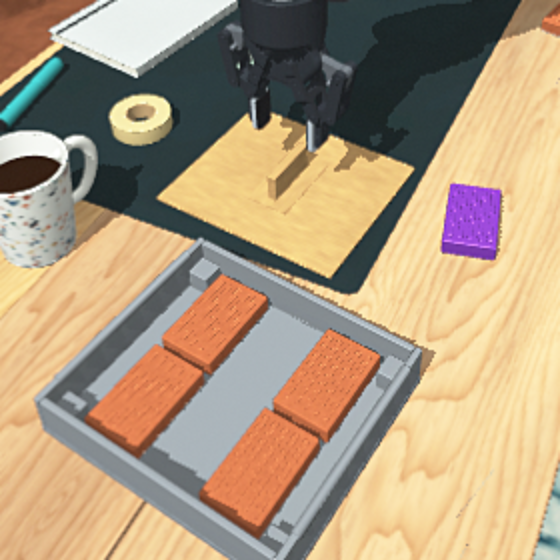

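View pics/t13.png

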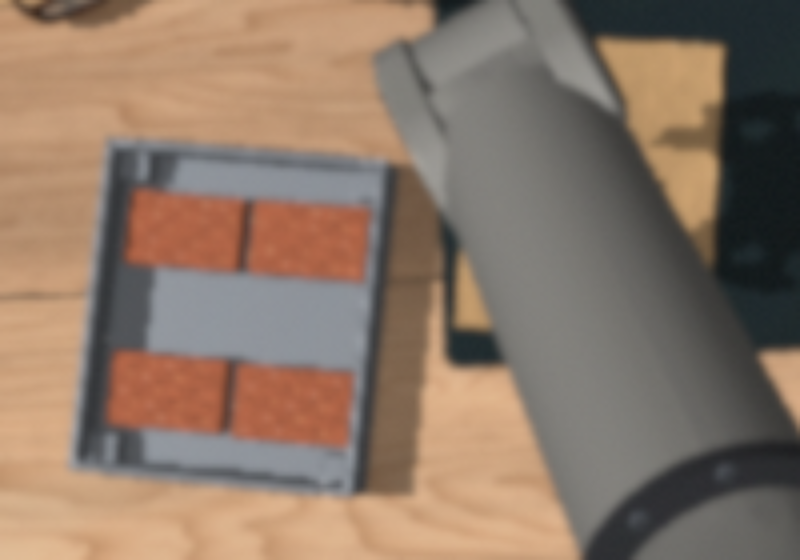

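All four rough tiles lie flat inside the tray, clear of the ledges. Now grasping the card tab.

Request:
drive_tool:
  commands:
    - {"tx": 0, "ty": 0, "tz": -0.9, "rx": 0, "ry": 0, "rz": 0.1, "grip": -0.3}
    - {"tx": 0, "ty": 0, "tz": -0.9, "rx": 0, "ry": 0, "rz": 0, "grip": -0.3}
    - {"tx": 0, "ty": 0, "tz": -0.8, "rx": 0, "ry": 0, "rz": 0, "grip": -0.3}
    - {"tx": 0, "ty": 0, "tz": 0, "rx": 0, "ry": 0, "rz": 0, "grip": -0.3}

```text
clock: 55.42
tcp_pos: [0.5859, 0.0642, 0.01]
orientation: [-2.299, -2.138, 0.005]
contact_force: [-0.2, -0.7, 0.1]
grip_width: 0.0555
```

Request:
drive_tool:
  commands:
    - {"tx": 0, "ty": 0, "tz": 0, "rx": 0, "ry": 0, "rz": 0, "grip": 0.2}
    - {"tx": 0, "ty": 0, "tz": 0, "rx": 0, "ry": 0, "rz": 0, "grip": 0.6}
    - {"tx": 0, "ty": 0, "tz": 0, "rx": 0, "ry": 0, "rz": 0, "grip": 1}
    - {"tx": 0, "ty": 0, "tz": 0, "rx": 0, "ry": 0, "rz": 0, "grip": 1}
    - {"tx": 0, "ty": 0, "tz": 0, "rx": 0, "ry": 0, "rz": 0, "grip": 1}

```text
clock: 56.05
tcp_pos: [0.5882, 0.0643, 0.0129]
orientation: [2.3, 2.138, 0.002]
contact_force: [-1.1, 0.1, 6.5]
grip_width: 0.0085
```

```bash
python3 -c "
from h import *
st()
s=eyes.grab_frame('side')
cv2.imwrite('pics/s14.png',cv2.resize(s['frame'][200:360,200:420],None,fx=3.6,fy=3.6))"
```

```text
t 56.05 tcp [0.5882 0.0643 0.0129] jaw -4.2 zax [ 0.002  0.    -1.   ] F [-1.11  0.11  6.53] w 0.0085 q7 -0.62
```

View pics/s14.png

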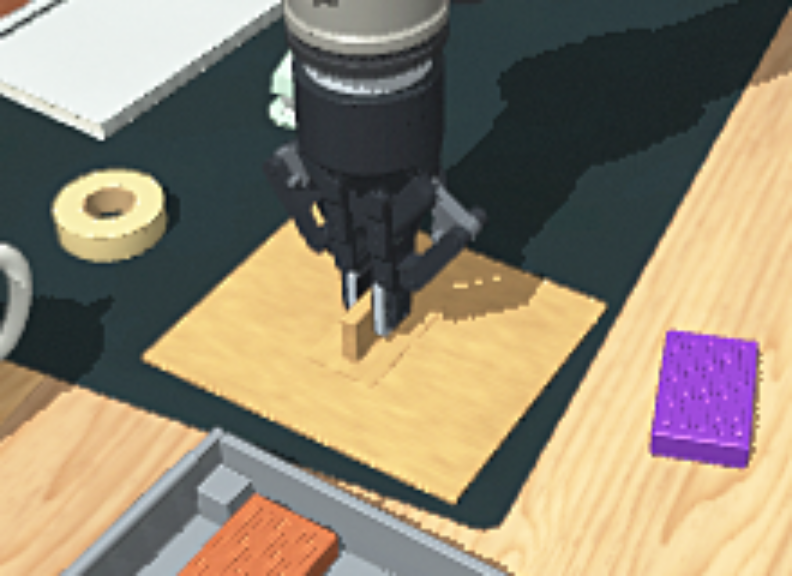

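Request:
drive_tool:
  commands:
    - {"tx": 0, "ty": 0, "tz": 0.5, "rx": 0, "ry": 0, "rz": 0, "grip": 1}
    - {"tx": 0, "ty": 0, "tz": 1, "rx": 0, "ry": 0, "rz": 0, "grip": 1}
    - {"tx": 0, "ty": 0, "tz": 1, "rx": 0, "ry": 0, "rz": 0, "grip": 1}
    - {"tx": 0, "ty": 0, "tz": 1, "rx": 0, "ry": 0, "rz": 0, "grip": 1}
    - {"tx": 0, "ty": 0.5, "tz": 0.2, "rx": 0, "ry": 0, "rz": 0, "grip": 1}
    - {"tx": -0.33, "ty": 0.9, "tz": 0, "rx": 0, "ry": 0, "rz": -0.015, "grip": 1}
    - {"tx": -0.33, "ty": 0.9, "tz": 0, "rx": 0, "ry": 0, "rz": -0.015, "grip": 1}
    - {"tx": -0.33, "ty": 0.9, "tz": 0, "rx": 0, "ry": 0, "rz": -0.015, "grip": 1}
    - {"tx": -0.33, "ty": 0.9, "tz": 0, "rx": 0, "ry": 0, "rz": -0.015, "grip": 1}
  grip_force: 80

```text
clock: 57.22
tcp_pos: [0.5601, 0.1479, 0.0857]
orientation: [-2.309, -2.13, 0.001]
contact_force: [0.6, 1.0, -0.8]
grip_width: 0.0083
```

Request:
drive_tool:
  commands:
    - {"tx": -0.33, "ty": 0.9, "tz": 0, "rx": 0, "ry": 0, "rz": -0.015, "grip": 1}
    - {"tx": -0.33, "ty": 0.9, "tz": 0, "rx": 0, "ry": 0, "rz": -0.015, "grip": 1}
    - {"tx": -0.33, "ty": 0.9, "tz": 0, "rx": 0, "ry": 0, "rz": -0.015, "grip": 1}
    - {"tx": -0.33, "ty": 0.9, "tz": 0, "rx": 0, "ry": 0, "rz": -0.015, "grip": 1}
    - {"tx": -0.33, "ty": 0.9, "tz": 0, "rx": 0, "ry": 0, "rz": -0.015, "grip": 1}
    - {"tx": -0.33, "ty": 0.9, "tz": 0, "rx": 0, "ry": 0, "rz": -0.015, "grip": 1}
    - {"tx": -0.33, "ty": 0.9, "tz": 0, "rx": 0, "ry": 0, "rz": -0.015, "grip": 1}
    - {"tx": -0.33, "ty": 0.9, "tz": 0, "rx": 0, "ry": 0, "rz": -0.015, "grip": 1}
    - {"tx": -0.2, "ty": 0.4, "tz": 0, "rx": 0, "ry": 0, "rz": -0.015, "grip": 1}
    - {"tx": 0, "ty": 0, "tz": 0, "rx": 0, "ry": 0, "rz": 0, "grip": 1}

```text
clock: 58.48
tcp_pos: [0.5039, 0.2989, 0.0861]
orientation: [-2.329, -2.109, 0.0]
contact_force: [0.8, -0.7, -0.2]
grip_width: 0.0084
```

```bash
python3 -c "
from h import *
st()
s=eyes.grab_frame('side')
cv2.imwrite('pics/s15.png',s['frame'])
f=eyes.grab_frame('top');cv2.imwrite('pics/t15.png',cv2.resize(f['frame'][190:330,120:320],None,fx=4,fy=4,interpolation=cv2.INTER_CUBIC))"
```

```text
t 58.48 tcp [0.5039 0.2989 0.0861] jaw -5.7 zax [-0.  0. -1.] F [ 0.84 -0.72 -0.18] w 0.0084 q7 -1.03
```

View pics/s15.png

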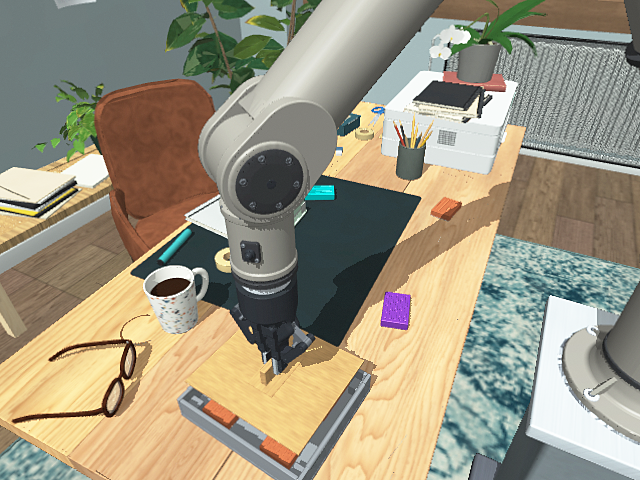

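View pics/t15.png

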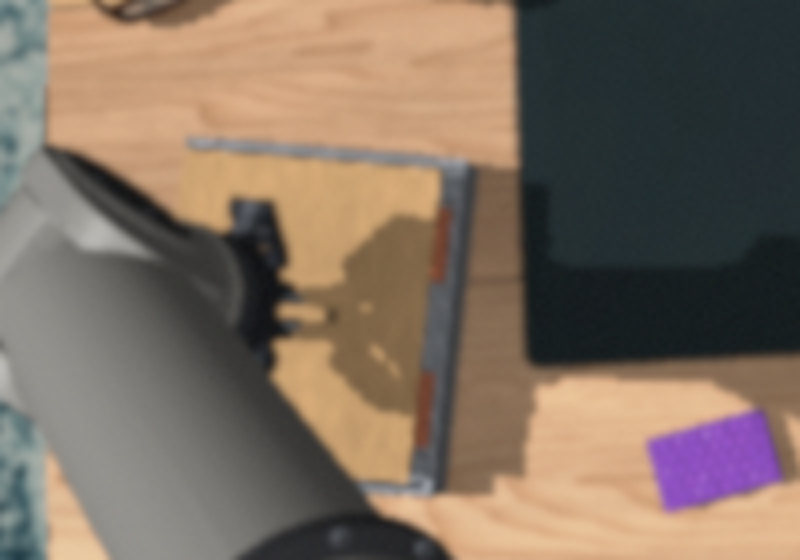

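```bash
python3 -c "
from h import *
s=cv2.imread('pics/s15.png')
cv2.imwrite('pics/s15b.png',cv2.resize(s[330:480,170:380],None,fx=3.8,fy=3.8,interpolation=cv2.INTER_CUBIC))"
```

```text
(no output)
```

View pics/s15b.png

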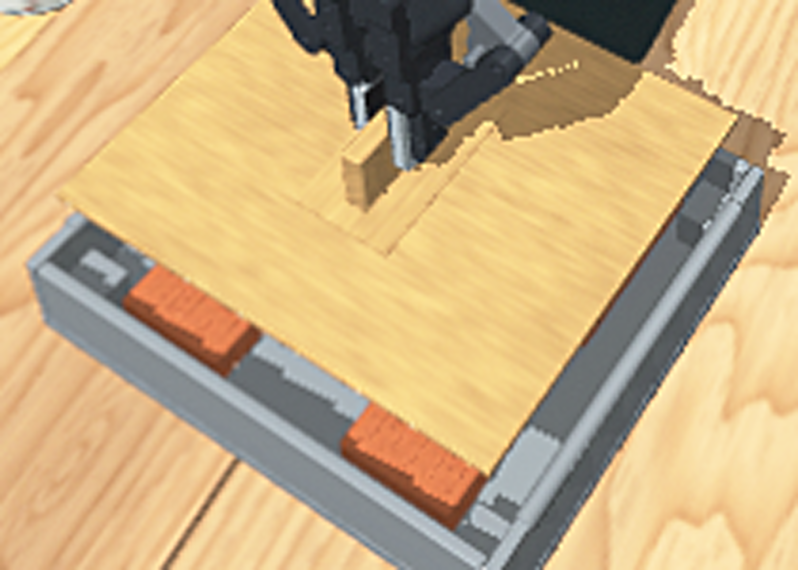

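```bash
python3 -c "
from h import *
s=eyes.grab_frame('side'); st()
c=np.array([[60,190],[488,468],[738,118]],float); px=(c+.5)/3.8+[170,330]-.5
for z in(.0748,.0788):
  W=onplane(s,px,z); e1=W[0]-W[1]; e2=W[2]-W[1]
  print(z,W.round(4),'cen(L,R)',((W[0]+W[2])/2).round(4))
  for v in(e1,e2): print(np.linalg.norm(v),np.degrees(np.arctan2(v[1],v[0])))
c=np.array([[32,265],[762,172]],float); px=(c+.5)/3.8+[170,330]-.5
W=onplane(s,px,.042);print(W,W.mean(0))
m=np.zeros((480,640),bool);m[390:440,260:300]=1
p=cloud(s,m);print(np.median(p[:,2]))
"
```

```text
t 58.62 tcp [0.5048 0.2972 0.086 ] jaw -5.8 zax [ 0.    -0.001 -1.   ] F [ 0.01 -0.55 -1.37] w 0.0086 q7 -1.03
0.0748 [[0.6148 0.366  0.0748]
 [0.4159 0.3867 0.0748]
 [0.3978 0.2185 0.0748]] cen(L,R) [0.5063 0.2922 0.0748]
0.1999431325796083 -5.955068984175564
0.16919873445250896 -96.13225748409288
0.0788 [[0.6121 0.3679 0.0788]
 [0.4147 0.3885 0.0788]
 [0.3968 0.2215 0.0788]] cen(L,R) [0.5044 0.2947 0.0788]
0.19846712480490558 -5.955068984175559
0.1679496860641012 -96.13225748409288
[[0.62287274 0.38138793 0.042     ]
 [0.38715781 0.21418418 0.042     ]] [0.50501528 0.29778606 0.042     ]
0.0799038733073234
```

Card sits about 3 mm short in y and 0.5° off compared with the tray in the side view. Correcting that and lowering.

Request:
drive_tool:
  commands:
    - {"tx": 0, "ty": 0.15, "tz": -0.4, "rx": 0, "ry": 0, "rz": 0.06, "grip": 1}
    - {"tx": 0, "ty": 0, "tz": -0.5, "rx": 0, "ry": 0, "rz": 0, "grip": 1}
    - {"tx": 0, "ty": 0, "tz": -0.4, "rx": 0, "ry": 0, "rz": 0, "grip": 1}
    - {"tx": 0, "ty": 0, "tz": 0, "rx": 0, "ry": 0, "rz": 0, "grip": 1}
    - {"tx": 0, "ty": 0, "tz": 0, "rx": 0, "ry": 0, "rz": 0, "grip": 1}

```text
clock: 59.25
tcp_pos: [0.5043, 0.3013, 0.0601]
orientation: [-2.321, -2.117, -0.0]
contact_force: [0.6, 0.0, -0.5]
grip_width: 0.0084
```

Request:
drive_tool:
  commands:
    - {"tx": 0, "ty": 0, "tz": -0.3, "rx": 0, "ry": 0, "rz": 0, "grip": 1}
    - {"tx": 0, "ty": 0, "tz": -0.3, "rx": 0, "ry": 0, "rz": 0, "grip": 1}
    - {"tx": 0, "ty": 0, "tz": -0.3, "rx": 0, "ry": 0, "rz": 0, "grip": 1}
    - {"tx": 0, "ty": 0, "tz": 0, "rx": 0, "ry": 0, "rz": 0, "grip": 1}
    - {"tx": 0, "ty": 0, "tz": 0, "rx": 0, "ry": 0, "rz": 0, "grip": 1}

```text
clock: 59.88
tcp_pos: [0.5043, 0.3013, 0.0421]
orientation: [-2.321, -2.117, 0.0]
contact_force: [0.6, 0.6, -0.1]
grip_width: 0.0084
```

```bash
python3 -c "
from h import *
st()
s=eyes.grab_frame('side')
cv2.imwrite('pics/s16.png',cv2.resize(s['frame'][320:480,160:380],None,fx=3.6,fy=3.6,interpolation=cv2.INTER_CUBIC))"
```

```text
t 59.88 tcp [0.5043 0.3013 0.0421] jaw -5.3 zax [-0.  0. -1.] F [ 0.65  0.61 -0.15] w 0.0084 q7 -1.06
```

View pics/s16.png

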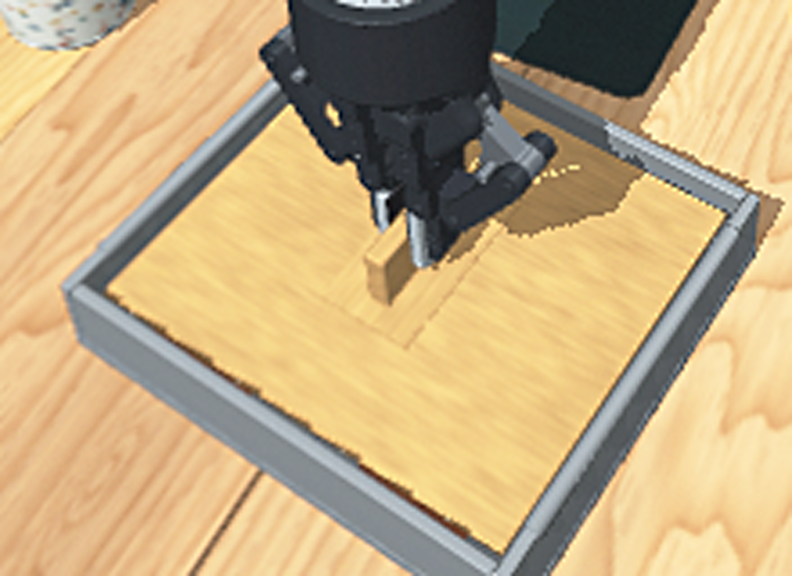

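Request:
drive_tool:
  commands:
    - {"tx": 0, "ty": 0, "tz": -0.2, "rx": 0, "ry": 0, "rz": 0, "grip": 1}
    - {"tx": 0, "ty": 0, "tz": -0.08, "rx": 0, "ry": 0, "rz": 0, "grip": 1}
    - {"tx": 0, "ty": 0, "tz": 0, "rx": 0, "ry": 0, "rz": 0, "grip": 1}

```text
clock: 60.3
tcp_pos: [0.5043, 0.3012, 0.0365]
orientation: [2.321, 2.117, 0.0]
contact_force: [-0.4, 0.8, -0.7]
grip_width: 0.0082
```

Request:
drive_tool:
  commands:
    - {"tx": 0, "ty": 0, "tz": -0.05, "rx": 0, "ry": 0, "rz": 0, "grip": 1}
    - {"tx": 0, "ty": 0, "tz": 0, "rx": 0, "ry": 0, "rz": 0, "grip": 1}

```text
clock: 60.55
tcp_pos: [0.5043, 0.3012, 0.0364]
orientation: [2.321, 2.117, -0.0]
contact_force: [-3.6, -2.5, 9.3]
grip_width: 0.0083
```

```bash
python3 -c "
from h import *
st()
s=eyes.grab_frame('side')
m=np.zeros((480,640),bool);m[425:455,275:295]=1
p=cloud(s,m);print(np.median(p[:,2]))"
```

```text
t 60.55 tcp [0.5043 0.3012 0.0364] jaw -5.3 zax [ 0. -0. -1.] F [-3.55 -2.52  9.31] w 0.0083 q7 -1.06
0.030165590556052613
```

Ledge contact felt, and the card's top reads z≈0.030 (0.029 expected). Releasing.

Request:
drive_tool:
  commands:
    - {"tx": 0, "ty": 0, "tz": 0.06, "rx": 0, "ry": 0, "rz": 0, "grip": 0.3}
    - {"tx": 0, "ty": 0, "tz": 0, "rx": 0, "ry": 0, "rz": 0, "grip": 0.1}
    - {"tx": 0, "ty": 0, "tz": 0, "rx": 0, "ry": 0, "rz": 0, "grip": 0.1}
    - {"tx": 0, "ty": 0, "tz": 0.5, "rx": 0, "ry": 0, "rz": 0, "grip": 0}
    - {"tx": 0, "ty": 0, "tz": 1, "rx": 0, "ry": 0, "rz": 0, "grip": 0}
    - {"tx": 0, "ty": 0, "tz": 1, "rx": 0, "ry": 0, "rz": 0, "grip": 0}
    - {"tx": 0, "ty": -0.5, "tz": 0.5, "rx": 0, "ry": 0, "rz": 0, "grip": -0.3}
    - {"tx": 0, "ty": -1, "tz": 0, "rx": 0, "ry": 0, "rz": 0, "grip": -0.55}
    - {"tx": 0, "ty": -1, "tz": 0, "rx": 0, "ry": 0, "rz": 0, "grip": -0.55}
    - {"tx": 0, "ty": -1, "tz": 0, "rx": 0, "ry": 0, "rz": 0, "grip": -0.55}

```text
clock: 61.85
tcp_pos: [0.5039, 0.2286, 0.096]
orientation: [2.322, 2.116, -0.003]
contact_force: [0.1, -0.9, 0.0]
grip_width: 0.0661
```

Request:
drive_tool:
  commands:
    - {"tx": 0, "ty": -1, "tz": 0, "rx": 0, "ry": 0, "rz": 0, "grip": -0.55}
    - {"tx": 0, "ty": -1, "tz": 0, "rx": 0, "ry": 0, "rz": 0, "grip": -0.55}
    - {"tx": 0, "ty": -1, "tz": 0, "rx": 0, "ry": 0, "rz": 0, "grip": -0.55}
    - {"tx": 0, "ty": -1, "tz": 0, "rx": 0, "ry": 0, "rz": 0, "grip": -0.55}
    - {"tx": -0.1, "ty": -1, "tz": 0, "rx": 0, "ry": 0, "rz": 0, "grip": -0.55}
    - {"tx": -0.1, "ty": -1, "tz": 0, "rx": 0, "ry": 0, "rz": 0, "grip": -0.55}
    - {"tx": -0.1, "ty": -1, "tz": 0, "rx": 0, "ry": 0, "rz": 0, "grip": -0.55}
    - {"tx": -0.1, "ty": -1, "tz": 0, "rx": 0, "ry": 0, "rz": 0, "grip": -0.55}
    - {"tx": -0.1, "ty": -1, "tz": 0, "rx": 0, "ry": 0, "rz": 0, "grip": -0.55}
    - {"tx": -0.1, "ty": -1, "tz": 0, "rx": 0, "ry": 0, "rz": 0, "grip": -0.55}

```text
clock: 63.1
tcp_pos: [0.492, 0.03, 0.0968]
orientation: [2.321, 2.117, 0.0]
contact_force: [-0.7, -0.0, 0.5]
grip_width: 0.066
```

```bash
python3 -c "
from h import *
st(); f,o=tiles(amin=60); show(o)
s=eyes.grab_frame('side')
a=cv2.resize(s['frame'][290:480,160:400],None,fx=3,fy=3,interpolation=cv2.INTER_CUBIC); b=cv2.resize(f['frame'][210:330,140:280],None,fx=5,fy=5)
cv2.imwrite('pics/s17.png',a);cv2.imwrite('pics/t17.png',b)
for n,(r0,r1,c0,c1) in dict(a=(380,400,215,235),b=(430,455,275,295),c=(380,400,330,345),d=(335,345,262,272)).items():
  m=np.zeros((480,640),bool);m[r0:r1,c0:c1]=1;p=cloud(s,m);print(n,np.median(p,0).round(4))"
```

```text
t 63.10 tcp [0.492  0.03   0.0968] jaw -5.3 zax [ 0.  0. -1.] F [-0.68 -0.01  0.46] w 0.0660 q7 -0.53
px [450. 299.] xy [ 0.4136 -0.367 ] mean [ 0.4137 -0.3671] wh 44 76 ang -9.0 z 0.0189 n 480
a [0.5786 0.3315 0.0307]
b [0.4534 0.3615 0.03  ]
c [0.4252 0.2535 0.0305]
d [0.5759 0.2188 0.0306]
```

View pics/s17.png

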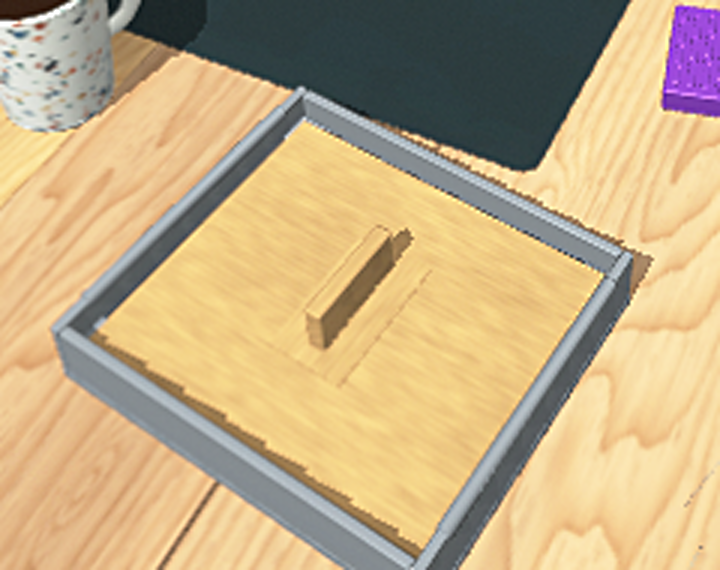

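View pics/t17.png

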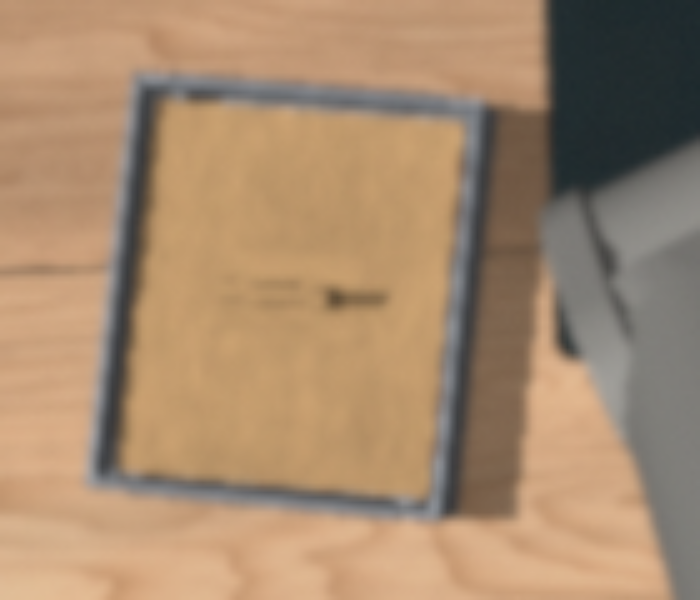

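The card lies flat on the ledges: four points read z = 0.030 to 0.031 and it's inside all four walls. Now fetching the smooth tile at (450,299).

Request:
drive_tool:
  commands:
    - {"tx": -0.15, "ty": -1, "tz": 0, "rx": 0, "ry": 0, "rz": -0.025, "grip": -0.55}
    - {"tx": -0.15, "ty": -1, "tz": 0, "rx": 0, "ry": 0, "rz": -0.025, "grip": -0.55}
    - {"tx": -0.15, "ty": -1, "tz": 0, "rx": 0, "ry": 0, "rz": -0.025, "grip": -0.55}
    - {"tx": -0.15, "ty": -1, "tz": 0, "rx": 0, "ry": 0, "rz": -0.025, "grip": -0.55}
    - {"tx": -0.15, "ty": -1, "tz": 0, "rx": 0, "ry": 0, "rz": -0.025, "grip": -0.55}
    - {"tx": -0.15, "ty": -1, "tz": 0, "rx": 0, "ry": 0, "rz": -0.025, "grip": -0.55}
    - {"tx": -0.15, "ty": -1, "tz": 0, "rx": 0, "ry": 0, "rz": -0.025, "grip": -0.55}
    - {"tx": -0.15, "ty": -1, "tz": 0, "rx": 0, "ry": 0, "rz": -0.025, "grip": -0.55}
    - {"tx": -0.15, "ty": -1, "tz": 0, "rx": 0, "ry": 0, "rz": -0.025, "grip": -0.55}
    - {"tx": -0.15, "ty": -1, "tz": 0, "rx": 0, "ry": 0, "rz": -0.025, "grip": -0.55}
  grip_force: 60

```text
clock: 64.45
tcp_pos: [0.4625, -0.1686, 0.0968]
orientation: [2.357, 2.077, 0.001]
contact_force: [-0.3, -0.3, -0.2]
grip_width: 0.0663
```

Request:
drive_tool:
  commands:
    - {"tx": -0.25, "ty": -1, "tz": -0.2, "rx": 0, "ry": 0, "rz": -0.025, "grip": -0.55}
    - {"tx": -0.25, "ty": -1, "tz": -0.2, "rx": 0, "ry": 0, "rz": -0.025, "grip": -0.55}
    - {"tx": -0.25, "ty": -1, "tz": -0.2, "rx": 0, "ry": 0, "rz": -0.025, "grip": -0.55}
    - {"tx": -0.25, "ty": -1, "tz": -0.2, "rx": 0, "ry": 0, "rz": -0.025, "grip": -0.55}
    - {"tx": -0.25, "ty": -1, "tz": -0.2, "rx": 0, "ry": 0, "rz": -0.025, "grip": -0.55}
    - {"tx": -0.25, "ty": -1, "tz": -0.2, "rx": 0, "ry": 0, "rz": -0.025, "grip": -0.55}
    - {"tx": -0.25, "ty": -1, "tz": -0.2, "rx": 0, "ry": 0, "rz": -0.025, "grip": -0.55}
    - {"tx": -0.25, "ty": -1, "tz": -0.2, "rx": 0, "ry": 0, "rz": -0.025, "grip": -0.55}
    - {"tx": -0.25, "ty": -1, "tz": -0.2, "rx": 0, "ry": 0, "rz": -0.025, "grip": -0.55}
    - {"tx": 0, "ty": -0.7, "tz": 0, "rx": 0, "ry": 0, "rz": -0.025, "grip": -0.55}

```text
clock: 65.7
tcp_pos: [0.4164, -0.3643, 0.0603]
orientation: [-2.395, -2.033, 0.001]
contact_force: [0.1, -0.0, 0.5]
grip_width: 0.066
```

```bash
python3 -c "
from h import *
st(); f,o=tiles(amin=60); show(o)"
```

```text
t 65.70 tcp [ 0.4164 -0.3643  0.0603] jaw -9.3 zax [-0.001  0.    -1.   ] F [ 0.1  -0.01  0.45] w 0.0660 q7 0.21
px [444. 298.] xy [ 0.4161 -0.3518] mean [ 0.416  -0.3512] wh 44 46 ang -9.4 z 0.0192 n 282
```

While here, I'll repeat the friction check before gripping.

Request:
drive_tool:
  commands:
    - {"tx": 0, "ty": -0.05, "tz": -0.9, "rx": 0, "ry": 0, "rz": 0, "grip": -0.5}
    - {"tx": 0, "ty": 0, "tz": -0.9, "rx": 0, "ry": 0, "rz": 0, "grip": -0.5}
    - {"tx": 0, "ty": 0, "tz": -0.9, "rx": 0, "ry": 0, "rz": 0, "grip": -0.5}
    - {"tx": 0, "ty": 0, "tz": 0, "rx": 0, "ry": 0, "rz": 0, "grip": -0.5}
    - {"tx": -0.15, "ty": 0, "tz": 0, "rx": 0, "ry": 0, "rz": 0, "grip": -0.5}
    - {"tx": -0.15, "ty": 0, "tz": 0, "rx": 0, "ry": 0, "rz": 0, "grip": -0.5}
    - {"tx": -0.15, "ty": 0, "tz": 0, "rx": 0, "ry": 0, "rz": 0, "grip": -0.5}
    - {"tx": -0.15, "ty": 0, "tz": 0, "rx": 0, "ry": 0, "rz": 0, "grip": -0.5}
    - {"tx": -0.15, "ty": 0, "tz": 0, "rx": 0, "ry": 0, "rz": 0, "grip": -0.5}

```text
clock: 66.88
tcp_pos: [0.4026, -0.364, 0.007]
orientation: [2.393, 2.034, 0.001]
contact_force: [0.5, -0.6, 0.7]
grip_width: 0.0641
```

Request:
drive_tool:
  commands:
    - {"tx": -0.15, "ty": 0, "tz": 0, "rx": 0, "ry": 0, "rz": 0, "grip": -0.5}

```text
clock: 67.0
tcp_pos: [0.3993, -0.3639, 0.0069]
orientation: [2.393, 2.035, 0.0]
contact_force: [0.8, -0.1, 1.2]
grip_width: 0.0642
```

Request:
drive_tool:
  commands:
    - {"tx": -0.15, "ty": 0, "tz": 0, "rx": 0, "ry": 0, "rz": 0, "grip": -0.5}

```text
clock: 67.12
tcp_pos: [0.3962, -0.3638, 0.0068]
orientation: [2.393, 2.035, 0.0]
contact_force: [0.2, 0.7, 1.1]
grip_width: 0.0637
```

Request:
drive_tool:
  commands:
    - {"tx": 0.35, "ty": 0, "tz": -0.05, "rx": 0, "ry": 0, "rz": 0, "grip": 0}
    - {"tx": 0, "ty": 0, "tz": 0, "rx": 0, "ry": 0, "rz": 0, "grip": 0.3}
    - {"tx": 0, "ty": 0, "tz": 0, "rx": 0, "ry": 0, "rz": 0, "grip": 0.3}
    - {"tx": 0, "ty": 0, "tz": 0, "rx": 0, "ry": 0, "rz": 0, "grip": 0.3}
    - {"tx": 0, "ty": 0, "tz": 1, "rx": 0, "ry": 0, "rz": 0, "grip": 0.3}
    - {"tx": 0, "ty": 0, "tz": 1, "rx": 0, "ry": 0, "rz": 0, "grip": 0.3}
    - {"tx": 0, "ty": 0, "tz": 1, "rx": 0, "ry": 0, "rz": 0, "grip": 0.3}

```text
clock: 68.0
tcp_pos: [0.4028, -0.3631, 0.0655]
orientation: [-2.392, -2.034, 0.001]
contact_force: [-0.5, 0.4, -3.4]
grip_width: 0.0483
```

```bash
python3 -c "
from h import *
st(); f,o=tiles(amin=60); show(o)
s=eyes.grab_frame('side')
cv2.imwrite('pics/s18.png',cv2.resize(s['frame'][110:270,360:560],None,fx=4,fy=3.7))"
```

```text
t 68.00 tcp [ 0.4028 -0.3631  0.0655] jaw -9.2 zax [-0.002  0.001 -1.   ] F [-0.46  0.39 -3.35] w 0.0483 q7 0.23
px [447. 303.] xy [ 0.403 -0.358] mean [ 0.4032 -0.3574] wh 34 46 ang 80.6 z 0.0781 n 224
```

View pics/s18.png

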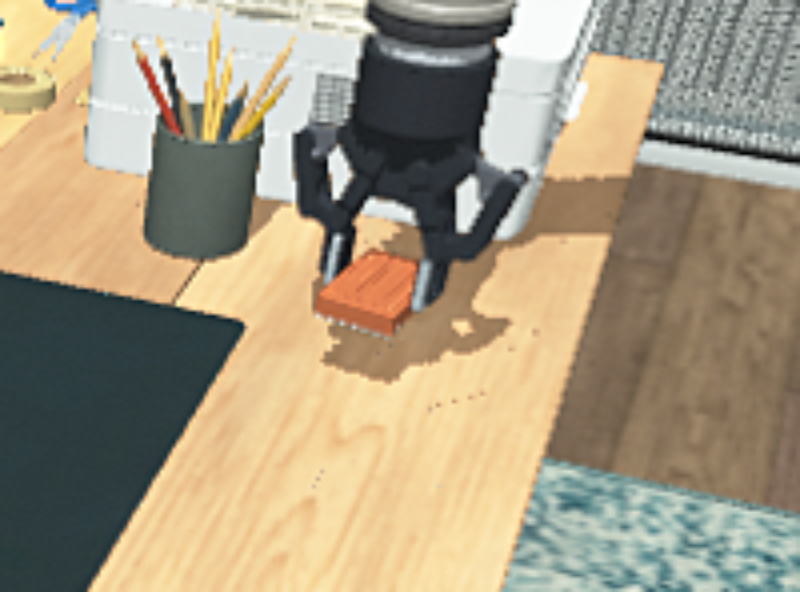

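Again about 0.5 N, so it's smooth, and it's held. Carrying it to the far-right place on the card.

Request:
drive_tool:
  commands:
    - {"tx": 0.25, "ty": 1, "tz": 0.4, "rx": 0, "ry": 0, "rz": 0.016, "grip": 0.3}
    - {"tx": 0.25, "ty": 1, "tz": 0.4, "rx": 0, "ry": 0, "rz": 0.016, "grip": 0.3}
    - {"tx": 0.25, "ty": 1, "tz": 0.4, "rx": 0, "ry": 0, "rz": 0.016, "grip": 0.3}
    - {"tx": 0.25, "ty": 1, "tz": 0.4, "rx": 0, "ry": 0, "rz": 0.016, "grip": 0.3}
    - {"tx": 0.25, "ty": 1, "tz": 0.4, "rx": 0, "ry": 0, "rz": 0.016, "grip": 0.3}
    - {"tx": 0.25, "ty": 1, "tz": 0, "rx": 0, "ry": 0, "rz": 0.016, "grip": 0.3}
    - {"tx": 0.25, "ty": 1, "tz": 0, "rx": 0, "ry": 0, "rz": 0.016, "grip": 0.3}
    - {"tx": 0.25, "ty": 1, "tz": 0, "rx": 0, "ry": 0, "rz": 0.016, "grip": 0.3}
    - {"tx": 0.25, "ty": 1, "tz": 0, "rx": 0, "ry": 0, "rz": 0.016, "grip": 0.3}
    - {"tx": 0.25, "ty": 1, "tz": 0, "rx": 0, "ry": 0, "rz": 0.016, "grip": 0.3}

```text
clock: 69.35
tcp_pos: [0.4535, -0.1624, 0.1061]
orientation: [2.37, 2.062, 0.0]
contact_force: [0.1, 0.2, -2.7]
grip_width: 0.0483
```

Request:
drive_tool:
  commands:
    - {"tx": 0.25, "ty": 1, "tz": 0, "rx": 0, "ry": 0, "rz": 0.016, "grip": 0.3}
    - {"tx": 0.25, "ty": 1, "tz": 0, "rx": 0, "ry": 0, "rz": 0.016, "grip": 0.3}
    - {"tx": 0.25, "ty": 1, "tz": 0, "rx": 0, "ry": 0, "rz": 0.016, "grip": 0.3}
    - {"tx": 0.25, "ty": 1, "tz": 0, "rx": 0, "ry": 0, "rz": 0.016, "grip": 0.3}
    - {"tx": 0.25, "ty": 1, "tz": 0, "rx": 0, "ry": 0, "rz": 0.016, "grip": 0.3}
    - {"tx": 0.25, "ty": 1, "tz": 0, "rx": 0, "ry": 0, "rz": 0.016, "grip": 0.3}
    - {"tx": 0.25, "ty": 1, "tz": 0, "rx": 0, "ry": 0, "rz": 0.016, "grip": 0.3}
    - {"tx": 0.25, "ty": 1, "tz": 0, "rx": 0, "ry": 0, "rz": 0.016, "grip": 0.3}
    - {"tx": 0.25, "ty": 1, "tz": 0, "rx": 0, "ry": 0, "rz": 0.016, "grip": 0.3}
    - {"tx": 0.25, "ty": 1, "tz": 0, "rx": 0, "ry": 0, "rz": 0.016, "grip": 0.3}

```text
clock: 70.6
tcp_pos: [0.5032, 0.0376, 0.1061]
orientation: [2.347, 2.088, 0.0]
contact_force: [-0.1, 0.2, -2.6]
grip_width: 0.0483
```

Request:
drive_tool:
  commands:
    - {"tx": 0.25, "ty": 1, "tz": 0, "rx": 0, "ry": 0, "rz": 0.016, "grip": 0.3}
    - {"tx": 0.25, "ty": 1, "tz": 0, "rx": 0, "ry": 0, "rz": 0.016, "grip": 0.3}
    - {"tx": 0.25, "ty": 1, "tz": 0, "rx": 0, "ry": 0, "rz": 0.016, "grip": 0.3}
    - {"tx": 0.25, "ty": 1, "tz": 0, "rx": 0, "ry": 0, "rz": 0.016, "grip": 0.3}
    - {"tx": 0.25, "ty": 1, "tz": 0, "rx": 0, "ry": 0, "rz": 0.016, "grip": 0.3}
    - {"tx": 0.25, "ty": 1, "tz": 0, "rx": 0, "ry": 0, "rz": 0.016, "grip": 0.3}
    - {"tx": 0.25, "ty": 1, "tz": 0, "rx": 0, "ry": 0, "rz": 0.016, "grip": 0.3}
    - {"tx": 0.25, "ty": 1, "tz": 0, "rx": 0, "ry": 0, "rz": 0.016, "grip": 0.3}
    - {"tx": 0.25, "ty": 1, "tz": 0, "rx": 0, "ry": 0, "rz": 0.016, "grip": 0.3}
    - {"tx": 0.25, "ty": 1, "tz": 0, "rx": 0, "ry": 0, "rz": 0.016, "grip": 0.3}

```text
clock: 71.85
tcp_pos: [0.5536, 0.2375, 0.1057]
orientation: [2.324, 2.114, -0.0]
contact_force: [0.0, 0.5, -3.4]
grip_width: 0.0482
```

Request:
drive_tool:
  commands:
    - {"tx": 0, "ty": 0, "tz": 0, "rx": 0, "ry": 0, "rz": 0, "grip": 0.3}
    - {"tx": 0, "ty": 0, "tz": 0, "rx": 0, "ry": 0, "rz": 0, "grip": 0.3}

```text
clock: 72.1
tcp_pos: [0.5532, 0.2354, 0.1054]
orientation: [2.324, 2.113, -0.002]
contact_force: [0.1, -0.4, -3.3]
grip_width: 0.0482
```

```bash
python3 -c "
from h import *
st(); f,o=tiles(amin=60); show(o)
s=eyes.grab_frame('side')
cv2.imwrite('pics/s19.png',cv2.resize(s['frame'][240:480,160:440],None,fx=2.5,fy=2.5))"
```

```text
t 72.10 tcp [0.5532 0.2354 0.1054] jaw -5.4 zax [-0.001 -0.001 -1.   ] F [ 0.09 -0.44 -3.34] w 0.0482 q7 -0.88
px [222. 248.] xy [0.5598 0.2365] mean [0.5597 0.2356] wh 46 48 ang 83.2 z 0.1185 n 288
```

View pics/s19.png

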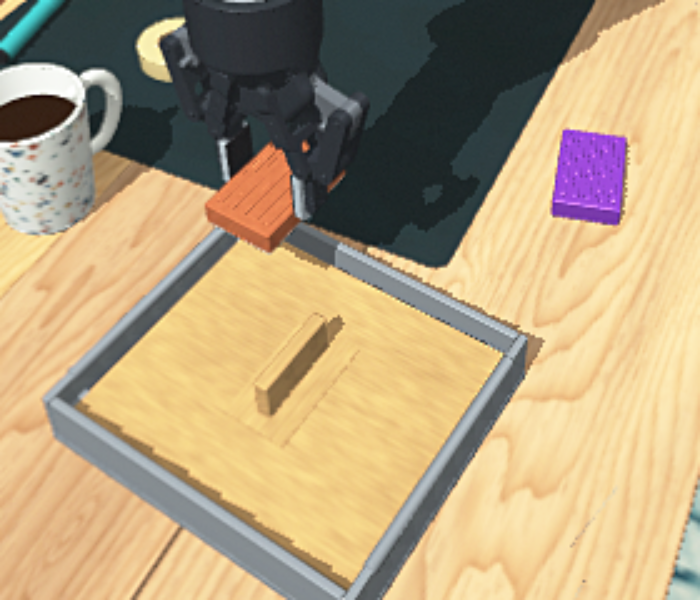

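Request:
drive_tool:
  commands:
    - {"tx": 0.05, "ty": 0.92, "tz": 0, "rx": 0, "ry": 0, "rz": 0, "grip": 0.3}
    - {"tx": 0, "ty": 0, "tz": -0.7, "rx": 0, "ry": 0, "rz": 0, "grip": 0.3}
    - {"tx": 0, "ty": 0, "tz": -0.8, "rx": 0, "ry": 0, "rz": 0, "grip": 0.3}
    - {"tx": 0, "ty": 0, "tz": -0.8, "rx": 0, "ry": 0, "rz": 0, "grip": 0.3}
    - {"tx": 0, "ty": 0, "tz": -0.7, "rx": 0, "ry": 0, "rz": 0, "grip": 0.3}
    - {"tx": 0, "ty": 0, "tz": 0, "rx": 0, "ry": 0, "rz": 0, "grip": 0.3}
    - {"tx": 0, "ty": 0, "tz": 0, "rx": 0, "ry": 0, "rz": 0, "grip": 0.3}

```text
clock: 73.08
tcp_pos: [0.5546, 0.2548, 0.0459]
orientation: [2.324, 2.114, 0.001]
contact_force: [-0.6, 0.9, -2.9]
grip_width: 0.0481
```

Request:
drive_tool:
  commands:
    - {"tx": 0, "ty": 0, "tz": -0.4, "rx": 0, "ry": 0, "rz": 0, "grip": 0.3}
    - {"tx": 0, "ty": 0, "tz": 0, "rx": 0, "ry": 0, "rz": 0, "grip": 0.3}

```text
clock: 73.32
tcp_pos: [0.554, 0.2543, 0.0373]
orientation: [-2.324, -2.114, 0.001]
contact_force: [-0.8, -0.5, -3.2]
grip_width: 0.0482
```

Request:
drive_tool:
  commands:
    - {"tx": 0, "ty": 0, "tz": -0.1, "rx": 0, "ry": 0, "rz": 0, "grip": 0.3}
    - {"tx": 0, "ty": 0, "tz": 0, "rx": 0, "ry": 0, "rz": 0, "grip": 0.3}

```text
clock: 73.58
tcp_pos: [0.5543, 0.2546, 0.0357]
orientation: [-2.324, -2.114, 0.0]
contact_force: [-0.7, 0.5, -2.9]
grip_width: 0.0483
```

Request:
drive_tool:
  commands:
    - {"tx": 0, "ty": 0, "tz": -0.06, "rx": 0, "ry": 0, "rz": 0, "grip": 0.3}
    - {"tx": 0, "ty": 0, "tz": 0, "rx": 0, "ry": 0, "rz": 0, "grip": 0.3}

```text
clock: 73.82
tcp_pos: [0.5546, 0.2549, 0.0352]
orientation: [2.324, 2.114, 0.001]
contact_force: [-0.7, -0.4, 2.5]
grip_width: 0.0479
```

Request:
drive_tool:
  commands:
    - {"tx": 0, "ty": 0, "tz": 0, "rx": 0, "ry": 0, "rz": 0, "grip": -0.35}
    - {"tx": 0, "ty": 0, "tz": 0, "rx": 0, "ry": 0, "rz": 0, "grip": -0.35}
    - {"tx": 0, "ty": 0, "tz": 0.3, "rx": 0, "ry": 0, "rz": 0, "grip": -0.35}
    - {"tx": 0, "ty": 0, "tz": 1, "rx": 0, "ry": 0, "rz": 0, "grip": -0.35}
    - {"tx": 0, "ty": 0, "tz": 1, "rx": 0, "ry": 0, "rz": 0, "grip": -0.35}
    - {"tx": 0, "ty": -0.5, "tz": 1, "rx": 0, "ry": 0, "rz": 0, "grip": -0.35}
    - {"tx": 0, "ty": -1, "tz": 0.5, "rx": 0, "ry": 0, "rz": 0, "grip": -0.35}
    - {"tx": 0, "ty": -1, "tz": 0, "rx": 0, "ry": 0, "rz": 0, "grip": -0.35}
    - {"tx": 0, "ty": -1, "tz": 0, "rx": 0, "ry": 0, "rz": 0, "grip": -0.35}
    - {"tx": 0, "ty": -1, "tz": 0, "rx": 0, "ry": 0, "rz": 0, "grip": -0.35}

```text
clock: 75.08
tcp_pos: [0.5538, 0.1624, 0.1097]
orientation: [-2.325, -2.113, 0.002]
contact_force: [-0.0, -1.0, 0.0]
grip_width: 0.057
```

Request:
drive_tool:
  commands:
    - {"tx": 0, "ty": -1, "tz": 0, "rx": 0, "ry": 0, "rz": 0, "grip": -0.35}
    - {"tx": 0, "ty": -1, "tz": 0, "rx": 0, "ry": 0, "rz": 0, "grip": -0.35}
    - {"tx": 0, "ty": -1, "tz": 0, "rx": 0, "ry": 0, "rz": 0, "grip": -0.35}
    - {"tx": 0, "ty": -1, "tz": 0, "rx": 0, "ry": 0, "rz": 0, "grip": -0.35}
    - {"tx": 0, "ty": -1, "tz": 0, "rx": 0, "ry": 0, "rz": 0, "grip": -0.35}
    - {"tx": 0, "ty": -1, "tz": 0, "rx": 0, "ry": 0, "rz": 0, "grip": -0.35}
    - {"tx": 0, "ty": 0, "tz": 0, "rx": 0, "ry": 0, "rz": 0, "grip": -0.35}

```text
clock: 75.95
tcp_pos: [0.5543, 0.0422, 0.1104]
orientation: [2.327, 2.11, -0.001]
contact_force: [-0.3, -0.1, 0.1]
grip_width: 0.0577
```

```bash
python3 -c "
from h import *
st(); f,o=tiles(amin=60); show(o)
s=eyes.grab_frame('side')
cv2.imwrite('pics/s20.png',s['frame']); cv2.imwrite('pics/t20.png',f['frame'])
for n,(r0,r1,c0,c1) in dict(a=(380,400,215,235),b=(430,455,275,295),c=(380,400,330,345)).items():
  m=np.zeros((480,640),bool);m[r0:r1,c0:c1]=1;p=cloud(s,m);print(n,np.median(p,0).round(4))"
```

```text
t 75.95 tcp [0.5543 0.0422 0.1104] jaw -5.6 zax [-0.    -0.001 -1.   ] F [-0.29 -0.09  0.14] w 0.0577 q7 -0.55
px [214. 249.] xy [0.5553 0.2561] mean [0.5554 0.2562] wh 47 81 ang -5.5 z 0.0479 n 514
a [0.5788 0.3316 0.0307]
b [0.4534 0.3616 0.0299]
c [0.4253 0.2539 0.0304]
```

View pics/s20.png

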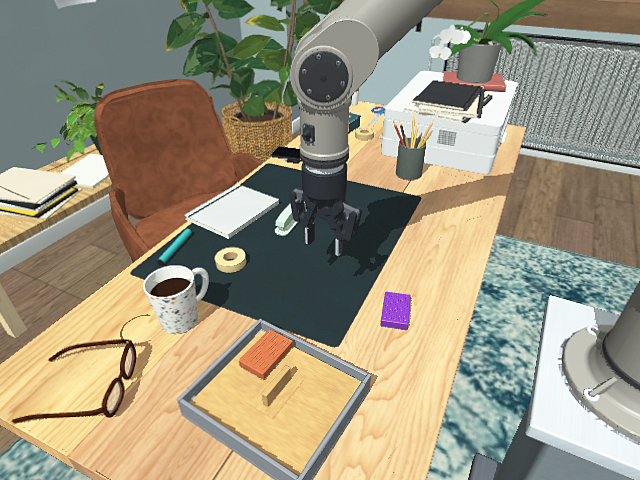

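View pics/t20.png

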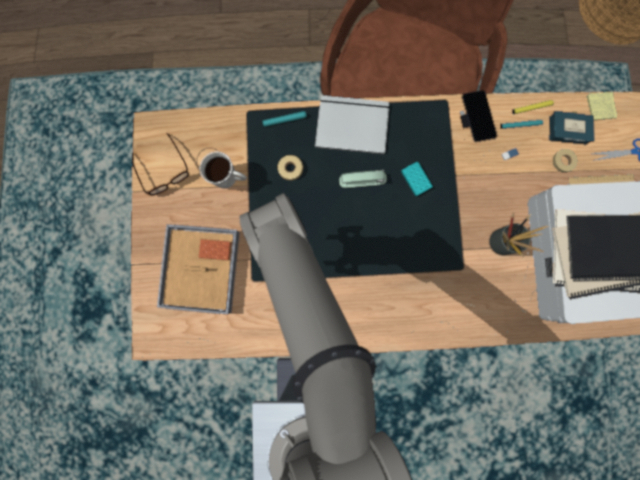

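The smooth tile lies flat on the card at (214,249), with its top at z≈0.048. The card is still level, and no other terracotta tile is in view. Handing in.

```bash
python3 -c "
from bench import workorder
print(workorder.hand_in())"
```

```text
the job is handed in; nothing more can be done
None
```

The tray is packed and handed in at about 76 s of the 208 s allowed; no verdict came back. The four rough tiles lie flat on the tray floor, the separator card sits on the ledges over them, and the one smooth tile lies flat on the card.

**Sorting:** I found five tiles and pushed each one slowly on the bare desk. Four resisted with about 3–4 N, so I took them as rough. The fifth gave under 1 N in two separate tests, so I took it as smooth.

**Last checks:**
- **Rough tiles:** all four were flat at their slots and clear of the ledges, seen before the card covered them.
- **Card:** after the last placement its top read z≈0.030–0.031 m at three points, against 0.029 m expected. It was inside all four walls.
- **Smooth tile:** its top reads z≈0.048 m, against 0.047 m expected.
- **Other things:** the tape roll, stapler, mug and both look-alike tiles were not touched, and the gripper stands clear of everything.

**Readings that disagreed:**
- One push on the mat gave about 2.1 N, which fits neither kind, so I tested that tile and the other two mat tiles on the bare desk instead.
- Another rough tile read about 6 N in a first push, where the gripper was also pressing down, then 2.3–3.3 N when I repeated it.
- The last rough tile read about 2.9 N, just under the stated 3 N.

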